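# Rebush a wagon bogie frame and lock the sleeves

### The job

First swing the red clamp lever over to lock the frame, then lift the worn dark sleeve out of the middle bore and put it in the blue scrap bin. Then slide every new brass sleeve on the bench down into a bore of the green frame, any bore, until its flange is fully home, turned so that its lug lies over that bore's pin hole, and drop a red-headed lock pin from the rack fully down through each lug into the frame. When all of them are pinned, and not before, swing the clamp lever back to open; leave the other things on the bench where they are.

Things in the scene. Friction and masses are not known exactly. Their poses are not given: they have to be found in the camera images.
- frame: Green bogie side frame lying fixed on the bench: block 130 (x) by 280 (y) by 46 mm; origin at the centre of its underside, z up. Three vertical 51 mm through bores along its y axis: at y = -90, 0 and +90 mm, x = 0. The worn sleeve starts in the middle bore; the outer two are empty. Each bore has its own pin hole, 46 mm from its axis towards the frame's -x (robot) side.
- pinhole_1 (a point): Centre of the mouth, in the frame's top face 46 mm above the bench, of the 12 mm through pin hole of the bore at y = -90 mm (frame axes).
- pinhole_2 (a point): Centre of the mouth, in the frame's top face 46 mm above the bench, of the 12 mm through pin hole of the bore at y = 0 mm (frame axes).
- pinhole_3 (a point): Centre of the mouth, in the frame's top face 46 mm above the bench, of the 12 mm through pin hole of the bore at y = 90 mm (frame axes).
- clamp (a joint): Red cam-clamp lever on a block at the frame's -y end. 0 = open, leaning towards the frame's -x side (towards the robot); about 1.0 rad = locked, leaning to the +x side. It turns about the frame's y axis with light friction and stays where it is left; push it near its tip.
- clamp_tip (a point): Centre of the round knob, 26 mm across, at the tip of the clamp lever, 80 mm from the lever's pivot, which lies at x 0, y -175, z 34 mm in the frame. The lever leans 0.5 rad from upright towards the frame's -x at joint value 0.
- sleeve_1_mid (a point): New brass sleeve 1 (may be absent), 84 mm tall, 0.3 kg (foot-heavy), standing on its foot; this point is on its axis 42 mm above the foot; z up. From the foot: round barrel 50 mm across, 40 long, 3 mm chamfer; flange 60 mm across, 8 thick, with a lug on its own -x side; square neck 26 x 26 x 36 mm (sides along its x, y) to grip. Home, its flange lies on the frame, its foot 6 mm above the bench.
- sleeve_2_mid (a point): New brass sleeve 2 (may be absent), 84 mm tall, 0.3 kg (foot-heavy), standing on its foot; this point is on its axis 42 mm above the foot; z up. From the foot: round barrel 50 mm across, 40 long, 3 mm chamfer; flange 60 mm across, 8 thick, with a lug on its own -x side; square neck 26 x 26 x 36 mm (sides along its x, y) to grip. Home, its flange lies on the frame, its foot 6 mm above the bench.
- sleeve_3_mid (a point): New brass sleeve 3 (may be absent), 84 mm tall, 0.3 kg (foot-heavy), standing on its foot; this point is on its axis 42 mm above the foot; z up. From the foot: round barrel 50 mm across, 40 long, 3 mm chamfer; flange 60 mm across, 8 thick, with a lug on its own -x side; square neck 26 x 26 x 36 mm (sides along its x, y) to grip. Home, its flange lies on the frame, its foot 6 mm above the bench.
- sleeve_1_lug (a point): Centre of the 12 mm hole in the lug of sleeve 1 (may be absent), in the lug's upper face: 46 mm from the sleeve's axis towards its -x, 48 mm above its foot. The lug is a flat plate 8 mm thick and 30 mm wide, reaching 61 mm from the axis.
- sleeve_2_lug (a point): Centre of the 12 mm hole in the lug of sleeve 2 (may be absent), in the lug's upper face: 46 mm from the sleeve's axis towards its -x, 48 mm above its foot. The lug is a flat plate 8 mm thick and 30 mm wide, reaching 61 mm from the axis.
- sleeve_3_lug (a point): Centre of the 12 mm hole in the lug of sleeve 3 (may be absent), in the lug's upper face: 46 mm from the sleeve's axis towards its -x, 48 mm above its foot. The lug is a flat plate 8 mm thick and 30 mm wide, reaching 61 mm from the axis.
- worn_mid (a point): Worn dark-steel sleeve: same sizes as the new ones (barrel 50 mm, flange 60 mm, square neck 26 x 26 x 36 mm on top, 84 mm tall) but without a lug; this point is on its axis, 42 mm above its foot; z up, neck sides along x, y. It starts home in the middle bore, its neck clear above the frame.
- pin_1_mid (a point): Lock pin 1, 76 mm, 50 g: steel shank 10 mm across, 42 long with a 7 mm tapered point, below a round red head 16 mm across, 34 tall; this point is on its axis 38 mm above the point; z up. Starts upright in the rack, the head's underside on the rack's top, the point 3 mm above the bench. Home, the head's underside rests on a lug, the point 12 mm above the bench.
- pin_2_mid (a point): Lock pin 2, 76 mm, 50 g: steel shank 10 mm across, 42 long with a 7 mm tapered point, below a round red head 16 mm across, 34 tall; this point is on its axis 38 mm above the point; z up. Starts upright in the rack, the head's underside on the rack's top, the point 3 mm above the bench. Home, the head's underside rests on a lug, the point 12 mm above the bench.
- pin_3_mid (a point): Lock pin 3, 76 mm, 50 g: steel shank 10 mm across, 42 long with a 7 mm tapered point, below a round red head 16 mm across, 34 tall; this point is on its axis 38 mm above the point; z up. Starts upright in the rack, the head's underside on the rack's top, the point 3 mm above the bench. Home, the head's underside rests on a lug, the point 12 mm above the bench.
- pin_4_mid (a point): Lock pin 4, 76 mm, 50 g: steel shank 10 mm across, 42 long with a 7 mm tapered point, below a round red head 16 mm across, 34 tall; this point is on its axis 38 mm above the point; z up. Starts upright in the rack, the head's underside on the rack's top, the point 3 mm above the bench. Home, the head's underside rests on a lug, the point 12 mm above the bench.
- rack: Fixed wooden rack for the pins, 200 (x) by 60 (y) by 45 mm high; origin at the centre of its underside. Four 13 mm square holes in a row along its x axis, 48 mm apart.
- bin: Blue open scrap bin, fixed, 130 (x) by 170 (y) by 50 mm high, walls and floor 5 mm; origin at the centre of its underside.
- screwdriver: Screwdriver lying on the bench, a bystander.
- wrench: Wrench lying on the bench, a bystander.
- spool: Spool of solder standing on the bench, 56 mm across, 40 mm tall, a bystander.
- flux: Small amber flux jar, 48 mm across, 70 mm tall, a bystander.
- mug: Blue mug, 80 mm across, 90 mm tall, a bystander.
There are look-alikes about, which are no part of the job. Leave any pink look-alike of the part that bears worn_mid alone. What is shaped like the part that bears sleeve_2_mid but purple is not meant.

How it is judged:
On the way, in this order (a step that is already met when the one before it is completed fails the run):
1. the clamp lever is swung over to locked while the worn sleeve is still home (value of joint clamp above 0.8 rad and x of worn_mid in the frame of frame between -0.01 and 0.01 m and y of worn_mid in the frame of frame between -0.01 and 0.01 m), for 0.2 s.
2. the worn sleeve is in the scrap bin (x of worn_mid in the frame of bin between -0.065 and 0.065 m and y of worn_mid in the frame of bin between -0.085 and 0.085 m and z of worn_mid in the frame of bin below 0.06 m), for 0.2 s.
3. every new sleeve is home in a bore with a lock pin down through its lug, the clamp still locked (((x of sleeve_1_mid in the frame of frame between -0.003 and 0.003 m and y of sleeve_1_mid in the frame of frame between -0.093 and -0.087 m and horizontal distance between sleeve_1_lug and pinhole_1 below 0.005 m) or (x of sleeve_1_mid in the frame of frame between -0.003 and 0.003 m and y of sleeve_1_mid in the frame of frame between -0.003 and 0.003 m and horizontal distance between sleeve_1_lug and pinhole_2 below 0.005 m) or (x of sleeve_1_mid in the frame of frame between -0.003 and 0.003 m and y of sleeve_1_mid in the frame of frame between 0.087 and 0.093 m and horizontal distance between sleeve_1_lug and pinhole_3 below 0.005 m)) and z of each of sleeve_1_mid, sleeve_2_mid, sleeve_3_mid in the frame of frame below 0.051 m and angle between each of sleeve_1_mid, sleeve_2_mid, sleeve_3_mid's own z axis and vertical below 0.06 rad and ((horizontal distance between pin_1_mid and sleeve_1_lug below 0.005 m and z of pin_1_mid in the frame of frame below 0.054 m and angle between pin_1_mid's own z axis and vertical below 0.15 rad) or (horizontal distance between pin_2_mid and sleeve_1_lug below 0.005 m and z of pin_2_mid in the frame of frame below 0.054 m and angle between pin_2_mid's own z axis and vertical below 0.15 rad) or (horizontal distance between pin_3_mid and sleeve_1_lug below 0.005 m and z of pin_3_mid in the frame of frame below 0.054 m and angle between pin_3_mid's own z axis and vertical below 0.15 rad) or (horizontal distance between pin_4_mid and sleeve_1_lug below 0.005 m and z of pin_4_mid in the frame of frame below 0.054 m and angle between pin_4_mid's own z axis and vertical below 0.15 rad)) and ((x of sleeve_2_mid in the frame of frame between -0.003 and 0.003 m and y of sleeve_2_mid in the frame of frame between -0.093 and -0.087 m and horizontal distance between sleeve_2_lug and pinhole_1 below 0.005 m) or (x of sleeve_2_mid in the frame of frame between -0.003 and 0.003 m and y of sleeve_2_mid in the frame of frame between -0.003 and 0.003 m and horizontal distance between sleeve_2_lug and pinhole_2 below 0.005 m) or (x of sleeve_2_mid in the frame of frame between -0.003 and 0.003 m and y of sleeve_2_mid in the frame of frame between 0.087 and 0.093 m and horizontal distance between sleeve_2_lug and pinhole_3 below 0.005 m)) and ((horizontal distance between pin_1_mid and sleeve_2_lug below 0.005 m and z of pin_1_mid in the frame of frame below 0.054 m and angle between pin_1_mid's own z axis and vertical below 0.15 rad) or (horizontal distance between pin_2_mid and sleeve_2_lug below 0.005 m and z of pin_2_mid in the frame of frame below 0.054 m and angle between pin_2_mid's own z axis and vertical below 0.15 rad) or (horizontal distance between pin_3_mid and sleeve_2_lug below 0.005 m and z of pin_3_mid in the frame of frame below 0.054 m and angle between pin_3_mid's own z axis and vertical below 0.15 rad) or (horizontal distance between pin_4_mid and sleeve_2_lug below 0.005 m and z of pin_4_mid in the frame of frame below 0.054 m and angle between pin_4_mid's own z axis and vertical below 0.15 rad)) and ((x of sleeve_3_mid in the frame of frame between -0.003 and 0.003 m and y of sleeve_3_mid in the frame of frame between -0.093 and -0.087 m and horizontal distance between sleeve_3_lug and pinhole_1 below 0.005 m) or (x of sleeve_3_mid in the frame of frame between -0.003 and 0.003 m and y of sleeve_3_mid in the frame of frame between -0.003 and 0.003 m and horizontal distance between sleeve_3_lug and pinhole_2 below 0.005 m) or (x of sleeve_3_mid in the frame of frame between -0.003 and 0.003 m and y of sleeve_3_mid in the frame of frame between 0.087 and 0.093 m and horizontal distance between sleeve_3_lug and pinhole_3 below 0.005 m)) and ((horizontal distance between pin_1_mid and sleeve_3_lug below 0.005 m and z of pin_1_mid in the frame of frame below 0.054 m and angle between pin_1_mid's own z axis and vertical below 0.15 rad) or (horizontal distance between pin_2_mid and sleeve_3_lug below 0.005 m and z of pin_2_mid in the frame of frame below 0.054 m and angle between pin_2_mid's own z axis and vertical below 0.15 rad) or (horizontal distance between pin_3_mid and sleeve_3_lug below 0.005 m and z of pin_3_mid in the frame of frame below 0.054 m and angle between pin_3_mid's own z axis and vertical below 0.15 rad) or (horizontal distance between pin_4_mid and sleeve_3_lug below 0.005 m and z of pin_4_mid in the frame of frame below 0.054 m and angle between pin_4_mid's own z axis and vertical below 0.15 rad)) and value of joint clamp above 0.8 rad), for 0.2 s.
At the end, for the whole second after the job is handed in: clamp open again (below 0.3 rad); worn sleeve in the bin; every new sleeve upright in a bore (axis within 3 mm, flange within 3 mm of home, lug hole within 5 mm of the pin hole), a pin down through it (within 5 mm, head within 4 mm of home); all at rest (all of step 2 and value of joint clamp below 0.3 rad and linear speed of each of worn, sleeve_1, sleeve_2, sleeve_3 below 0.02 m/s and ((x of sleeve_1_mid in the frame of frame between -0.003 and 0.003 m and y of sleeve_1_mid in the frame of frame between -0.093 and -0.087 m and horizontal distance between sleeve_1_lug and pinhole_1 below 0.005 m) or (x of sleeve_1_mid in the frame of frame between -0.003 and 0.003 m and y of sleeve_1_mid in the frame of frame between -0.003 and 0.003 m and horizontal distance between sleeve_1_lug and pinhole_2 below 0.005 m) or (x of sleeve_1_mid in the frame of frame between -0.003 and 0.003 m and y of sleeve_1_mid in the frame of frame between 0.087 and 0.093 m and horizontal distance between sleeve_1_lug and pinhole_3 below 0.005 m)) and z of each of sleeve_1_mid, sleeve_2_mid, sleeve_3_mid in the frame of frame below 0.051 m and angle between each of sleeve_1_mid, sleeve_2_mid, sleeve_3_mid's own z axis and vertical below 0.06 rad and ((horizontal distance between pin_1_mid and sleeve_1_lug below 0.005 m and z of pin_1_mid in the frame of frame below 0.054 m and angle between pin_1_mid's own z axis and vertical below 0.15 rad) or (horizontal distance between pin_2_mid and sleeve_1_lug below 0.005 m and z of pin_2_mid in the frame of frame below 0.054 m and angle between pin_2_mid's own z axis and vertical below 0.15 rad) or (horizontal distance between pin_3_mid and sleeve_1_lug below 0.005 m and z of pin_3_mid in the frame of frame below 0.054 m and angle between pin_3_mid's own z axis and vertical below 0.15 rad) or (horizontal distance between pin_4_mid and sleeve_1_lug below 0.005 m and z of pin_4_mid in the frame of frame below 0.054 m and angle between pin_4_mid's own z axis and vertical below 0.15 rad)) and ((x of sleeve_2_mid in the frame of frame between -0.003 and 0.003 m and y of sleeve_2_mid in the frame of frame between -0.093 and -0.087 m and horizontal distance between sleeve_2_lug and pinhole_1 below 0.005 m) or (x of sleeve_2_mid in the frame of frame between -0.003 and 0.003 m and y of sleeve_2_mid in the frame of frame between -0.003 and 0.003 m and horizontal distance between sleeve_2_lug and pinhole_2 below 0.005 m) or (x of sleeve_2_mid in the frame of frame between -0.003 and 0.003 m and y of sleeve_2_mid in the frame of frame between 0.087 and 0.093 m and horizontal distance between sleeve_2_lug and pinhole_3 below 0.005 m)) and ((horizontal distance between pin_1_mid and sleeve_2_lug below 0.005 m and z of pin_1_mid in the frame of frame below 0.054 m and angle between pin_1_mid's own z axis and vertical below 0.15 rad) or (horizontal distance between pin_2_mid and sleeve_2_lug below 0.005 m and z of pin_2_mid in the frame of frame below 0.054 m and angle between pin_2_mid's own z axis and vertical below 0.15 rad) or (horizontal distance between pin_3_mid and sleeve_2_lug below 0.005 m and z of pin_3_mid in the frame of frame below 0.054 m and angle between pin_3_mid's own z axis and vertical below 0.15 rad) or (horizontal distance between pin_4_mid and sleeve_2_lug below 0.005 m and z of pin_4_mid in the frame of frame below 0.054 m and angle between pin_4_mid's own z axis and vertical below 0.15 rad)) and ((x of sleeve_3_mid in the frame of frame between -0.003 and 0.003 m and y of sleeve_3_mid in the frame of frame between -0.093 and -0.087 m and horizontal distance between sleeve_3_lug and pinhole_1 below 0.005 m) or (x of sleeve_3_mid in the frame of frame between -0.003 and 0.003 m and y of sleeve_3_mid in the frame of frame between -0.003 and 0.003 m and horizontal distance between sleeve_3_lug and pinhole_2 below 0.005 m) or (x of sleeve_3_mid in the frame of frame between -0.003 and 0.003 m and y of sleeve_3_mid in the frame of frame between 0.087 and 0.093 m and horizontal distance between sleeve_3_lug and pinhole_3 below 0.005 m)) and ((horizontal distance between pin_1_mid and sleeve_3_lug below 0.005 m and z of pin_1_mid in the frame of frame below 0.054 m and angle between pin_1_mid's own z axis and vertical below 0.15 rad) or (horizontal distance between pin_2_mid and sleeve_3_lug below 0.005 m and z of pin_2_mid in the frame of frame below 0.054 m and angle between pin_2_mid's own z axis and vertical below 0.15 rad) or (horizontal distance between pin_3_mid and sleeve_3_lug below 0.005 m and z of pin_3_mid in the frame of frame below 0.054 m and angle between pin_3_mid's own z axis and vertical below 0.15 rad) or (horizontal distance between pin_4_mid and sleeve_3_lug below 0.005 m and z of pin_4_mid in the frame of frame below 0.054 m and angle between pin_4_mid's own z axis and vertical below 0.15 rad))); the robot touches nothing.
It fails at once if the screwdriver is moved more than 4 cm (distance of screwdriver from where it was at the start of the episode above 0.04 m).
It fails at once if the wrench is moved more than 4 cm (distance of wrench from where it was at the start of the episode above 0.04 m).
It fails at once if the spool is moved more than 4 cm (distance of spool from where it was at the start of the episode above 0.04 m).
It fails at once if the flux is moved more than 4 cm (distance of flux from where it was at the start of the episode above 0.04 m).
It fails at once if the mug is moved more than 4 cm (distance of mug from where it was at the start of the episode above 0.04 m).
Of sleeve_1, sleeve_2, sleeve_3 only 2 to 3 are there at a start; the rules pass over those that are not, and their reading is None.
At some moment in a run one of sleeve_1, sleeve_2, sleeve_3 may be knocked a few centimetres aside while the robot is not near it.
Once in a run the grip may slacken for a moment while it holds something.
It also fails if it takes over 210 s, if anything falls off the work surface, if the arm or the gripper's body presses on something with over 40 N, if the wrist force passes 120 N, or if a joint passes its speed limit or range.

### The arm

A 6-joint arm with a two-finger parallel gripper is mounted at the origin on the work surface. World frame = base frame: x ahead of the robot, y to its left, z up, the work surface at z = 0. Lengths are in m, angles in rad, forces in N, time in s.
With the tool pointing down it reaches from about 0.275 to 0.825 m from the base axis. Payload 4.9 kg.
Tool frame: the origin (TCP) lies midway between the tips of the shut fingers; the grasp point (between the pads) lies bot.hold_point_z behind it (bot.hold_point_z is the distance from the TCP to the grasp point, in m); z points along the fingers, y is the direction in which the jaws open and shut (so a half turn about z gives the same grasp; the last joint's range is limited). The gripper opens to 85 mm and grips with 20 to 120 N. Pads are 22 mm wide; open, the fingers measure 114 mm over their backs; the gripper's body (76 mm by 85 mm) begins 54 mm behind the grasp point. The pads swing forward as they close: fully open they stand 13 mm farther back than shut.
Start: joints at [-1.291, 0.326, -0.193, 1.052, 0, 1.437], TCP at [0.221, -0.504, 0.231] pointing down, gripper open.
Joint ranges: [-2.65, 2.65], [-0.97, 1.79], [-1.3, 1.35], [-1.93, 2.1], [-1.47, 1.37], [-3.14, 3.14]. Speed limits (rad/s): [2.57, 2.57, 3.14, 3.14, 3.14, 3.14].

### API

Orientations are given as [roll, pitch, yaw] about the fixed x, y, z axes, in that order (R = Rz(yaw) Ry(pitch) Rx(roll)).
In Python, from plant import bot gives the robot as it stands. The module is installed in compiled form; this text tells all that it offers.
- The arm moves only by the tool servo_tool, never from a script. Its argument "rows" is a list of rows, each an object of numbers: "gripper": the opening, from 0 (shut) to 1 (fully open); "x", "y", "z": the shift along the tool's x, y, z in units of 40 mm (1.0 is 40 mm); "ax", "ay", "az": the turn, a rotation vector about the tool's x, y, z in units of 6 degrees (1.0 is 6 degrees). A call has 1 to 20 rows; each row shifts and turns the commanded pose from where the row before left it, along the tool's axes as they then stand; what a row does not reach is not made up. A row lasts 1/8 s, in which the tool goes at most 62.5 mm and 10.7 degrees, less where a joint would pass 70% of its speed; a pose out of reach is approached as far as the arm can. A call is refused whole if a number of a shift passes 1 or a number of a turn 1, either way. A call with a gripper value outside its range is refused whole. The fingers move at their own pace and stop on an object; "force" is the grip in N (left out, the last holds). Time passes only in rows, so rows that do not move let the fingers close. It gives the time, the measured TCP pose, the force and the opening at its end, in the units of the state.
- bot.sense(): the state, without advancing time (a new reading comes with each control period).
- bot.grab_frame(name): name is "scene" or "top" or "wrist"; returns a dict with "frame" (400x640x3 uint8, blue, green, red), "camera_matrix" (3x3 intrinsics, pixels), "dist_coeffs" ([k1, k2, p1, p2, k3] as OpenCV has them; the pictures are not rectified), "extrinsics" (4x4, takes a point from camera to world coordinates). Camera axes: x right, y up, looking along -z (the intrinsics and any distortion apply to the point x, -y, -z); pixel columns grow to the right and rows downward; lengths in m; the calibration is good to about 2 mm. A picture is of the moment at which its call begins. There is no depth.
- bot.finish_job(): hands the job in, once; it reports no verdict.
The state is a dict: "time": time; "joint_positions": joint angles; "joint_velocities": joint speeds; "tau": joint torques, N m; "tool_pos": TCP position; "eef_rot": TCP orientation; "wrist_force": force on the tool from outside, world axes, zero at the start; "ft_torque": the same for the moment, N m; "grip_width": finger opening in m.
Only numpy, scipy, OpenCV 4.12 (cv2) and the standard library are available. Lean on these libraries where they do the work, as an engineer would, in place of code of your own. Each camera call takes 0.05 s, during which the arm holds its last target.

## Working session

There is one attempt and no reset: what is moved stays moved. The work goes in short steps, Python scripts to look and compute and a tool call to move; the robot and the scene stay as the last step left them, time stands still between calls to the robot, and variables do not carry over. Pictures are saved under pics/ and viewed, and the job is handed in when it is done.

Besides the shell and the picture viewer there is one more tool, called by a JSON object that holds its "name" and its "arguments". servo_tool: Moves the arm, as the interface text tells. Its arguments: {"type":"object","properties":{"rows":{"type":"array","items":{"type":"object","properties":{"gripper":{"type":"number"},"x":{"type":"number"},"y":{"type":"number"},"z":{"type":"number"},"ax":{"type":"number"},"ay":{"type":"number"},"az":{"type":"number"}}}},"force":{"type":"number"}},"required":["rows"]}

```bash
mkdir -p pics; ls; python3 - <<'E'
from plant import bot
import cv2
s=bot.sense();print({k:(v if not hasattr(v,'round') else v) for k,v in s.items()});print(bot.hold_point_z)
for n in ["scene","top","wrist"]:
    f=bot.grab_frame(n);cv2.imwrite(f"pics/{n}0.png",f["frame"]);print(n,f["camera_matrix"],f["dist_coeffs"],f["extrinsics"])
E
```

```text
pics
{'time': 0.0, 'joint_positions': array([-1.29116875e+00,  3.26914171e-01, -1.93589094e-01,  1.05200235e+00,
        1.55560601e-05,  1.43660850e+00]), 'joint_velocities': array([ 0.0001207 , -0.00048409, -0.00071109,  0.00116356,  0.00101712,
       -0.00076684]), 'tau': array([-2.63043166e-04, -4.43391001e+01,  2.62445837e+01,  1.54118682e-02,
       -2.22794492e-04,  4.35356455e-06]), 'tool_pos': array([ 0.22101677, -0.50300194,  0.23051604]), 'eef_rot': array([-3.13990081e+00, -2.44093709e-04,  4.13815178e-01]), 'wrist_force': array([-0.70923101, -0.15577709,  0.17194024]), 'ft_torque': array([ 0.00373715, -0.024872  ,  0.01153813]), 'grip_width': 0.08557606634120128}
0.0187
scene [[471.06205295   0.         318.37956744]
 [  0.         471.06205295 202.49153013]
 [  0.           0.           1.        ]] [-0.02644555  0.          0.          0.          0.        ] [[ 0.86002587 -0.41601487  0.29544394  1.07169579]
 [ 0.51012543  0.7138358  -0.47980256 -0.82255405]
 [-0.01129347  0.56335608  0.82613702  1.46116796]
 [ 0.          0.          0.          1.        ]]
top [[504.05018862   0.         319.13093488]
 [  0.         504.05018862 204.6541154 ]
 [  0.           0.           1.        ]] [-0.01013902  0.          0.          0.          0.        ] [[-0.02684429  0.99840365 -0.04969448  0.48713112]
 [-0.99961283 -0.02717438 -0.00597856 -0.0191393 ]
 [-0.00731943  0.04951475  0.99874657  1.46557105]
 [ 0.          0.          0.          1.        ]]
wrist [[331.71056737   0.         318.84741452]
 [  0.         331.71056737 198.96993109]
 [  0.           0.           1.        ]] [0.0189048 0.        0.        0.        0.       ] [[ 0.40246897  0.86533145  0.29869751  0.29853801]
 [-0.91543271  0.38090382  0.12998168 -0.47055799]
 [-0.00129779 -0.32575106  0.94545468  0.37289399]
 [ 0.          0.          0.          1.        ]]
```

View pics/scene0.png

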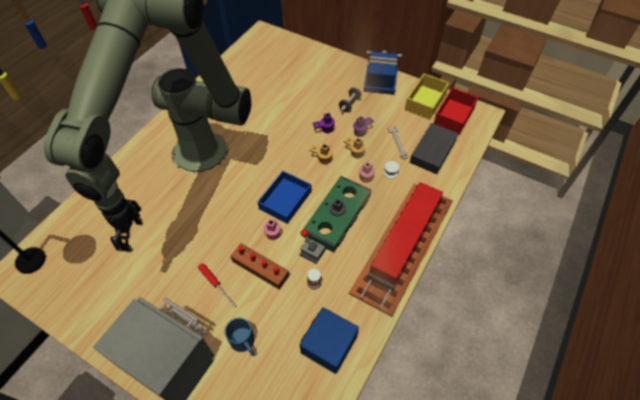

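View pics/top0.png

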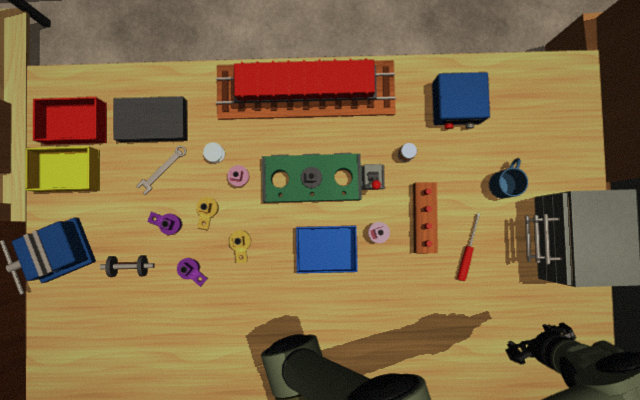

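View pics/wrist0.png

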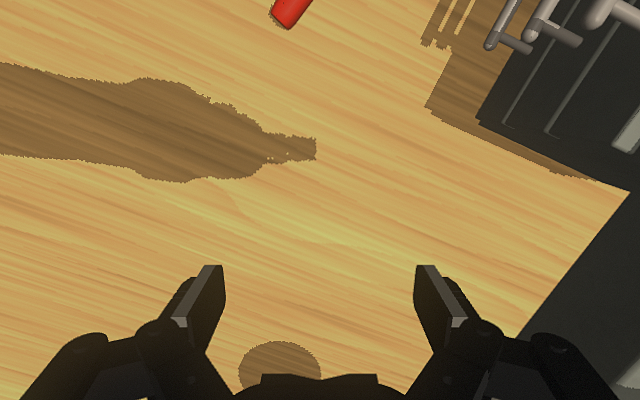

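Seen in the top view: two brass (yellow) sleeves at (206,210) and (240,243). The purple ones at (165,223) and (190,270) and the pink ones at (237,176) and (378,233) are look-alikes. The frame is at (312,178), the worn sleeve at (312,177), the clamp knob at (376,184), the rack at (425,218) and the bin at (326,249).

```bash
cat > h.py <<'E'
import numpy as np, cv2
from plant import bot
from scipy.spatial.transform import Rotation as Rot
def ray(f,px):
    p=cv2.undistortPoints(np.array(px,float).reshape(-1,1,2),f["camera_matrix"],np.array(f["dist_coeffs"])).reshape(-1,2)
    d=np.c_[p[:,0],-p[:,1],-np.ones(len(p))]
    E=f["extrinsics"]; return E[:3,3],d@E[:3,:3].T
def onz(f,px,z):
    o,d=ray(f,px); return o+d*((z-o[2])/d[:,2])[:,None]
def proj(f,P):
    E=f["extrinsics"];q=(np.atleast_2d(P)-E[:3,3])@E[:3,:3]
    q=q*[1,-1,-1]
    return cv2.projectPoints(q.reshape(-1,1,3),np.zeros(3),np.zeros(3),f["camera_matrix"],np.array(f["dist_coeffs"]))[0].reshape(-1,2)
def hsv(f): return cv2.cvtColor(f["frame"],cv2.COLOR_BGR2HSV)
def blobs(m,amin=15):
    n,l,s,c=cv2.connectedComponentsWithStats(m.astype(np.uint8))
    return [(c[i],s[i],l==i) for i in range(1,n) if s[i][4]>=amin]
def st():
    s=bot.sense(); print("t%.2f"%s["time"],"pos",s["tool_pos"].round(4),"rpy",s["eef_rot"].round(3),"F",s["wrist_force"].round(1),"T",s["ft_torque"].round(2),"w",round(s["grip_width"],4),"q",s["joint_positions"].round(2))
    return s
def crop(f,x0,y0,x1,y1,k,name):
    cv2.imwrite(name,cv2.resize(f["frame"][y0:y1,x0:x1],None,fx=k,fy=k,interpolation=cv2.INTER_CUBIC))
def togo(P,yaw=None):
    "target TCP world -> tool-frame units"
    s=bot.sense();R=Rot.from_euler('xyz',s["eef_rot"]).as_matrix()
    d=R.T@(np.array(P)-s["tool_pos"]); out=d/0.04
    a=None
    if yaw is not None:
        Rt=Rot.from_euler('xyz',[np.pi,0,yaw]).as_matrix()
        a=np.degrees(Rot.from_matrix(R.T@Rt).as_rotvec())/6
    print("to",np.round(P,4),"units",out.round(3),"turn",None if a is None else a.round(3))
E
python3 - <<'E'
from h import *
f=bot.grab_frame("top");H=hsv(f)
for x,y in [(206,215),(165,223),(237,176),(312,160),(376,184),(425,192),(326,249),(312,178),(190,268),(60,160),(280,180)]:
    print((x,y),H[y,x],f["frame"][y,x])
crop(f,140,140,290,300,5,"pics/c1.png");crop(f,250,140,450,290,4,"pics/c2.png")
st()
E
```

```text
(206, 215) [ 24 166 178] [ 62 156 178]
(165, 223) [18 58 22] [17 20 22]
(237, 176) [173  78 125] [ 96  87 125]
(312, 160) [ 68 121 101] [ 66 101  53]
(376, 184) [  1 208 175] [ 32  39 175]
(425, 192) [179 228  56] [ 8  6 56]
(326, 249) [109 187 157] [157  84  42]
(312, 178) [ 0 13 58] [55 55 58]
(190, 268) [143 173  50] [50 16 42]
(60, 160) [ 32 197 180] [ 41 180 170]
(280, 180) [ 22 130 178] [ 87 153 178]
t0.20 pos [ 0.2211 -0.5032  0.2308] rpy [-3.14  -0.     0.414] F [ 0.4 -0.3  0.1] T [-0.03 -0.04 -0.01] w 0.0857 q [-1.29  0.33 -0.19  1.05 -0.    1.44]
```

View pics/c1.png

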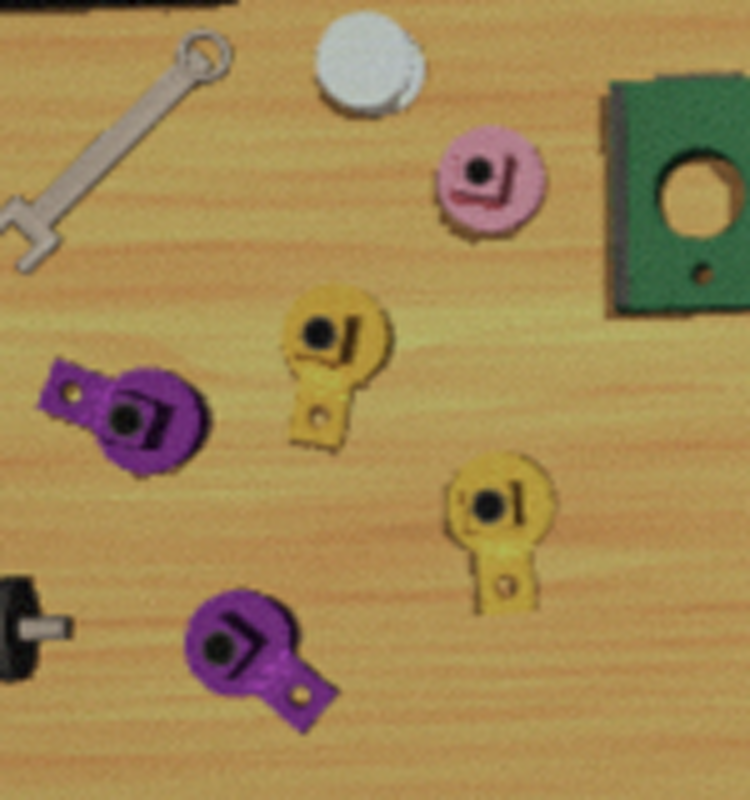

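View pics/c2.png

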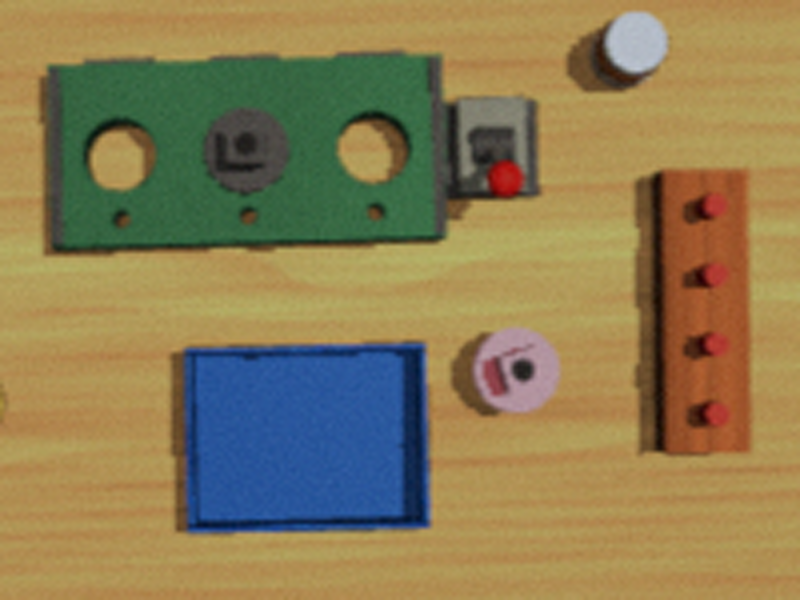

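```bash
cat > meas.py <<'E'
from h import *
def fit2(A,B):
    A=np.array(A);B=np.array(B);a=A-A.mean(0);b=B-B.mean(0)
    th=np.arctan2((a[:,0]*b[:,1]-a[:,1]*b[:,0]).sum(),(a*b).sum())
    c,s=np.cos(th),np.sin(th);R=np.array([[c,-s],[s,c]]);t=B.mean(0)-R@A.mean(0)
    return R,t,th,np.linalg.norm(A@R.T+t-B,axis=1)
def holes(m,amin,amax):
    cs,h=cv2.findContours(m.astype(np.uint8),cv2.RETR_CCOMP,cv2.CHAIN_APPROX_NONE);out=[]
    for c,hh in zip(cs,h[0]):
        if hh[3]>=0:
            a=cv2.contourArea(c)
            if amin<=a<=amax: out.append((cv2.minEnclosingCircle(c)[0],a,c[:,0].mean(0)))
    return out
E
python3 - <<'E'
from meas import *
f=bot.grab_frame("top");H=hsv(f)
fr=f["frame"].astype(int)
k=4
big=dict(f); 
img=cv2.resize(f["frame"],None,fx=k,fy=k,interpolation=cv2.INTER_CUBIC)
Hb=cv2.cvtColor(img,cv2.COLOR_BGR2HSV)
def up(p): return (np.array(p)+0.5)/k-0.5
g=cv2.inRange(Hb,(50,60,20),(90,255,255))
g[:, :250*k]=0;g[:,370*k:]=0;g[:140*k]=0;g[210*k:]=0
print("green rect",cv2.minAreaRect(np.argwhere(g)[:,::-1].astype(np.float32)))
for c,a,m in holes(g,60,40000): 
    print("hole",up(c).round(2),"a",round(a/k/k,1),onz(f,[up(c)],0.046)[0].round(4),onz(f,[up(m)],0.046)[0].round(4))
y=cv2.inRange(Hb,(18,125,90),(32,255,255)); cv2.imwrite("pics/y.png",cv2.resize(y[140*k:300*k,140*k:290*k],None,fx=.9,fy=.9))
r=cv2.inRange(Hb,(0,170,90),(5,255,255))|cv2.inRange(Hb,(172,170,90),(180,255,255))
for c,s,l in blobs(r[:300*k],100):
    p=up(c)
    if 350<p[0]<450 and p[1]>140: print("red",p.round(1),s[4]/16,s[:4]/4,onz(f,[p],0.076)[0].round(4))
b=cv2.inRange(Hb,(100,130,60),(125,255,255)); b[:215*k]=0;b[290*k:]=0;b[:,:280*k]=0;b[:,370*k:]=0
rc=cv2.minAreaRect(np.argwhere(b)[:,::-1].astype(np.float32));print("bin",rc,onz(f,[up(rc[0])],.03))
E
```

```text
green rect ((1249.6392822265625, 711.1198120117188), (185.8964385986328, 396.41400146484375), 88.40331268310547)
hole [280.32 194.73] a 13.1 [0.5888 0.0982 0.046 ] [0.5887 0.0981 0.046 ]
hole [311.75 193.75] a 14.4 [0.5891 0.0094 0.046 ] [0.589  0.0094 0.046 ]
hole [343.22 192.93] a 13.2 [ 0.589  -0.0795  0.046 ] [ 0.5892 -0.0797  0.046 ]
hole [280.   179.12] a 250.4 [0.6331 0.0981 0.046 ] [0.6341 0.0988 0.046 ]
hole [342.5  177.12] a 253.1 [ 0.6339 -0.0788  0.046 ] [ 0.634  -0.0793  0.046 ]
hole [311.15 177.06] a 361.4 [0.6365 0.0098 0.046 ] [0.6362 0.0097 0.046 ]
red [375.9 184.3] 61.5 [372.   180.     8.75   9.25] [ 0.6084 -0.1691  0.076 ]
red [428.1 190.8] 25.8125 [425.75 188.5    6.     5.75] [ 0.5862 -0.3126  0.076 ]
red [428.3 208.2] 26.5625 [425.5  206.     6.5    5.75] [ 0.5383 -0.3113  0.076 ]
red [428.5 225.6] 27.0 [426.   223.25   6.     5.75] [ 0.4904 -0.3101  0.076 ]
red [428.6 243.1] 26.6875 [426.25 240.75   6.     5.75] [ 0.4423 -0.3085  0.076 ]
bin ((1305.6312255859375, 997.9833984375), (182.83143615722656, 239.5486297607422), 88.49256896972656) [[ 0.43166918 -0.02674145  0.03      ]]
```

View pics/y.png

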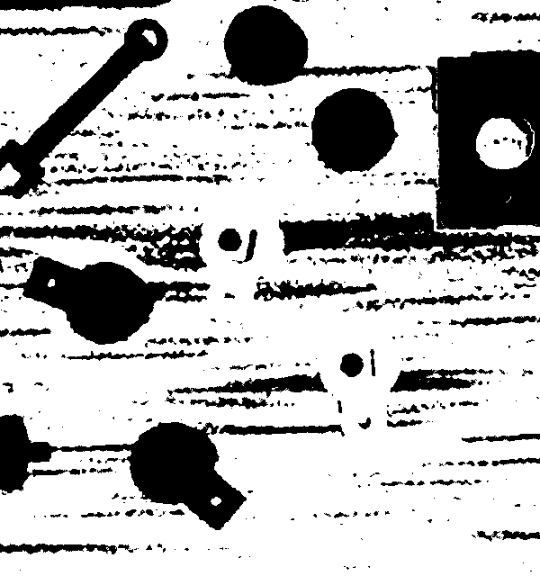

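{"name": "servo_tool", "arguments": {"rows": [{"az": -1, "gripper": 0}, {"az": -1}, {"az": -1}, {"az": -1}, {"az": -1}, {"az": -1}, {"az": -1}, {"az": -1}, {"az": -1}, {"az": -1}, {"az": -1}, {"az": -1}, {"az": -1}, {"az": -1}, {"az": -1}, {"az": -1}, {"az": -1}, {"az": -1}, {"az": -1}, {"az": -1}]}}

```text
invalid input at $.rows[0]: expected keys gripper, x, y, z, ax, ay, az
```

{"name": "servo_tool", "arguments": {"rows": [{"az": -1}, {"az": -1}, {"az": -1}, {"az": -1}, {"az": -1}, {"az": -1}, {}]}}

```text
invalid input at $.rows[0]: expected keys gripper, x, y, z, ax, ay, az
```

```bash
python3 - <<'E'
from h import *
st(); f=bot.grab_frame("top"); print(onz(f,[(375.9,184.3)],.104))
togo([0.50,-0.167,0.231],np.pi)
E
```

```text
t0.25 pos [ 0.2211 -0.5033  0.2309] rpy [-3.141 -0.     0.414] F [ 0.1  0.2 -0.3] T [ 0.07 -0.03  0.02] w 0.0852 q [-1.29  0.33 -0.19  1.05 -0.    1.44]
[[ 0.60586691 -0.16616139  0.104     ]]
to [ 0.5   -0.167  0.231] units [ 9.766e+00 -4.897e+00  4.000e-03] turn [-1.0000e-03 -8.0000e-03 -2.6049e+01]
```

{"name": "servo_tool", "arguments": {"rows": [{"gripper": 0, "x": 0, "y": 0, "z": 0, "ax": 0, "ay": 0, "az": -1}, {"gripper": 0, "x": 0, "y": 0, "z": 0, "ax": 0, "ay": 0, "az": -1}, {"gripper": 0, "x": 0, "y": 0, "z": 0, "ax": 0, "ay": 0, "az": -1}, {"gripper": 0, "x": 0, "y": 0, "z": 0, "ax": 0, "ay": 0, "az": -1}, {"gripper": 0, "x": 0, "y": 0, "z": 0, "ax": 0, "ay": 0, "az": -1}, {"gripper": 0, "x": 0, "y": 0, "z": 0, "ax": 0, "ay": 0, "az": -1}, {"gripper": 0, "x": 0, "y": 0, "z": 0, "ax": 0, "ay": 0, "az": -1}, {"gripper": 0, "x": 0, "y": 0, "z": 0, "ax": 0, "ay": 0, "az": -1}, {"gripper": 0, "x": 0, "y": 0, "z": 0, "ax": 0, "ay": 0, "az": -1}, {"gripper": 0, "x": 0, "y": 0, "z": 0, "ax": 0, "ay": 0, "az": -1}, {"gripper": 0, "x": 0, "y": 0, "z": 0, "ax": 0, "ay": 0, "az": -1}, {"gripper": 0, "x": 0, "y": 0, "z": 0, "ax": 0, "ay": 0, "az": -1}, {"gripper": 0, "x": 0, "y": 0, "z": 0, "ax": 0, "ay": 0, "az": -1}, {"gripper": 0, "x": 0, "y": 0, "z": 0, "ax": 0, "ay": 0, "az": -1}, {"gripper": 0, "x": 0, "y": 0, "z": 0, "ax": 0, "ay": 0, "az": -1}, {"gripper": 0, "x": 0, "y": 0, "z": 0, "ax": 0, "ay": 0, "az": -1}, {"gripper": 0, "x": 0, "y": 0, "z": 0, "ax": 0, "ay": 0, "az": -1}, {"gripper": 0, "x": 0, "y": 0, "z": 0, "ax": 0, "ay": 0, "az": -1}, {"gripper": 0, "x": 0, "y": 0, "z": 0, "ax": 0, "ay": 0, "az": -1}, {"gripper": 0, "x": 0, "y": 0, "z": 0, "ax": 0, "ay": 0, "az": -1}]}}

```text
time: 2.8
tool_pos: [0.2212, -0.5035, 0.2312]
eef_rot: [3.141, -0.0, 2.512]
wrist_force: [0.2, 0.5, 0.7]
grip_width: -0.0002
```

{"name": "servo_tool", "arguments": {"rows": [{"gripper": 0, "x": 0, "y": 0, "z": 0, "ax": 0, "ay": 0, "az": -1}, {"gripper": 0, "x": 0, "y": 0, "z": 0, "ax": 0, "ay": 0, "az": -1}, {"gripper": 0, "x": 0, "y": 0, "z": 0, "ax": 0, "ay": 0, "az": -1}, {"gripper": 0, "x": 0, "y": 0, "z": 0, "ax": 0, "ay": 0, "az": -1}, {"gripper": 0, "x": 0, "y": 0, "z": 0, "ax": 0, "ay": 0, "az": -1}, {"gripper": 0, "x": 0, "y": 0, "z": 0, "ax": 0, "ay": 0, "az": -1}, {"gripper": 0, "x": 0, "y": 0, "z": 0, "ax": 0, "ay": 0, "az": 0}]}}

```text
time: 3.68
tool_pos: [0.2211, -0.5036, 0.2312]
eef_rot: [3.141, -0.0, 3.135]
wrist_force: [0.3, -0.1, -0.4]
grip_width: 0.0001
```

```bash
python3 - <<'E'
from h import *
st(); 
togo([0.50,-0.167,0.2],np.pi)
E
```

```text
t3.67 pos [ 0.2211 -0.5036  0.2312] rpy [ 3.141 -0.     3.135] F [ 0.3 -0.1 -0.4] T [0.02 0.   0.01] w 0.0001 q [-1.29  0.33 -0.19  1.05 -0.   -1.28]
to [ 0.5   -0.167  0.2  ] units [-6.918  8.458  0.781] turn [ 0.001 -0.    -0.061]
```

{"name": "servo_tool", "arguments": {"rows": [{"gripper": 0, "x": -0.72, "y": 0.94, "z": 0.08, "ax": 0, "ay": 0, "az": -0.06}, {"gripper": 0, "x": -0.72, "y": 0.94, "z": 0.08, "ax": 0, "ay": 0, "az": 0}, {"gripper": 0, "x": -0.72, "y": 0.94, "z": 0.08, "ax": 0, "ay": 0, "az": 0}, {"gripper": 0, "x": -0.72, "y": 0.94, "z": 0.08, "ax": 0, "ay": 0, "az": 0}, {"gripper": 0, "x": -0.72, "y": 0.94, "z": 0.08, "ax": 0, "ay": 0, "az": 0}, {"gripper": 0, "x": -0.72, "y": 0.94, "z": 0.08, "ax": 0, "ay": 0, "az": 0}, {"gripper": 0, "x": -0.72, "y": 0.94, "z": 0.08, "ax": 0, "ay": 0, "az": 0}, {"gripper": 0, "x": -0.72, "y": 0.94, "z": 0.08, "ax": 0, "ay": 0, "az": 0}, {"gripper": 0, "x": -0.72, "y": 0.9, "z": 0.08, "ax": 0, "ay": 0, "az": 0}, {"gripper": 0, "x": 0, "y": 0, "z": 0, "ax": 0, "ay": 0, "az": 0}]}}

```text
time: 4.92
tool_pos: [0.4814, -0.1644, 0.2022]
eef_rot: [3.141, 0.0, -3.137]
wrist_force: [0.5, 0.2, 0.7]
grip_width: -0.0001
```

```bash
python3 - <<'E'
from h import *
st(); f=bot.grab_frame("wrist");cv2.imwrite("pics/w1.png",f["frame"]);print(f["extrinsics"].round(3))
print("proj knob",proj(f,[[.597,-.166,.104],[.6,-.166,.104]]))
E
```

```text
t4.92 pos [ 0.4814 -0.1644  0.2022] rpy [ 3.141  0.    -3.137] F [0.5 0.2 0.7] T [-0.07  0.04 -0.05] w -0.0001 q [-0.47  0.27 -0.35  0.95  0.   -0.48]
[[-0.005 -0.946 -0.325  0.398]
 [ 1.    -0.005 -0.002 -0.166]
 [-0.    -0.325  0.946  0.345]
 [ 0.     0.     0.     1.   ]]
proj knob [[317.58198245 324.14897212]
 [317.56969891 326.9681655 ]]
```

View pics/w1.png

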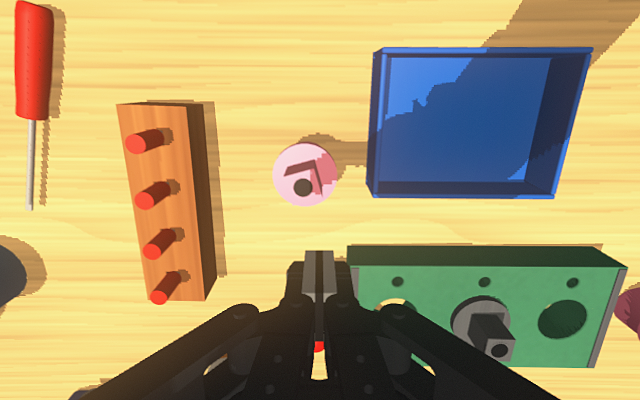

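```bash
cat >> meas.py <<'E'
def framefit(f,show=True):
    H=hsv(f); g=cv2.inRange(H,(50,60,20),(90,255,255))
    res=[]
    for c,a,m in holes(g,20,6000):
        ecc=onz(f,[m],0.046)[0]
        res.append((m,a,ecc))
        if show: print("hole",np.round(m,1),round(a,0),ecc.round(4))
    return res
E
python3 - <<'E'
from meas import *
f=bot.grab_frame("wrist")
r=framefit(f)
# refine pinholes by enclosing circle
H=hsv(f); print(H[150,300],H[345,318],H[130,145])
red=cv2.inRange(H,(0,150,120),(6,255,255))|cv2.inRange(H,(174,150,120),(180,255,255))
for c,s,l in blobs(red,30): print("red",c.round(1),s)
E
```

```text
hole [514.  250.6] 38.0 [0.5536 0.0281 0.046 ]
[173  33 249] [  2 210 247] [ 14 169 246]
red [33.1 60.5] [  17    2   36  120 3628]
red [137.5 145.3] [127 136  22  20 324]
red [161.6 185.6] [155 183  15   7  38]
red [146.1 201.7] [137 193  19  18 267]
red [165.1 234.1] [155 230  20  11  41]
red [153.5 252.4] [145 244  18  17 234]
red [160.1 298.1] [152 291  18  15 196]
red [318.8 346.7] [314 341  11  12 114]
```

{"name": "servo_tool", "arguments": {"rows": [{"gripper": 0, "x": -0.86, "y": -0.03, "z": 0.4, "ax": 0, "ay": 0, "az": 0}, {"gripper": 0, "x": -0.86, "y": -0.03, "z": 0.8, "ax": 0, "ay": 0, "az": 0}, {"gripper": 0, "x": 0, "y": 0, "z": 0.8, "ax": 0, "ay": 0, "az": 0}, {"gripper": 0, "x": 0, "y": 0, "z": 0.8, "ax": 0, "ay": 0, "az": 0}, {"gripper": 0, "x": -0.5, "y": 0, "z": 0, "ax": 0, "ay": 0, "az": 0}, {"gripper": 0, "x": -0.3, "y": 0, "z": 0, "ax": 0, "ay": 0, "az": 0}, {"gripper": 0, "x": -0.3, "y": 0, "z": 0, "ax": 0, "ay": 0, "az": 0}, {"gripper": 0, "x": -0.3, "y": 0, "z": 0, "ax": 0, "ay": 0, "az": 0}, {"gripper": 0, "x": -0.3, "y": 0, "z": 0, "ax": 0, "ay": 0, "az": 0}]}}

```text
time: 6.15
tool_pos: [0.6178, -0.1691, 0.0909]
eef_rot: [-3.141, 0.0, -3.141]
wrist_force: [-1.7, -0.0, -0.1]
grip_width: 0.0
```

```bash
python3 - <<'E'
from h import *
st(); f=bot.grab_frame("scene");crop(f,260,170,400,290,5,"pics/s2.png")
E
```

```text
t6.15 pos [ 0.6178 -0.1691  0.0909] rpy [-3.141  0.    -3.141] F [-1.7 -0.  -0.1] T [-0.05  0.2   0.04] w 0.0 q [-0.38  0.61 -0.12  0.84 -0.   -0.38]
```

View pics/s2.png

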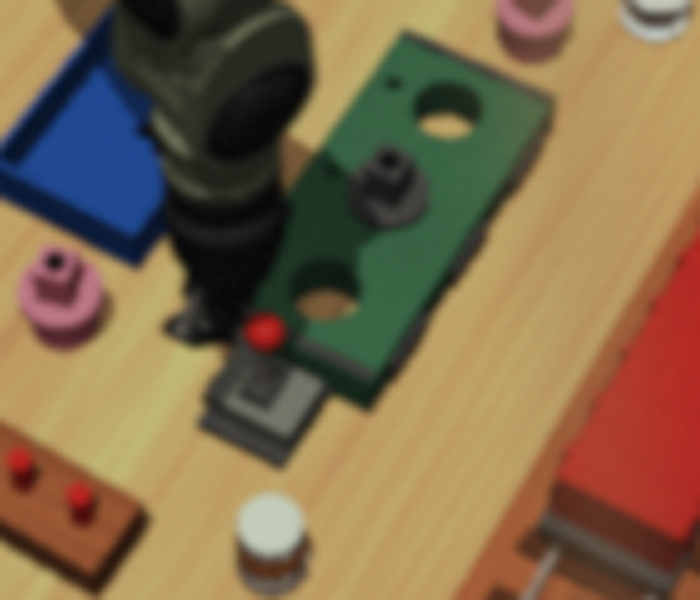

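{"name": "servo_tool", "arguments": {"rows": [{"gripper": 0, "x": -0.25, "y": 0, "z": 0, "ax": 0, "ay": 0, "az": 0}, {"gripper": 0, "x": -0.25, "y": 0, "z": 0, "ax": 0, "ay": 0, "az": 0}, {"gripper": 0, "x": -0.2, "y": 0, "z": 0, "ax": 0, "ay": 0, "az": 0}, {"gripper": 0, "x": -0.15, "y": 0, "z": 0, "ax": 0, "ay": 0, "az": 0}, {"gripper": 0, "x": 0, "y": 0, "z": 0, "ax": 0, "ay": 0, "az": 0}]}}

```text
time: 6.82
tool_pos: [0.6515, -0.1688, 0.0904]
eef_rot: [3.142, 0.0, -3.14]
wrist_force: [-0.7, 0.2, -0.6]
grip_width: 0.0002
```

```bash
python3 - <<'E'
from h import *
st(); f=bot.grab_frame("scene");crop(f,260,170,400,290,5,"pics/s3.png")
E
```

```text
t6.83 pos [ 0.6515 -0.1688  0.0904] rpy [ 3.142  0.    -3.14 ] F [-0.7  0.2 -0.6] T [ 0.03  0.02 -0.01] w 0.0002 q [-0.36  0.66 -0.02  0.89  0.   -0.36]
```

View pics/s3.png

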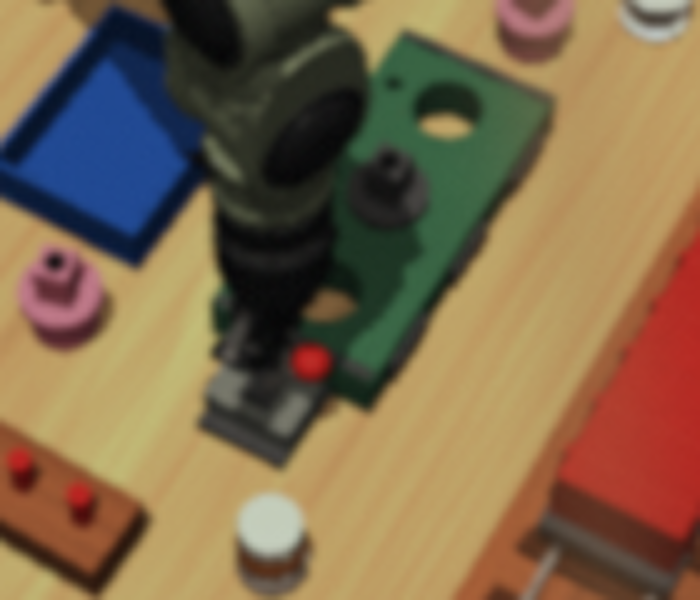

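{"name": "servo_tool", "arguments": {"rows": [{"gripper": 0, "x": -0.08, "y": 0, "z": 0, "ax": 0, "ay": 0, "az": 0}, {"gripper": 0, "x": -0.08, "y": 0, "z": 0, "ax": 0, "ay": 0, "az": 0}, {"gripper": 0, "x": 0, "y": 0, "z": 0, "ax": 0, "ay": 0, "az": 0}]}}

```text
time: 7.25
tool_pos: [0.6524, -0.1688, 0.0903]
eef_rot: [-3.141, -0.01, -3.141]
wrist_force: [-14.4, -0.7, 8.7]
grip_width: 0.0
```

```bash
python3 - <<'E'
from h import *
st(); f=bot.grab_frame("scene");H=hsv(f)
m=cv2.inRange(H,(0,170,90),(6,255,255))|cv2.inRange(H,(172,170,90),(180,255,255))
for c,s,l in blobs(m,8):
    if 300<c[0]<345 and 215<c[1]<260:
        o,d=ray(f,[c]); t=(-.167-o[1])/d[0][1]; P=o+d[0]*t; print(c,s,P, "lean",np.arctan2(P[0]-.635,P[2]-.034)+.5)
E
```

```text
t7.25 pos [ 0.6524 -0.1688  0.0903] rpy [-3.141 -0.01  -3.141] F [-14.4  -0.7   8.7] T [-0.    2.82  0.09] w 0.0 q [-0.36  0.67 -0.    0.91 -0.   -0.36]
[321.71111111 241.86666667] [318 239   8   7  45] [ 0.67783591 -0.167       0.11006458] lean 1.012884476690754
```

{"name": "servo_tool", "arguments": {"rows": [{"gripper": 0, "x": 0.8, "y": 0, "z": 0, "ax": 0, "ay": 0, "az": 0}, {"gripper": 1, "x": 0.6, "y": 0, "z": -0.8, "ax": 0, "ay": 0, "az": 0}, {"gripper": 1, "x": 0.6, "y": 0.6, "z": -0.8, "ax": 0, "ay": 0, "az": 0}, {"gripper": 1, "x": 0.6, "y": 0.9, "z": -0.8, "ax": 0, "ay": 0, "az": 0}, {"gripper": 1, "x": 0.6, "y": 0.9, "z": -0.8, "ax": 0, "ay": 0, "az": 0}, {"gripper": 1, "x": 0.6, "y": 0.9, "z": -0.8, "ax": 0, "ay": 0, "az": 0}, {"gripper": 1, "x": 0, "y": 0.9, "z": 0, "ax": 0, "ay": 0, "az": 0}, {"gripper": 1, "x": 0, "y": 0, "z": 0, "ax": 0, "ay": 0, "az": 0}]}}

```text
time: 8.3
tool_pos: [0.5053, 0.0008, 0.2517]
eef_rot: [3.142, 0.002, -3.137]
wrist_force: [0.4, -0.7, -0.2]
grip_width: 0.0853
```

```bash
python3 - <<'E'
from h import *
st(); f=bot.grab_frame("wrist");cv2.imwrite("pics/w2.png",f["frame"])
f=bot.grab_frame("scene");crop(f,260,110,400,290,4,"pics/s4.png")
f=bot.grab_frame("top");crop(f,140,140,450,300,2.5,"pics/t4.png")
E
```

```text
t8.30 pos [0.5053 0.0008 0.2517] rpy [ 3.142e+00  2.000e-03 -3.137e+00] F [ 0.4 -0.7 -0.2] T [-0.01 -0.   -0.03] w 0.0853 q [-0.14  0.23 -0.27  1.07  0.   -0.15]
```

View pics/w2.png

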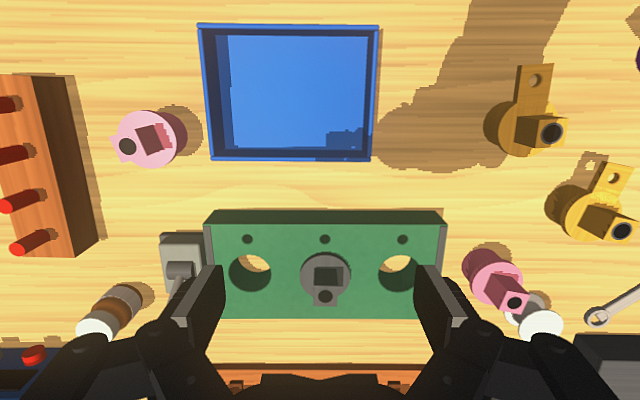

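View pics/s4.png

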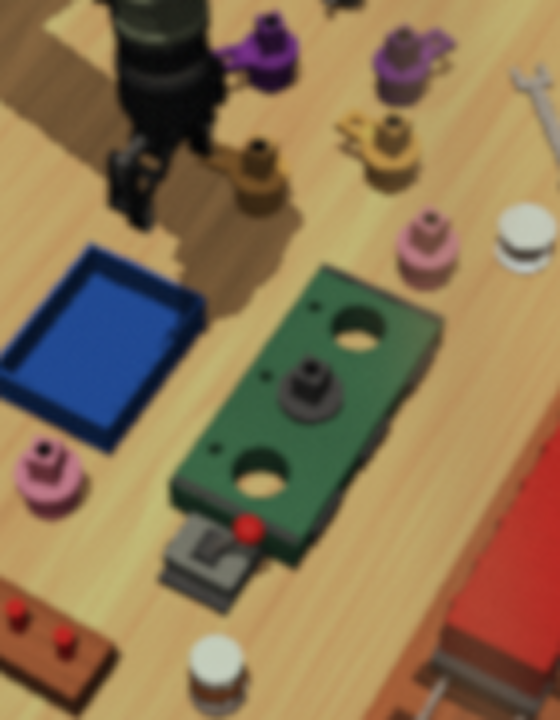

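```bash
cat >> meas.py <<'E'
def framepose(f):
    "from wrist: pinholes(small) & bores in green top face"
    H=hsv(f); g=cv2.inRange(H,(45,70,60),(85,255,255))
    L=[];
    n=blobs(g,800); 
    if not n: return
    lab=max(n,key=lambda b:b[1][4])[2]
    for c,a,m in holes(lab,15,8000):
        L.append((np.array(m),a,onz(f,[m],.046)[0]))
    return L
E
python3 - <<'E'
from meas import *
f=bot.grab_frame("wrist")
for m,a,P in framepose(f): print(m.round(1),a,P.round(4))
g=cv2.cvtColor(f["frame"],cv2.COLOR_BGR2GRAY)
# pinhole dark centroid
H=hsv(f)
for (x,y) in [(247,239),(325,239),(402,239)]:
    w=g[y-9:y+10,x-9:x+10].astype(int); m=w<np.median(w)-25
    c=blobs(m,10)
    for q in c:
        p=q[0]+[x-9,y-9]; print("ph",p.round(2),q[1][4],onz(f,[p],.046)[0].round(4))
E
```

```text
[395.2 267.1] 483.0 [0.6266 0.0881 0.046 ]
[254.1 264.4] 477.5 [ 0.6233 -0.0793  0.046 ]
[327.  280.6] 2203.5 [0.6453 0.0073 0.046 ]
[248.7 237.9] 32.5 [ 0.5888 -0.0833  0.046 ]
ph [249.09 239.66] 90 [ 0.591 -0.083  0.046]
ph [327.04 239.54] 89 [0.5907 0.0069 0.046 ]
ph [405.1  239.59] 88 [0.5905 0.0967 0.046 ]
```

```bash
python3 - <<'E'
from h import *
E=np.array([[-0.005,-0.946,-0.325,0.398],[1,-.005,-.002,-.166],[0,-.325,.946,.345],[0,0,0,1.]])
f=bot.grab_frame("wrist");s=st()
# relative pose cam in tool now
R=Rot.from_euler('xyz',s["eef_rot"]).as_matrix();E=f["extrinsics"]
print("cam in tool",R.T@(E[:3,3]-s["tool_pos"])); print((R.T@E[:3,:3]).round(4))
print("tcp px",proj(f,s["tool_pos"]), "hold", proj(f,s["tool_pos"]-R[:,2]*.0187))
im=cv2.imread("pics/w1.png"); cv2.imwrite("pics/w1c.png",cv2.resize(im[230:320,270:370],None,fx=6,fy=6,interpolation=cv2.INTER_NEAREST))
E
```

```text
t8.55 pos [ 0.5053 -0.0019  0.2501] rpy [-3.141 -0.     3.142] F [ 0.2 -0.5 -0.3] T [-0.05 -0.03  0.01] w 0.0856 q [-0.15  0.23 -0.27  1.07 -0.   -0.15]
cam in tool [ 0.08328415 -0.00091379 -0.14238998]
[[ 8.000e-04  9.457e-01  3.251e-01]
 [ 1.000e+00 -9.000e-04  3.000e-04]
 [ 6.000e-04  3.251e-01 -9.457e-01]]
tcp px [[320.76862638 265.60812083]] hold [[320.97946913 287.85272753]]
```

View pics/w1c.png

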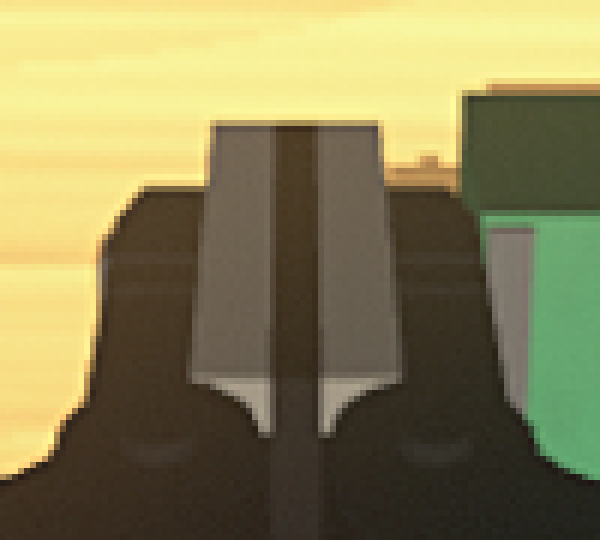

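```bash
cat >> meas.py <<'E'
def darkhole(f,x,y,z,r=9,amin=10,thr=25):
    g=cv2.cvtColor(f["frame"],cv2.COLOR_BGR2GRAY)
    w=g[y-r:y+r+1,x-r:x+r+1].astype(int); m=w<np.median(w)-thr
    b=blobs(m,amin)
    if not b: return None
    q=min(b,key=lambda q:np.hypot(*(q[0]-r)))
    p=q[0]+[x-r,y-r]; return p,q[1][4],onz(f,[p],z)[0]
E
python3 - <<'E'
from meas import *
f=bot.grab_frame("wrist")
for (x,y) in [(247,239),(325,239),(402,239)]: print(darkhole(f,x,y,.046))
H=hsv(f)
print(H[130,510],H[220,570],H[100,530],H[50,600],H[200,470])
crop(f,440,30,640,330,2.6,"pics/w3.png");st()
E
```

```text
(array([249.83146067, 240.35955056]), np.int32(89), array([ 0.59137399, -0.08254473,  0.046     ]))
(array([327.45454545, 240.03409091]), np.int32(88), array([0.59094453, 0.0069166 , 0.046     ]))
(array([405.57303371, 239.96629213]), np.int32(89), array([0.59073406, 0.09682034, 0.046     ]))
[ 18 182 177] [ 24 169 255] [ 18 181 180] [ 23 121 241] [ 28 101 242]
t8.60 pos [ 0.5052 -0.0019  0.2501] rpy [-3.142e+00 -1.000e-03  3.141e+00] F [-0.1  0.9 -0.9] T [0.03 0.01 0.03] w 0.0853 q [-0.15  0.23 -0.27  1.07 -0.   -0.15]
```

View pics/w3.png

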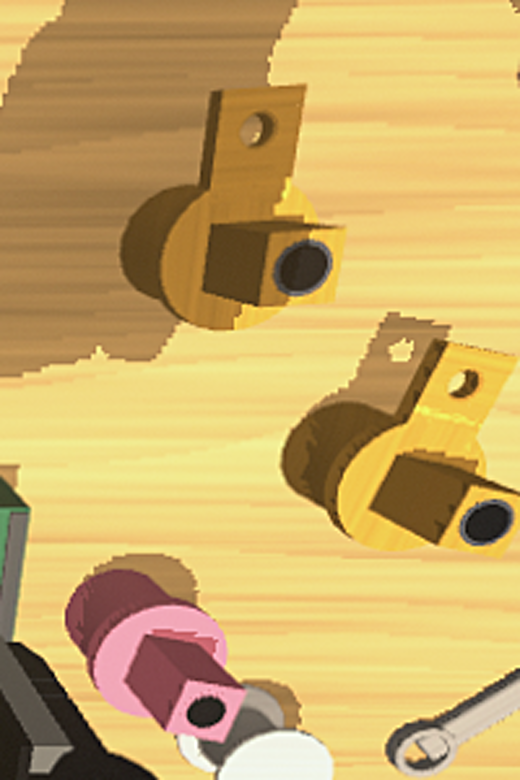

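{"name": "servo_tool", "arguments": {"rows": [{"gripper": 1, "x": -0.82, "y": 0.06, "z": 0.4, "ax": 0, "ay": 0, "az": 0}, {"gripper": 1, "x": -0.82, "y": 0.06, "z": 0.7, "ax": 0, "ay": 0, "az": 0}, {"gripper": 1, "x": -0.82, "y": 0.06, "z": 0.7, "ax": 0, "ay": 0, "az": 0}, {"gripper": 1, "x": -0.82, "y": 0.06, "z": 0.7, "ax": 0, "ay": 0, "az": 0}, {"gripper": 1, "x": 0, "y": 0, "z": 0.8, "ax": 0, "ay": 0, "az": 0}, {"gripper": 1, "x": 0, "y": 0, "z": 0.8, "ax": 0, "ay": 0, "az": 0}, {"gripper": 1, "x": 0, "y": 0, "z": 0.7, "ax": 0, "ay": 0, "az": 0}, {"gripper": 1, "x": 0, "y": 0, "z": 0, "ax": 0, "ay": 0, "az": 0}]}}

```text
time: 9.6
tool_pos: [0.6341, 0.0081, 0.0556]
eef_rot: [3.141, -0.006, 3.142]
wrist_force: [-1.2, -0.1, 0.3]
grip_width: 0.0855
```

```bash
python3 - <<'E'
from h import *
st(); f=bot.grab_frame("wrist");cv2.imwrite("pics/w4.png",f["frame"])
E
```

```text
t9.60 pos [0.6341 0.0081 0.0556] rpy [ 3.141 -0.006  3.142] F [-1.2 -0.1  0.3] T [-0.01 -0.    0.  ] w 0.0855 q [-0.1   0.64 -0.17  0.77 -0.   -0.1 ]
```

View pics/w4.png

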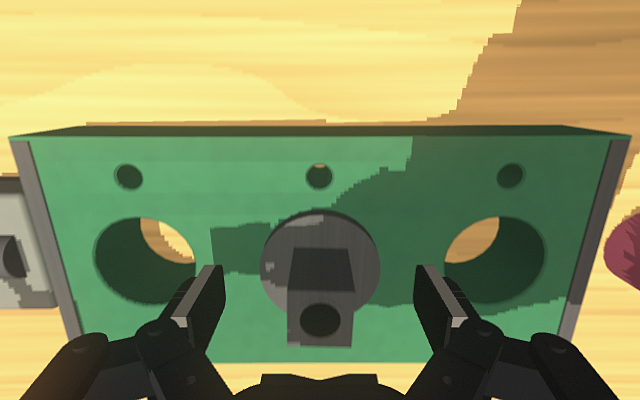

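```bash
python3 - <<'E'
from meas import *
f=bot.grab_frame("wrist");s=st()
for (x,y) in [(129,176),(319,176),(511,176)]: print(darkhole(f,x,y,.046,r=17,amin=30))
print("bore-hole top", darkhole(f,320,320,.09,r=30,amin=100))
E
```

```text
t9.70 pos [0.6366 0.0081 0.0587] rpy [ 3.142 -0.    -3.141] F [-0.7  0.   0.4] T [-0.   -0.03  0.  ] w 0.0858 q [-0.1   0.63 -0.16  0.77  0.   -0.1 ]
(array([130.4897541 , 172.50204918]), np.int32(488), array([ 0.59184936, -0.08236937,  0.046     ]))
(array([318.70502092, 173.10251046]), np.int32(478), array([0.59200834, 0.00695446, 0.046     ]))
(array([510.63537906, 169.07942238]), np.int32(277), array([0.59007116, 0.09768553, 0.046     ]))
bore-hole top (array([319.72552783, 313.47024952]), np.int32(1042), array([0.63795599, 0.00740762, 0.09      ]))
```

{"name": "servo_tool", "arguments": {"rows": [{"gripper": 0, "x": 0, "y": 0, "z": 0, "ax": 0, "ay": 0, "az": 0}, {"gripper": 0, "x": 0, "y": 0, "z": 0, "ax": 0, "ay": 0, "az": 0}, {"gripper": 0, "x": 0, "y": 0, "z": 0, "ax": 0, "ay": 0, "az": 0}, {"gripper": 0, "x": 0, "y": 0, "z": 0, "ax": 0, "ay": 0, "az": 0}, {"gripper": 0, "x": 0, "y": 0, "z": 0, "ax": 0, "ay": 0, "az": 0}], "force": 60}}

```text
time: 10.32
tool_pos: [0.637, 0.0085, 0.0594]
eef_rot: [-3.141, 0.001, -3.14]
wrist_force: [-1.6, -1.4, 4.9]
grip_width: 0.0251
```

```bash
python3 - <<'E'
from meas import *
s=st()
f=bot.grab_frame("wrist")
for (x,y) in [(129,176),(319,176),(511,176)]: print(darkhole(f,x,y,.046,r=17,amin=30))
E
```

```text
t10.32 pos [0.637  0.0085 0.0594] rpy [-3.141e+00  1.000e-03 -3.140e+00] F [-1.6 -1.4  4.9] T [-0.15  0.17 -0.02] w 0.0251 q [-0.1   0.63 -0.16  0.77 -0.   -0.1 ]
(array([130.54018692, 168.88224299]), np.int32(535), array([ 0.59209626, -0.08267266,  0.046     ]))
(array([317.91702128, 168.81276596]), np.int32(470), array([0.5918144 , 0.00695377, 0.046     ]))
(array([505.68181818, 167.84449761]), np.int32(418), array([0.59126912, 0.09658655, 0.046     ]))
```

{"name": "servo_tool", "arguments": {"rows": [{"gripper": 0, "x": 0, "y": 0, "z": -0.4, "ax": 0, "ay": 0, "az": 0}, {"gripper": 0, "x": 0, "y": 0, "z": -0.6, "ax": 0, "ay": 0, "az": 0}, {"gripper": 0, "x": 0, "y": 0, "z": -0.6, "ax": 0, "ay": 0, "az": 0}, {"gripper": 0, "x": 0, "y": 0, "z": -0.6, "ax": 0, "ay": 0, "az": 0}, {"gripper": 0, "x": 0, "y": 0, "z": 0, "ax": 0, "ay": 0, "az": 0}]}}

```text
time: 11.0
tool_pos: [0.6374, 0.0088, 0.1486]
eef_rot: [-3.142, 0.003, -3.14]
wrist_force: [0.2, -0.1, -3.1]
grip_width: 0.0253
```

```bash
python3 - <<'E'
from meas import *
s=st()
f=bot.grab_frame("wrist");cv2.imwrite("pics/w5.png",f["frame"])
togo([.432,-.027,.145])
E
```

```text
t11.00 pos [0.6374 0.0088 0.1486] rpy [-3.142e+00  3.000e-03 -3.140e+00] F [ 0.2 -0.1 -3.1] T [-0.   -0.06  0.06] w 0.0253 q [-0.1   0.54 -0.07  0.95  0.   -0.1 ]
to [ 0.432 -0.027  0.145] units [ 5.113 -0.89   0.046] turn None
```

View pics/w5.png

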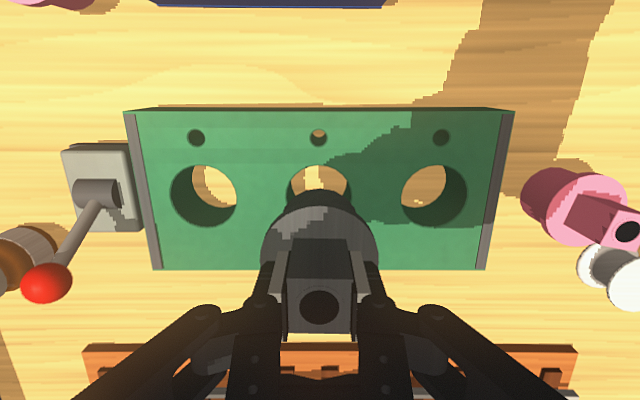

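{"name": "servo_tool", "arguments": {"rows": [{"gripper": 0, "x": 0.6, "y": -0.1, "z": 0, "ax": 0, "ay": 0, "az": 0}, {"gripper": 0, "x": 0.8, "y": -0.14, "z": 0, "ax": 0, "ay": 0, "az": 0}, {"gripper": 0, "x": 0.8, "y": -0.14, "z": 0, "ax": 0, "ay": 0, "az": 0}, {"gripper": 0, "x": 0.8, "y": -0.14, "z": 0, "ax": 0, "ay": 0, "az": 0}, {"gripper": 0, "x": 0.8, "y": -0.14, "z": 0, "ax": 0, "ay": 0, "az": 0}, {"gripper": 0, "x": 0.8, "y": -0.14, "z": 0, "ax": 0, "ay": 0, "az": 0}, {"gripper": 0, "x": 0.51, "y": -0.09, "z": 0, "ax": 0, "ay": 0, "az": 0}, {"gripper": 0, "x": 0, "y": 0, "z": 0.5, "ax": 0, "ay": 0, "az": 0}, {"gripper": 0, "x": 0, "y": 0, "z": 0.6, "ax": 0, "ay": 0, "az": 0}, {"gripper": 0, "x": 0, "y": 0, "z": 0.6, "ax": 0, "ay": 0, "az": 0}, {"gripper": 0, "x": 0, "y": 0, "z": 0.35, "ax": 0, "ay": 0, "az": 0}, {"gripper": 0, "x": 0, "y": 0, "z": 0, "ax": 0, "ay": 0, "az": 0}]}}

```text
time: 12.55
tool_pos: [0.4298, -0.0265, 0.0628]
eef_rot: [3.14, -0.005, -3.14]
wrist_force: [0.1, 0.2, -3.2]
grip_width: 0.025
```

```bash
python3 - <<'E'
from meas import *
s=st()
f=bot.grab_frame("wrist");cv2.imwrite("pics/w6.png",f["frame"])
E
```

```text
t12.55 pos [ 0.4298 -0.0265  0.0628] rpy [ 3.14  -0.005 -3.14 ] F [ 0.1  0.2 -3.2] T [ 0.03  0.   -0.  ] w 0.025 q [-0.23  0.32 -0.71  0.54  0.   -0.23]
```

View pics/w6.png

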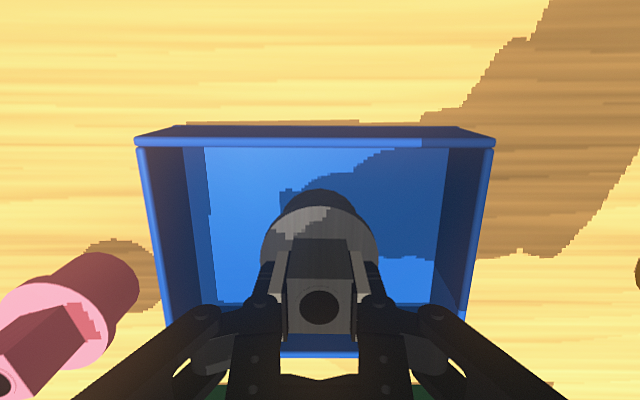

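{"name": "servo_tool", "arguments": {"rows": [{"gripper": 1, "x": 0, "y": 0, "z": 0, "ax": 0, "ay": 0, "az": 0}, {"gripper": 1, "x": 0, "y": 0, "z": 0, "ax": 0, "ay": 0, "az": 0}, {"gripper": 1, "x": 0, "y": 0, "z": 0, "ax": 0, "ay": 0, "az": 0}, {"gripper": 1, "x": 0, "y": 0, "z": -0.7, "ax": 0, "ay": 0, "az": 0}, {"gripper": 1, "x": 0, "y": 0, "z": -1, "ax": 0, "ay": 0, "az": 0}, {"gripper": 1, "x": 0, "y": 0, "z": -1, "ax": 0, "ay": 0, "az": 0}, {"gripper": 1, "x": -0.25, "y": 0.9, "z": -1, "ax": 0, "ay": 0, "az": 0}, {"gripper": 1, "x": -0.25, "y": 1, "z": -1, "ax": 0, "ay": 0, "az": 0}, {"gripper": 1, "x": -0.25, "y": 1, "z": 0, "ax": 0, "ay": 0, "az": 0}, {"gripper": 1, "x": -0.25, "y": 1, "z": 0, "ax": 0, "ay": 0, "az": 0}, {"gripper": 1, "x": -0.25, "y": 1, "z": 0, "ax": 0, "ay": 0, "az": 0}, {"gripper": 1, "x": -0.25, "y": 1, "z": 0, "ax": 0, "ay": 0, "az": 0}, {"gripper": 1, "x": -0.25, "y": 1, "z": 0, "ax": 0, "ay": 0, "az": 0}, {"gripper": 1, "x": 0, "y": 0, "z": 0, "ax": 0, "ay": 0, "az": 0}, {"gripper": 1, "x": 0, "y": 0, "z": 0, "ax": 0, "ay": 0, "az": 0}]}}

```text
time: 14.48
tool_pos: [0.5013, 0.2486, 0.2524]
eef_rot: [-3.141, -0.001, -3.14]
wrist_force: [-0.4, -0.3, 0.7]
grip_width: 0.0855
```

```bash
python3 - <<'E'
from meas import *
s=st()
f=bot.grab_frame("wrist");cv2.imwrite("pics/w7.png",f["frame"])
f=bot.grab_frame("top");crop(f,140,140,450,300,2.5,"pics/t7.png")
E
```

```text
t14.47 pos [0.5013 0.2486 0.2524] rpy [-3.141e+00 -1.000e-03 -3.140e+00] F [-0.4 -0.3  0.7] T [-0.01  0.01  0.03] w 0.0855 q [ 0.33  0.33 -0.13  1.11 -0.    0.33]
```

View pics/w7.png

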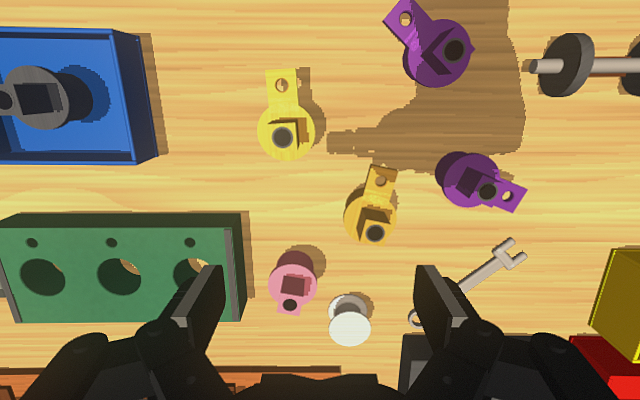

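View pics/t7.png

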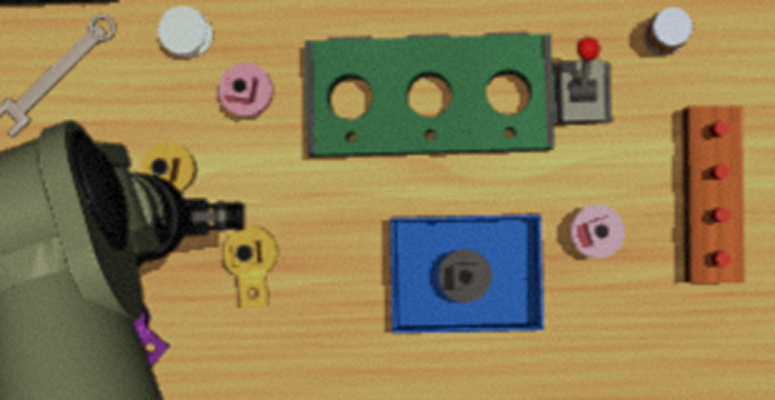

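```bash
python3 - <<'E'
from meas import *
f=bot.grab_frame("wrist");crop(f,240,60,420,260,4,"pics/c7.png")
for n,(h,l) in {"A":((283,137),(282,85)),"B":((375,233),(381,181))}.items():
    a=darkhole(f,*h,.084,r=14,amin=30); b=darkhole(f,*l,.048,r=7,amin=5,thr=20)
    print(n,a,b)
    if b: d=b[2]-a[2]; print("axis->lug len",np.hypot(d[0],d[1]),"lugdir deg",np.degrees(np.arctan2(d[1],d[0])))
E
```

```text
A (array([282.70605187, 136.87319885]), np.int32(347), array([0.46385651, 0.21322111, 0.084     ])) (array([282.68181818,  84.04545455]), np.int32(88), array([0.41748628, 0.21113042, 0.048     ]))
axis->lug len 0.04641734399271003 lugdir deg -177.4184611981028
B (array([375.43529412, 232.46666667]), np.int32(255), array([0.56118492, 0.30494022, 0.084     ])) (array([383.05882353, 181.26470588]), np.int32(34), array([0.51690361, 0.31650741, 0.048     ]))
axis->lug len 0.045767177975370006 lugdir deg 165.36029405671613
```

View pics/c7.png

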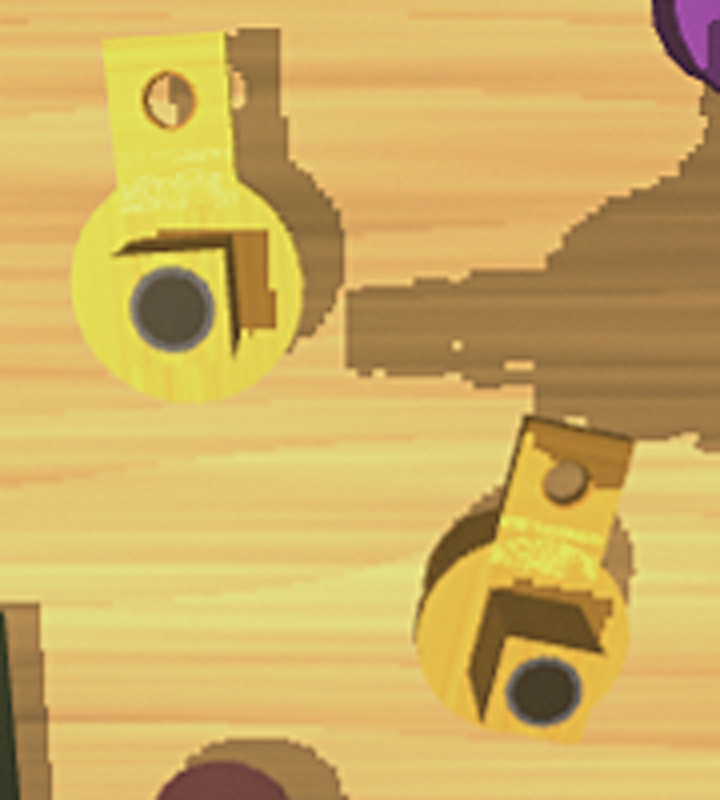

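{"name": "servo_tool", "arguments": {"rows": [{"gripper": 1, "x": 0.46, "y": -0.43, "z": 0.6, "ax": 0, "ay": 0, "az": 0}, {"gripper": 1, "x": 0.47, "y": -0.43, "z": 0.8, "ax": 0, "ay": 0, "az": 0}, {"gripper": 1, "x": 0, "y": 0, "z": 0.8, "ax": 0, "ay": 0, "az": -0.43}, {"gripper": 1, "x": 0, "y": 0, "z": 0.8, "ax": 0, "ay": 0, "az": 0}, {"gripper": 1, "x": 0, "y": 0, "z": 0, "ax": 0, "ay": 0, "az": 0}, {"gripper": 1, "x": 0, "y": 0, "z": 0, "ax": 0, "ay": 0, "az": 0}]}}

```text
time: 15.38
tool_pos: [0.4653, 0.2143, 0.1337]
eef_rot: [3.141, 0.001, -3.096]
wrist_force: [-0.0, 0.2, 1.0]
grip_width: 0.0853
```

```bash
python3 - <<'E'
from meas import *
s=st()
f=bot.grab_frame("wrist");cv2.imwrite("pics/w8.png",f["frame"])
p=proj(f,[[.4639,.2132,.084],[.4175,.2111,.048]]).round().astype(int);print(p)
a=darkhole(f,*p[0],.084,r=26,amin=100); b=darkhole(f,*p[1],.048,r=16,amin=20,thr=20)
print(a,b); d=b[2]-a[2]; print(np.hypot(d[0],d[1]),np.degrees(np.arctan2(d[1],d[0])))
togo([a[2][0],a[2][1]+.0011,.054],np.pi+.045)
E
```

```text
t15.38 pos [0.4653 0.2143 0.1337] rpy [ 3.141e+00  1.000e-03 -3.096e+00] F [-0.   0.2  1. ] T [ 0.02 -0.02 -0.02] w 0.0853 q [ 0.29  0.35 -0.43  0.79 -0.    0.24]
[[319 223]
 [319 140]]
(array([318.93156425, 223.02374302]), np.int32(716), array([0.46393293, 0.21321339, 0.084     ])) (array([318.42105263, 140.69824561]), np.int32(285), array([0.41824294, 0.21076415, 0.048     ]))
0.04575558706428666 -176.9315586733335
to [0.4639 0.2143 0.054 ] units [ 0.048 -0.005  2.   ] turn [0.005 0.022 0.007]
```

View pics/w8.png

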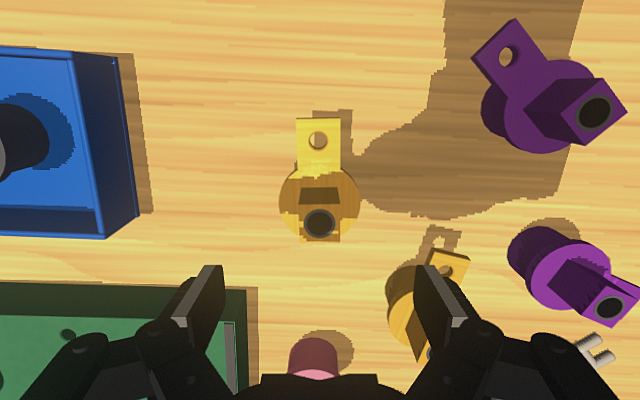

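{"name": "servo_tool", "arguments": {"rows": [{"gripper": 1, "x": 0.05, "y": 0, "z": 0.7, "ax": 0, "ay": 0, "az": 0}, {"gripper": 1, "x": 0, "y": 0, "z": 0.7, "ax": 0, "ay": 0, "az": 0}, {"gripper": 1, "x": 0, "y": 0, "z": 0.57, "ax": 0, "ay": 0, "az": 0}, {"gripper": 1, "x": 0, "y": 0, "z": 0, "ax": 0, "ay": 0, "az": 0}, {"gripper": 0, "x": 0, "y": 0, "z": 0, "ax": 0, "ay": 0, "az": 0}, {"gripper": 0, "x": 0, "y": 0, "z": 0, "ax": 0, "ay": 0, "az": 0}, {"gripper": 0, "x": 0, "y": 0, "z": 0, "ax": 0, "ay": 0, "az": 0}, {"gripper": 0, "x": 0, "y": 0, "z": 0, "ax": 0, "ay": 0, "az": 0}, {"gripper": 0, "x": 0, "y": 0, "z": -0.5, "ax": 0, "ay": 0, "az": 0}, {"gripper": 0, "x": 0, "y": 0, "z": -0.7, "ax": 0, "ay": 0, "az": 0}, {"gripper": 0, "x": 0, "y": 0, "z": -0.7, "ax": 0, "ay": 0, "az": 0}, {"gripper": 0, "x": 0, "y": 0, "z": -0.5, "ax": 0, "ay": 0, "az": 0}, {"gripper": 0, "x": 0, "y": 0, "z": 0, "ax": 0, "ay": 0, "az": 0}], "force": 70}}

```text
time: 17.05
tool_pos: [0.4633, 0.2147, 0.1506]
eef_rot: [3.141, 0.002, -3.095]
wrist_force: [0.4, 0.2, -3.0]
grip_width: 0.0251
```

```bash
python3 - <<'E'
from meas import *
s=st()
f=bot.grab_frame("wrist");cv2.imwrite("pics/w9.png",f["frame"])
togo([.637,.0985,.15],np.pi)
E
```

```text
t17.05 pos [0.4633 0.2147 0.1506] rpy [ 3.141e+00  2.000e-03 -3.095e+00] F [ 0.4  0.2 -3. ] T [-0.08  0.    0.01] w 0.0251 q [ 0.29  0.32 -0.42  0.83  0.    0.24]
to [0.637  0.0985 0.15  ] units [-4.225 -3.097 -0.012] turn [0.001 0.002 0.441]
```

View pics/w9.png

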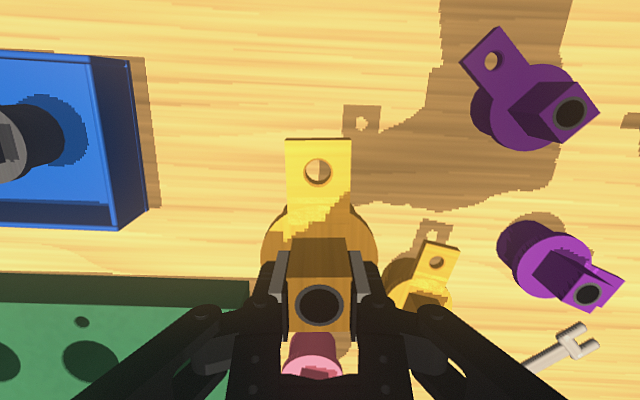

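{"name": "servo_tool", "arguments": {"rows": [{"gripper": 0, "x": 0, "y": 0, "z": 0, "ax": 0, "ay": 0, "az": 0.43}, {"gripper": 0, "x": -0.62, "y": -0.74, "z": 0, "ax": 0, "ay": 0, "az": 0}, {"gripper": 0, "x": -0.62, "y": -0.74, "z": 0, "ax": 0, "ay": 0, "az": 0}, {"gripper": 0, "x": -0.62, "y": -0.74, "z": 0, "ax": 0, "ay": 0, "az": 0}, {"gripper": 0, "x": -0.62, "y": -0.74, "z": 0, "ax": 0, "ay": 0, "az": 0}, {"gripper": 0, "x": -0.62, "y": -0.74, "z": 0, "ax": 0, "ay": 0, "az": 0}, {"gripper": 0, "x": -0.62, "y": -0.74, "z": 0, "ax": 0, "ay": 0, "az": 0}, {"gripper": 0, "x": -0.62, "y": -0.72, "z": 0, "ax": 0, "ay": 0, "az": 0}, {"gripper": 0, "x": 0, "y": 0, "z": 0, "ax": 0, "ay": 0, "az": 0}, {"gripper": 0, "x": 0, "y": 0, "z": 0, "ax": 0, "ay": 0, "az": 0}]}}

```text
time: 18.35
tool_pos: [0.6349, 0.0085, 0.1477]
eef_rot: [3.141, -0.004, -3.141]
wrist_force: [-0.5, -0.1, -3.4]
grip_width: 0.0251
```

```bash
python3 - <<'E'
from meas import *
s=st()
f=bot.grab_frame("wrist");cv2.imwrite("pics/w10.png",f["frame"])
for P in [[.591,.0070,.046],[.5907,.0967,.046],[.5914,-.0826,.046]]:
    p=proj(f,[P]).round().astype(int)[0]; r=darkhole(f,*p,.046,r=14,amin=20); print(p,r)
# held sleeve: hole top & lug hole at heights from TCP
z=s["tool_pos"][2]; foot=z-.0534
a=darkhole(f,318,305,foot+.084,r=26,amin=100); b=darkhole(f,318,170,foot+.048,r=14,amin=20,thr=20)
print("neck",a,"lug",b)
togo([.637,.0085,.15],np.pi)
E
```

```text
t18.35 pos [0.6349 0.0085 0.1477] rpy [ 3.141 -0.004 -3.141] F [-0.5 -0.1 -3.4] T [0.05 0.06 0.03] w 0.0251 q [-0.1   0.55 -0.07  0.96  0.   -0.1 ]
[318 142] (array([318. , 133.5]), np.int32(348), array([0.58467948, 0.00681696, 0.046     ]))
[441 142] (array([441.07853403, 142.01570681]), np.int32(191), array([0.59084835, 0.09703622, 0.046     ]))
[196 142] (array([196.015625 , 142.6953125]), np.int32(256), array([ 0.59158678, -0.08262544,  0.046     ]))
neck (array([318.91618497, 305.46146435]), np.int32(1038), array([0.63503532, 0.00748758, 0.17834629])) lug (array([317.66666667, 171.23508772]), np.int32(285), array([0.58893627, 0.00686711, 0.14234629]))
to [0.637  0.0085 0.15  ] units [-0.052 -0.011 -0.045] turn [ 0.007 -0.03   0.016]
```

View pics/w10.png

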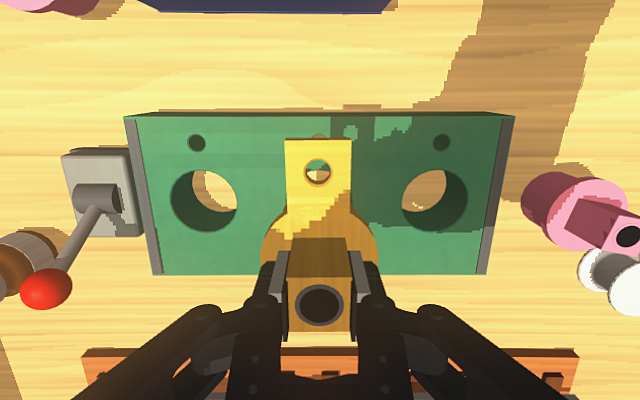

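{"name": "servo_tool", "arguments": {"rows": [{"gripper": 0, "x": 0, "y": 0, "z": 0.5, "ax": 0, "ay": 0, "az": 0}, {"gripper": 0, "x": 0, "y": 0, "z": 0.5, "ax": 0, "ay": 0, "az": 0}, {"gripper": 0, "x": 0, "y": 0, "z": 0, "ax": 0, "ay": 0, "az": 0}, {"gripper": 0, "x": 0, "y": 0, "z": 0, "ax": 0, "ay": 0, "az": 0}]}}

```text
time: 18.9
tool_pos: [0.6364, 0.0089, 0.1103]
eef_rot: [-3.142, 0.0, -3.14]
wrist_force: [-0.3, -0.4, -2.6]
grip_width: 0.025
```

```bash
cat >> meas.py <<'E'
def heldcheck(f,s,dz=.0534):
    z=s["tool_pos"][2]; foot=z-dz
    a=darkhole(f,318,305,foot+.084,r=26,amin=100); b=darkhole(f,318,170,foot+.048,r=14,amin=20,thr=20)
    print("neck",a[2].round(4),"lug",None if b is None else b[2].round(4))
def pinholes(f,pts=([.591,.0070,.046],[.5907,.0967,.046],[.5914,-.0826,.046])):
    for P in pts:
        p=proj(f,[P]).round().astype(int)[0]; r=darkhole(f,*p,.046,r=15,amin=20); print("pinhole",p,r and (r[1],r[2].round(4)))
E
python3 - <<'E'
from meas import *
s=st()
f=bot.grab_frame("wrist")
pinholes(f);heldcheck(f,s)
E
```

```text
t18.90 pos [0.6364 0.0089 0.1103] rpy [-3.142  0.    -3.14 ] F [-0.3 -0.4 -2.6] T [-0.03 -0.08 -0.02] w 0.025 q [-0.1   0.58 -0.11  0.88  0.   -0.1 ]
pinhole [318 149] (np.int32(186), array([0.5832, 0.0071, 0.046 ]))
pinhole [462 149] (np.int32(267), array([0.5911, 0.0967, 0.046 ]))
pinhole [174 149] (np.int32(353), array([ 0.5918, -0.0828,  0.046 ]))
neck [0.6364 0.0078 0.1409] lug [0.591  0.0081 0.1049]
```

{"name": "servo_tool", "arguments": {"rows": [{"gripper": 0, "x": -0.01, "y": -0.01, "z": 0.25, "ax": 0, "ay": 0, "az": 0}, {"gripper": 0, "x": 0, "y": 0, "z": 0.2, "ax": 0, "ay": 0, "az": 0}, {"gripper": 0, "x": 0, "y": 0, "z": 0.2, "ax": 0, "ay": 0, "az": 0}, {"gripper": 0, "x": 0, "y": 0, "z": 0, "ax": 0, "ay": 0, "az": 0}]}}

```text
time: 19.45
tool_pos: [0.6364, 0.008, 0.0828]
eef_rot: [3.141, -0.001, -3.14]
wrist_force: [0.1, 1.1, -3.2]
grip_width: 0.0251
```

```bash
python3 - <<'E'
from meas import *
s=st()
f=bot.grab_frame("wrist");cv2.imwrite("pics/w11.png",f["frame"])
E
```

```text
t19.45 pos [0.6364 0.008  0.0828] rpy [ 3.141e+00 -1.000e-03 -3.140e+00] F [ 0.1  1.1 -3.2] T [ 0.15 -0.03  0.02] w 0.0251 q [-0.1   0.61 -0.14  0.82  0.   -0.1 ]
```

View pics/w11.png

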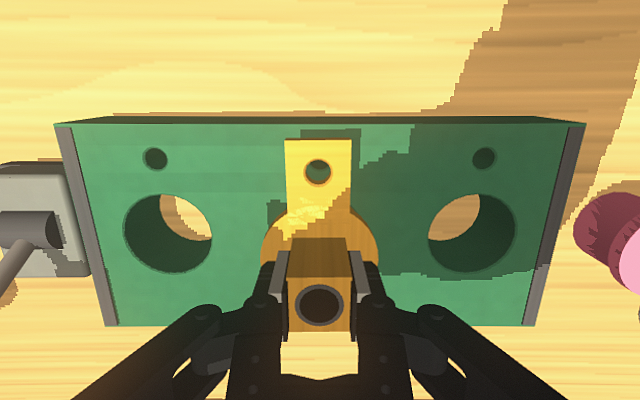

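{"name": "servo_tool", "arguments": {"rows": [{"gripper": 0, "x": 0, "y": 0, "z": 0.25, "ax": 0, "ay": 0, "az": 0}, {"gripper": 0, "x": 0, "y": 0, "z": 0.2, "ax": 0, "ay": 0, "az": 0}, {"gripper": 0, "x": 0, "y": 0, "z": 0.12, "ax": 0, "ay": 0, "az": 0}, {"gripper": 0, "x": 0, "y": 0, "z": 0.03, "ax": 0, "ay": 0, "az": 0}, {"gripper": 0, "x": 0, "y": 0, "z": 0, "ax": 0, "ay": 0, "az": 0}]}}

```text
time: 20.12
tool_pos: [0.6366, 0.008, 0.0607]
eef_rot: [3.141, -0.0, -3.14]
wrist_force: [-3.6, 1.4, 6.5]
grip_width: 0.025
```

```bash
python3 - <<'E'
from meas import *
s=st()
f=bot.grab_frame("wrist");cv2.imwrite("pics/w12.png",f["frame"]);pinholes(f);heldcheck(f,s)
E
```

```text
t20.12 pos [0.6366 0.008  0.0607] rpy [ 3.141 -0.    -3.14 ] F [-3.6  1.4  6.5] T [0.47 0.9  0.05] w 0.025 q [-0.1   0.63 -0.16  0.78  0.   -0.1 ]
pinhole [319 167] (np.int32(455), array([0.5931, 0.0063, 0.046 ]))
pinhole [506 167] None
pinhole [133 168] (np.int32(431), array([ 0.5913, -0.0821,  0.046 ]))
neck [0.6366 0.0069 0.0913] lug [0.5897 0.0065 0.0553]
```

View pics/w12.png

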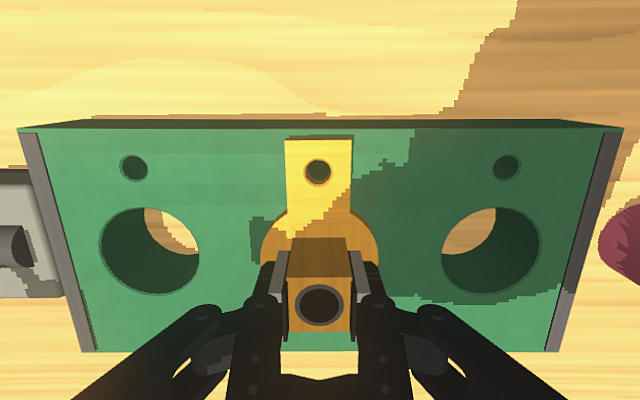

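{"name": "servo_tool", "arguments": {"rows": [{"gripper": 1, "x": 0, "y": 0, "z": 0, "ax": 0, "ay": 0, "az": 0}, {"gripper": 1, "x": 0, "y": 0, "z": 0, "ax": 0, "ay": 0, "az": 0}, {"gripper": 1, "x": 0, "y": 0, "z": 0, "ax": 0, "ay": 0, "az": 0}, {"gripper": 1, "x": 0, "y": 0, "z": -0.5, "ax": 0, "ay": 0, "az": 0}, {"gripper": 1, "x": 0, "y": 0, "z": -1, "ax": 0, "ay": 0, "az": 0}, {"gripper": 1, "x": 0, "y": 0, "z": -1, "ax": 0, "ay": 0, "az": 0}, {"gripper": 1, "x": 0, "y": 0, "z": 0, "ax": 0, "ay": 0, "az": 0}, {"gripper": 1, "x": 0, "y": 0, "z": 0, "ax": 0, "ay": 0, "az": 0}]}}

```text
time: 21.18
tool_pos: [0.6365, 0.0078, 0.1592]
eef_rot: [-3.142, -0.0, -3.14]
wrist_force: [-0.1, -0.2, -0.6]
grip_width: 0.0851
```

```bash
python3 - <<'E'
from meas import *
s=st()
f=bot.grab_frame("wrist");cv2.imwrite("pics/w13.png",f["frame"]);pinholes(f)
p=proj(f,[[.637,.0072,.09],[.591,.0072,.054]]).round().astype(int)
a=darkhole(f,*p[0],.09,r=26,amin=100); b=darkhole(f,*p[1],.054,r=14,amin=20,thr=20);print(a,b)
E
```

```text
t21.18 pos [0.6365 0.0078 0.1592] rpy [-3.142 -0.    -3.14 ] F [-0.1 -0.2 -0.6] T [-0.06  0.04 -0.  ] w 0.0851 q [-0.1   0.54 -0.05  0.98 -0.   -0.1 ]
pinhole [319 137] (np.int32(257), array([0.5923, 0.006 , 0.046 ]))
pinhole [437 137] (np.int32(166), array([0.5906, 0.0969, 0.046 ]))
pinhole [202 137] (np.int32(237), array([ 0.5913, -0.0826,  0.046 ]))
(array([319.45326279, 213.74779541]), np.int32(567), array([0.63659256, 0.00710719, 0.09      ])) (array([318.11320755, 138.86037736]), np.int32(265), array([0.59107169, 0.00605606, 0.054     ]))
```

View pics/w13.png

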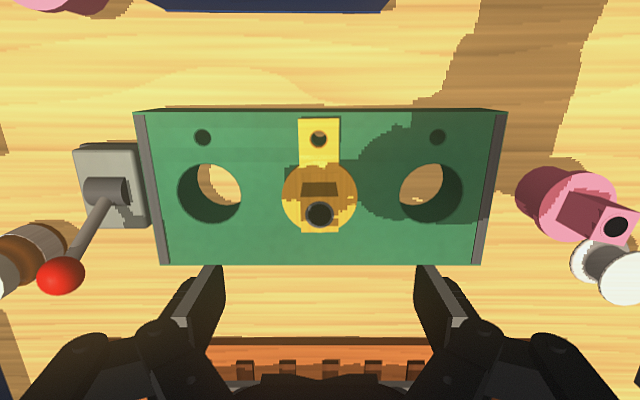

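```bash
python3 - <<'E'
import cv2
im=cv2.imread("pics/w13.png");cv2.imwrite("pics/c13.png",cv2.resize(im[105:245,270:370],None,fx=5,fy=5,interpolation=cv2.INTER_CUBIC)[:600])
E
```

```text
(no output)
```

View pics/c13.png

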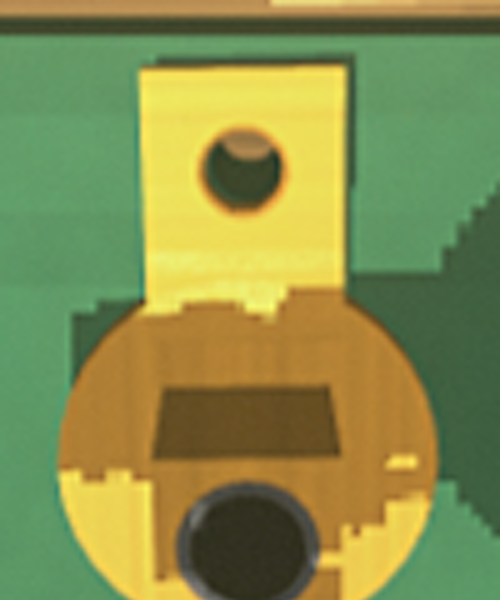

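{"name": "servo_tool", "arguments": {"rows": [{"gripper": 1, "x": 0.2, "y": 0.4, "z": -0.6, "ax": 0, "ay": 0, "az": 0.5}, {"gripper": 1, "x": 0.35, "y": 0.9, "z": -0.4, "ax": 0, "ay": 0, "az": 0.5}, {"gripper": 1, "x": 0.35, "y": 0.9, "z": 0, "ax": 0, "ay": 0, "az": 0.5}, {"gripper": 1, "x": 0.35, "y": 0.9, "z": 0, "ax": 0, "ay": 0, "az": 0.5}, {"gripper": 1, "x": 0.35, "y": 0.9, "z": 0, "ax": 0, "ay": 0, "az": 0.2}, {"gripper": 1, "x": 0.35, "y": 0.9, "z": 0, "ax": 0, "ay": 0, "az": 0}, {"gripper": 1, "x": 0.3, "y": 0.9, "z": 0, "ax": 0, "ay": 0, "az": 0}, {"gripper": 1, "x": 0, "y": 0.9, "z": 0, "ax": 0, "ay": 0, "az": 0}, {"gripper": 1, "x": 0, "y": 0, "z": 0, "ax": 0, "ay": 0, "az": 0}, {"gripper": 1, "x": 0, "y": 0, "z": 0, "ax": 0, "ay": 0, "az": 0}]}}

```text
time: 22.48
tool_pos: [0.5904, 0.284, 0.1982]
eef_rot: [-3.14, -0.002, 2.912]
wrist_force: [-0.4, -1.4, 0.0]
grip_width: 0.0855
```

```bash
python3 - <<'E'
from meas import *
s=st()
f=bot.grab_frame("wrist");cv2.imwrite("pics/w14.png",f["frame"])
p=proj(f,[[.5612,.3049,.084],[.517,.3157,.048]]).round().astype(int);print(p)
a=darkhole(f,*p[0],.084,r=22,amin=100); b=darkhole(f,*p[1],.048,r=14,amin=20,thr=20)
print(a,b); 
if b: d=b[2]-a[2]; print(np.hypot(d[0],d[1]),np.degrees(np.arctan2(d[1],d[0])))
E
```

```text
t22.48 pos [0.5904 0.284  0.1982] rpy [-3.140e+00 -2.000e-03  2.912e+00] F [-0.4 -1.4  0. ] T [ 0.01  0.02 -0.01] w 0.0855 q [ 0.34  0.55  0.07  1.09 -0.    0.57]
[[338 153]
 [337  91]]
(array([337.98      , 153.20222222]), np.int32(450), array([0.56141873, 0.30490151, 0.084     ])) (array([335.68584071,  89.9159292 ]), np.int32(226), array([0.51604724, 0.31450753, 0.048     ]))
0.04637724038081243 168.04590185292813
```

View pics/w14.png

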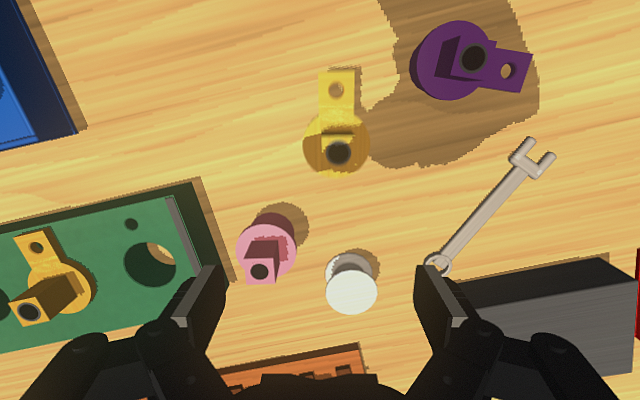

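```bash
python3 - <<'E'
from h import *
togo([.5616,.306,.054],np.pi-.209)
E
```

```text
to [0.5616 0.306  0.054 ] units [0.826 0.384 3.616] turn [-0.014 -0.016 -0.2  ]
```

{"name": "servo_tool", "arguments": {"rows": [{"gripper": 1, "x": 0.42, "y": 0.2, "z": 0.4, "ax": 0, "ay": 0, "az": 0}, {"gripper": 1, "x": 0.41, "y": 0.2, "z": 0.6, "ax": 0, "ay": 0, "az": -0.2}, {"gripper": 1, "x": 0, "y": 0, "z": 0.6, "ax": 0, "ay": 0, "az": 0}, {"gripper": 1, "x": 0, "y": 0, "z": 0, "ax": 0, "ay": 0, "az": 0}, {"gripper": 1, "x": 0, "y": 0, "z": 0, "ax": 0, "ay": 0, "az": 0}]}}

```text
time: 23.15
tool_pos: [0.5632, 0.3071, 0.1366]
eef_rot: [3.141, 0.001, 2.932]
wrist_force: [0.3, -0.4, -0.6]
grip_width: 0.0852
```

```bash
python3 - <<'E'
from meas import *
s=st()
f=bot.grab_frame("wrist");cv2.imwrite("pics/w15.png",f["frame"])
p=proj(f,[[.5614,.3049,.084],[.516,.3145,.048]]).round().astype(int);print(p)
a=darkhole(f,*p[0],.084,r=22,amin=100); b=darkhole(f,*p[1],.048,r=14,amin=20,thr=20)
print(a,b); 
if b: d=b[2]-a[2]; print(np.hypot(d[0],d[1]),np.degrees(np.arctan2(d[1],d[0])))
togo([a[2][0]+.0002,a[2][1]+.0011,.054],np.pi-.209)
E
```

```text
t23.15 pos [0.5632 0.3071 0.1366] rpy [3.141e+00 1.000e-03 2.932e+00] F [ 0.3 -0.4 -0.6] T [0.02 0.02 0.  ] w 0.0852 q [ 0.38  0.56 -0.07  0.94 -0.    0.59]
[[316 221]
 [316 139]]
None (array([316.32374101, 144.3057554 ]), np.int32(278), array([0.51960923, 0.31363732, 0.048     ]))Traceback (most recent call last):
  File "<stdin>", line 7, in <module>
TypeError: 'NoneType' object is not subscriptable
```

View pics/w15.png

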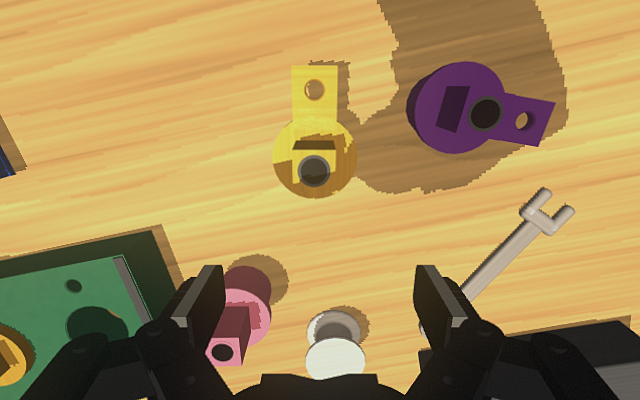

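```bash
python3 - <<'E'
from meas import *
s=st()
f=bot.grab_frame("wrist")
a=darkhole(f,314,172,.084,r=22,amin=100); b=darkhole(f,315,90,.048,r=14,amin=20,thr=20)
print(a,b); 
if b: d=b[2]-a[2]; print(np.hypot(d[0],d[1]),np.degrees(np.arctan2(d[1],d[0])))
togo([a[2][0]+.0002,a[2][1]+.0011,.12],np.pi-.209)
E
```

```text
t23.20 pos [0.5635 0.3074 0.1369] rpy [3.141e+00 2.000e-03 2.932e+00] F [ 0.  -0.3  0.1] T [ 0.04  0.   -0.02] w 0.0855 q [ 0.38  0.56 -0.07  0.94 -0.    0.59]
(array([313.21860465, 171.55348837]), np.int32(645), array([0.52982817, 0.31014826, 0.084     ])) (array([313.47093023,  88.59593023]), np.int32(344), array([0.48374849, 0.31978477, 0.048     ]))
0.04707652534098326 168.18813042699676
to [0.53   0.3112 0.12  ] units [ 0.839 -0.084  0.424] turn [ 0.011  0.017 -0.001]
```

{"name": "servo_tool", "arguments": {"rows": [{"gripper": 1, "x": 0.44, "y": -0.04, "z": 0.2, "ax": 0, "ay": 0, "az": 0}, {"gripper": 1, "x": 0.4, "y": -0.04, "z": 0.2, "ax": 0, "ay": 0, "az": 0}, {"gripper": 1, "x": 0, "y": 0, "z": 0, "ax": 0, "ay": 0, "az": 0}, {"gripper": 1, "x": 0, "y": 0, "z": 0, "ax": 0, "ay": 0, "az": 0}]}}

```text
time: 23.75
tool_pos: [0.5303, 0.3118, 0.1207]
eef_rot: [3.14, 0.002, 2.933]
wrist_force: [-0.5, -0.8, 0.2]
grip_width: 0.0853
```

```bash
python3 - <<'E'
from meas import *
s=st()
f=bot.grab_frame("wrist");cv2.imwrite("pics/w16.png",f["frame"])
p=proj(f,[[.5298,.3101,.084],[.4838,.3198,.048]]).round().astype(int);print(p)
a=darkhole(f,*p[0],.084,r=24,amin=100); b=darkhole(f,*p[1],.048,r=14,amin=20,thr=20)
print(a,b)
if b: d=b[2]-a[2]; print(np.hypot(d[0],d[1]),np.degrees(np.arctan2(d[1],d[0])))
togo([a[2][0]+.0002,a[2][1]+.0011,.054],np.pi-.209)
E
```

```text
t23.75 pos [0.5303 0.3118 0.1207] rpy [3.140e+00 2.000e-03 2.933e+00] F [-0.5 -0.8  0.2] T [-0.05 -0.04  0.03] w 0.0853 q [ 0.41  0.53 -0.17  0.87 -0.    0.62]
[[317 233]
 [317 144]]
(array([316.96537949, 230.48468708]), np.int32(751), array([0.52800994, 0.31024761, 0.084     ])) (array([317.33529412, 143.47352941]), np.int32(340), array([0.4837673 , 0.31974289, 0.048     ]))
0.04525010042390337 167.88701879452765
to [0.5282 0.3113 0.054 ] units [ 0.051 -0.023  1.666] turn [0.011 0.017 0.004]
```

View pics/w16.png

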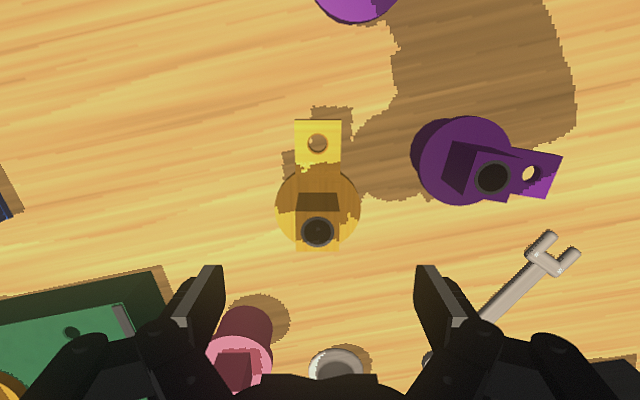

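```bash
python3 - <<'E'
from meas import *
f=bot.grab_frame("wrist")
P=onz(f,[(412,150),(463,163),(425,188),(320,250)],.048);print(P.round(3))
R=Rot.from_euler('xyz',bot.sense()["eef_rot"]).as_matrix();print(((P-bot.sense()["tool_pos"])@R).round(3))
E
```

```text
[[0.501 0.379 0.048]
 [0.516 0.411 0.048]
 [0.528 0.385 0.048]
 [0.56  0.306 0.048]]
[[ 0.043  0.06   0.072]
 [ 0.034  0.094  0.073]
 [ 0.017  0.071  0.073]
 [-0.03  -0.     0.073]]
```

{"name": "servo_tool", "arguments": {"rows": [{"gripper": 1, "x": 0.03, "y": -0.02, "z": 0.6, "ax": 0, "ay": 0, "az": 0}, {"gripper": 1, "x": 0, "y": 0, "z": 0.6, "ax": 0, "ay": 0, "az": 0}, {"gripper": 1, "x": 0, "y": 0, "z": 0.46, "ax": 0, "ay": 0, "az": 0}, {"gripper": 1, "x": 0, "y": 0, "z": 0, "ax": 0, "ay": 0, "az": 0}, {"gripper": 0, "x": 0, "y": 0, "z": 0, "ax": 0, "ay": 0, "az": 0}, {"gripper": 0, "x": 0, "y": 0, "z": 0, "ax": 0, "ay": 0, "az": 0}, {"gripper": 0, "x": 0, "y": 0, "z": 0, "ax": 0, "ay": 0, "az": 0}, {"gripper": 0, "x": 0, "y": 0, "z": 0, "ax": 0, "ay": 0, "az": 0}, {"gripper": 0, "x": 0, "y": 0, "z": -0.5, "ax": 0, "ay": 0, "az": 0}, {"gripper": 0, "x": 0, "y": 0, "z": -0.7, "ax": 0, "ay": 0, "az": 0}, {"gripper": 0, "x": 0, "y": 0, "z": -0.7, "ax": 0, "ay": 0, "az": 0}, {"gripper": 0, "x": 0, "y": 0, "z": -0.7, "ax": 0, "ay": 0, "az": 0}, {"gripper": 0, "x": 0, "y": 0, "z": 0, "ax": 0, "ay": 0, "az": 0}]}}

```text
time: 25.48
tool_pos: [0.5287, 0.3117, 0.1589]
eef_rot: [3.139, 0.003, 2.933]
wrist_force: [0.0, -0.3, -5.1]
grip_width: 0.0247
```

```bash
python3 - <<'E'
from meas import *
s=st()
f=bot.grab_frame("wrist");cv2.imwrite("pics/w17.png",f["frame"])
togo([.637,.0975,.15],np.pi)
E
```

```text
t25.48 pos [0.5287 0.3117 0.1589] rpy [3.139e+00 3.000e-03 2.933e+00] F [ 0.  -0.3 -5.1] T [-0.03  0.01 -0.03] w 0.0247 q [ 0.41  0.49 -0.13  0.95  0.    0.62]
to [0.637  0.0975 0.15  ] units [-3.776 -4.661  0.182] turn [ 0.004  0.007 -1.989]
```

View pics/w17.png

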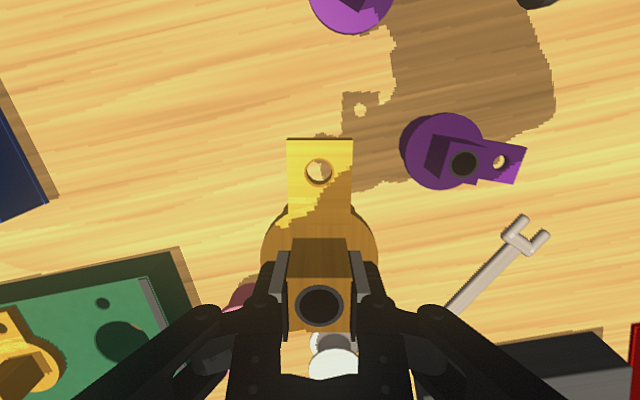

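{"name": "servo_tool", "arguments": {"rows": [{"gripper": 0, "x": 0, "y": 0, "z": 0, "ax": 0, "ay": 0, "az": -1}, {"gripper": 0, "x": 0, "y": 0, "z": 0, "ax": 0, "ay": 0, "az": -0.99}, {"gripper": 0, "x": -0.38, "y": -0.75, "z": 0, "ax": 0, "ay": 0, "az": 0}, {"gripper": 0, "x": -0.38, "y": -0.75, "z": 0, "ax": 0, "ay": 0, "az": 0}, {"gripper": 0, "x": -0.39, "y": -0.77, "z": 0, "ax": 0, "ay": 0, "az": 0}, {"gripper": 0, "x": -0.39, "y": -0.77, "z": 0, "ax": 0, "ay": 0, "az": 0}, {"gripper": 0, "x": -0.39, "y": -0.77, "z": 0, "ax": 0, "ay": 0, "az": 0}, {"gripper": 0, "x": -0.39, "y": -0.77, "z": 0.2, "ax": 0, "ay": 0, "az": 0}, {"gripper": 0, "x": -0.39, "y": -0.76, "z": 0.3, "ax": 0, "ay": 0, "az": 0}, {"gripper": 0, "x": 0, "y": 0, "z": 0.5, "ax": 0, "ay": 0, "az": 0}, {"gripper": 0, "x": 0, "y": 0, "z": 0, "ax": 0, "ay": 0, "az": 0}, {"gripper": 0, "x": 0, "y": 0, "z": 0, "ax": 0, "ay": 0, "az": 0}]}}

```text
time: 27.02
tool_pos: [0.6353, 0.0979, 0.1165]
eef_rot: [3.142, -0.002, -3.141]
wrist_force: [-0.0, -0.3, -4.0]
grip_width: 0.0246
```

```bash
python3 - <<'E'
from meas import *
s=st()
f=bot.grab_frame("wrist");cv2.imwrite("pics/w18.png",f["frame"]);heldcheck(f,s)
pinholes(f)
togo([.637,.0978,.0594],np.pi)
E
```

```text
t27.02 pos [0.6353 0.0979 0.1165] rpy [ 3.142e+00 -2.000e-03 -3.141e+00] F [-0.  -0.3 -4. ] T [ 0.04 -0.03 -0.03] w 0.0246 q [ 0.04  0.59 -0.09  0.9   0.    0.04]
neck [0.6356 0.0968 0.1471] lug [0.5901 0.0979 0.1111]
pinhole [179 149] (np.int32(359), array([0.5932, 0.0028, 0.046 ]))
pinhole [319 149] (np.int32(186), array([0.5829, 0.0968, 0.046 ]))
pinhole [ 37 149] (np.int32(342), array([ 0.5918, -0.0826,  0.046 ]))
to [0.637  0.0978 0.0594] units [-0.029 -0.005  1.448] turn [ 0.    -0.002  0.008]
```

View pics/w18.png

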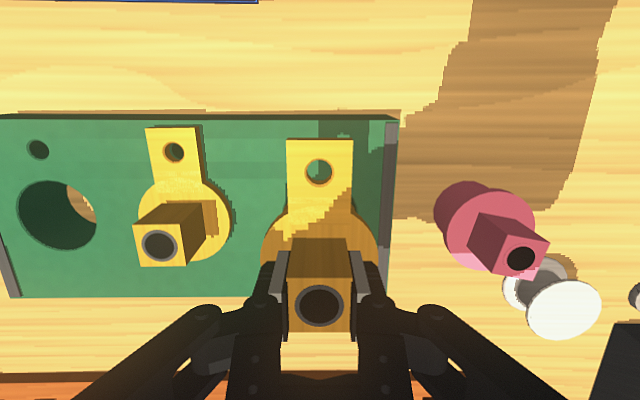

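{"name": "servo_tool", "arguments": {"rows": [{"gripper": 0, "x": -0.02, "y": 0, "z": 0.3, "ax": 0, "ay": 0, "az": 0}, {"gripper": 0, "x": 0, "y": 0, "z": 0.2, "ax": 0, "ay": 0, "az": 0}, {"gripper": 0, "x": 0, "y": 0, "z": 0.2, "ax": 0, "ay": 0, "az": 0}, {"gripper": 0, "x": 0, "y": 0, "z": 0.14, "ax": 0, "ay": 0, "az": 0}, {"gripper": 0, "x": 0, "y": 0, "z": 0, "ax": 0, "ay": 0, "az": 0}]}}

```text
time: 27.7
tool_pos: [0.6365, 0.0979, 0.083]
eef_rot: [3.141, -0.001, -3.141]
wrist_force: [-0.8, 1.7, -4.5]
grip_width: 0.0246
```

```bash
python3 - <<'E'
from meas import *
s=st()
f=bot.grab_frame("wrist");cv2.imwrite("pics/w19.png",f["frame"]);heldcheck(f,s)
E
```

```text
t27.70 pos [0.6365 0.0979 0.083 ] rpy [ 3.141e+00 -1.000e-03 -3.141e+00] F [-0.8  1.7 -4.5] T [ 0.42 -0.02 -0.03] w 0.0246 q [ 0.04  0.62 -0.12  0.83  0.    0.04]
neck [0.6367 0.0968 0.1136] lug [0.5872 0.097  0.0776]
```

View pics/w19.png

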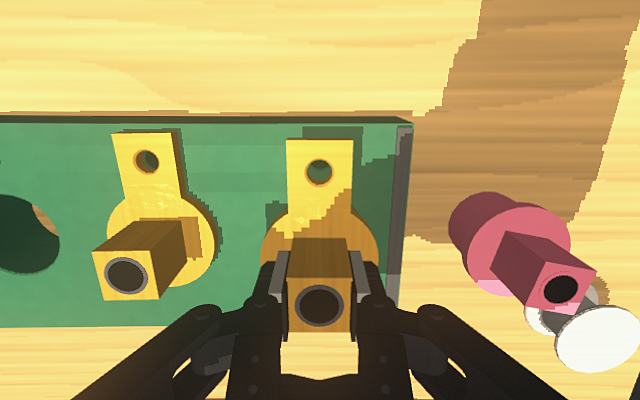

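{"name": "servo_tool", "arguments": {"rows": [{"gripper": 0, "x": 0, "y": 0.01, "z": 0.25, "ax": 0, "ay": 0, "az": 0}, {"gripper": 0, "x": 0, "y": 0, "z": 0.2, "ax": 0, "ay": 0, "az": 0}, {"gripper": 0, "x": 0, "y": 0, "z": 0.12, "ax": 0, "ay": 0, "az": 0}, {"gripper": 0, "x": 0, "y": 0, "z": 0.03, "ax": 0, "ay": 0, "az": 0}, {"gripper": 0, "x": 0, "y": 0, "z": 0, "ax": 0, "ay": 0, "az": 0}]}}

```text
time: 28.38
tool_pos: [0.6367, 0.0979, 0.0602]
eef_rot: [3.142, 0.0, -3.141]
wrist_force: [-3.4, 2.0, 3.8]
grip_width: 0.0248
```

```bash
python3 - <<'E'
from meas import *
s=st()
E
```

```text
t28.38 pos [0.6367 0.0979 0.0602] rpy [ 3.142  0.    -3.141] F [-3.4  2.   3.8] T [0.35 0.72 0.02] w 0.0248 q [ 0.04  0.64 -0.14  0.79  0.    0.04]
```

{"name": "servo_tool", "arguments": {"rows": [{"gripper": 1, "x": 0, "y": 0, "z": 0, "ax": 0, "ay": 0, "az": 0}, {"gripper": 1, "x": 0, "y": 0, "z": 0, "ax": 0, "ay": 0, "az": 0}, {"gripper": 1, "x": 0, "y": 0, "z": 0, "ax": 0, "ay": 0, "az": 0}, {"gripper": 1, "x": 0, "y": 0, "z": -0.5, "ax": 0, "ay": 0, "az": 0}, {"gripper": 1, "x": 0, "y": 0, "z": -1, "ax": 0, "ay": 0, "az": 0}, {"gripper": 1, "x": 0, "y": -0.6, "z": -1, "ax": 0, "ay": 0, "az": 0}, {"gripper": 1, "x": 0, "y": -0.6, "z": 0, "ax": 0, "ay": 0, "az": 0}, {"gripper": 1, "x": 0, "y": 0, "z": 0, "ax": 0, "ay": 0, "az": 0}, {"gripper": 1, "x": 0, "y": 0, "z": 0, "ax": 0, "ay": 0, "az": 0}]}}

```text
time: 29.5
tool_pos: [0.6365, 0.0502, 0.1592]
eef_rot: [3.141, -0.001, -3.142]
wrist_force: [-0.1, -0.4, -0.5]
grip_width: 0.0858
```

```bash
python3 - <<'E'
from meas import *
s=st()
f=bot.grab_frame("wrist");cv2.imwrite("pics/w20.png",f["frame"]);
for y in (.0072,.097):
    p=proj(f,[[.637,y,.09],[.591,y,.054]]).round().astype(int)
    a=darkhole(f,*p[0],.09,r=26,amin=100); b=darkhole(f,*p[1],.054,r=14,amin=20,thr=20);print(a,b)
p=proj(f,[[.5914,-.0826,.046]]).round().astype(int)[0];print(darkhole(f,*p,.046,r=14,amin=20))
crop(f,270,90,470,250,4,"pics/c20.png")
E
```

```text
t29.50 pos [0.6365 0.0502 0.1592] rpy [ 3.141e+00 -1.000e-03 -3.142e+00] F [-0.1 -0.4 -0.5] T [0.02 0.04 0.05] w 0.0858 q [-0.04  0.54 -0.05  0.98  0.   -0.04]
(array([258.39873418, 214.44936709]), np.int32(474), array([0.63701333, 0.00775618, 0.09      ])) (array([260.98134328, 139.30223881]), np.int32(268), array([0.59132654, 0.00616258, 0.054     ]))
(array([388.59599332, 214.71452421]), np.int32(599), array([0.63715637, 0.09689737, 0.09      ])) (array([383.44      , 139.50666667]), np.int32(225), array([0.59143571, 0.09706204, 0.054     ]))
(array([145.97424893, 137.7167382 ]), np.int32(233), array([ 0.59160266, -0.08259319,  0.046     ]))
```

View pics/c20.png

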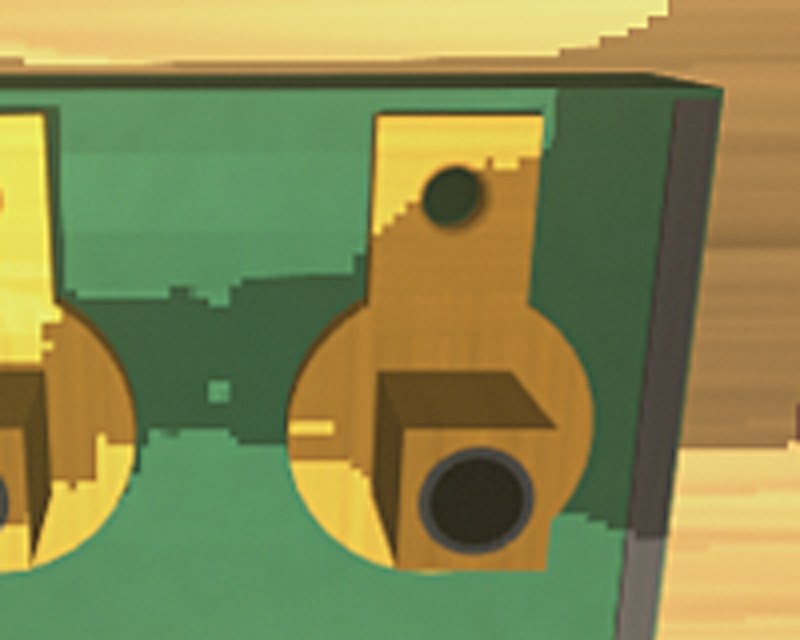

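{"name": "servo_tool", "arguments": {"rows": [{"gripper": 1, "x": 0.1, "y": -0.5, "z": -0.5, "ax": 0, "ay": 0, "az": 0}, {"gripper": 1, "x": 0.1, "y": -0.9, "z": -0.5, "ax": 0, "ay": 0, "az": 0}, {"gripper": 1, "x": 0.1, "y": -0.9, "z": 0, "ax": 0, "ay": 0, "az": 0}, {"gripper": 1, "x": 0.1, "y": -0.9, "z": 0, "ax": 0, "ay": 0, "az": 0}, {"gripper": 1, "x": 0.1, "y": -0.9, "z": 0, "ax": 0, "ay": 0, "az": 0}, {"gripper": 1, "x": 0.1, "y": -0.9, "z": 0, "ax": 0, "ay": 0, "az": 0}, {"gripper": 1, "x": 0.1, "y": -0.9, "z": 0, "ax": 0, "ay": 0, "az": 0}, {"gripper": 1, "x": 0.1, "y": -0.9, "z": 0, "ax": 0, "ay": 0, "az": 0}, {"gripper": 1, "x": 0.1, "y": -0.9, "z": 0, "ax": 0, "ay": 0, "az": 0}, {"gripper": 1, "x": 0, "y": -1, "z": 0, "ax": 0, "ay": 0, "az": 0}, {"gripper": 1, "x": 0, "y": 0, "z": 0, "ax": 0, "ay": 0, "az": 0}, {"gripper": 1, "x": 0, "y": 0, "z": 0, "ax": 0, "ay": 0, "az": 0}]}}

```text
time: 31.05
tool_pos: [0.6005, -0.2982, 0.2002]
eef_rot: [3.141, 0.0, 3.141]
wrist_force: [0.3, -0.6, -0.2]
grip_width: 0.0857
```

```bash
python3 - <<'E'
from meas import *
s=st()
f=bot.grab_frame("wrist");cv2.imwrite("pics/w21.png",f["frame"])
H=hsv(f)
for x,y in [(0,0)]: pass
print(proj(f,[[.586,-.311,.079],[.538,-.311,.079]]))
E
```

```text
t31.05 pos [ 0.6005 -0.2982  0.2002] rpy [3.141 0.    3.141] F [ 0.3 -0.6 -0.2] T [-0.01 -0.01  0.01] w 0.0857 q [-0.57  0.57  0.12  1.11  0.   -0.57]
[[304.47078156 173.78413576]
 [303.59326284 113.31023484]]
```

View pics/w21.png

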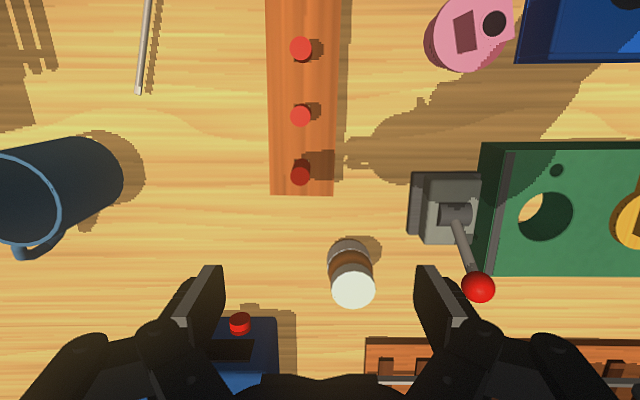

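```bash
cat >> meas.py <<'E'
def redheads(f,roi,ztop=.079,k=5,vmin=0):
    x0,y0,x1,y1=roi
    im=cv2.resize(f["frame"][y0:y1,x0:x1],None,fx=k,fy=k,interpolation=cv2.INTER_CUBIC);H=cv2.cvtColor(im,cv2.COLOR_BGR2HSV)
    m=(cv2.inRange(H,(0,160,60),(7,255,255))|cv2.inRange(H,(172,160,60),(180,255,255)))
    out=[]
    for c,s,l in blobs(m,150):
        cc=(c+.5)/k-.5+[x0,y0]; out.append((cc,s[:4]/k,s[4]/k/k,onz(f,[cc],ztop)[0]))
    return out,im
E
python3 - <<'E'
from meas import *
f=bot.grab_frame("wrist")
r,im=redheads(f,(270,20,350,200),k=4); 
for q in r: print([np.round(v,4) for v in q])
cv2.imwrite("pics/c21.png",im[:600]); print(onz(f,[(352,290)],.07),onz(f,[(478,287)],.104))
E
```

```text
[array([299.6652,  48.3042]), array([18.75, 15.75, 22.5 , 27.  ]), np.float64(456.5625), array([ 0.4926, -0.3126,  0.079 ])]
[array([299.3529, 115.0506]), array([19.25, 84.25, 21.  , 22.5 ]), np.float64(369.6875), array([ 0.5395, -0.3137,  0.079 ])]
[array([297.6516, 161.3406]), array([ 23.  , 139.  ,  11.5 ,   7.75]), np.float64(25.875), array([ 0.5758, -0.3158,  0.079 ])]
[array([299.084 , 174.5254]), array([ 19.75, 140.25,  19.25,  25.25]), np.float64(312.8125), array([ 0.5868, -0.3148,  0.079 ])]
[[ 0.70309967 -0.26677009  0.07      ]] [[ 0.67653087 -0.16625276  0.104     ]]
```

```bash
python3 - <<'E'
import cv2
im=cv2.imread("pics/w21.png");cv2.imwrite("pics/c21.png",cv2.resize(im[90:200,270:350],None,fx=5,fy=5,interpolation=cv2.INTER_NEAREST))
E
```

```text
(no output)
```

View pics/c21.png

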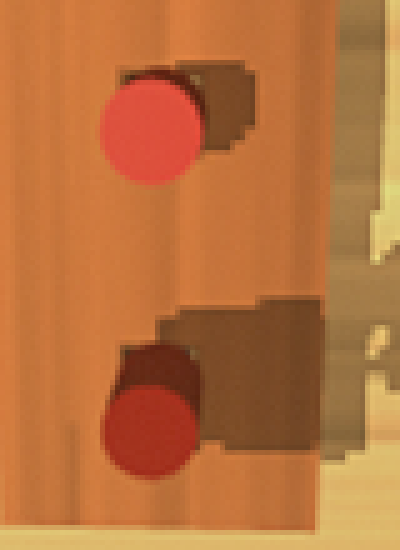

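```bash
python3 - <<'E'
from meas import *
f=bot.grab_frame("wrist")
P=onz(f,[(300.2,176.4),(300.6,116.4)],.079);print(P.round(4))
togo([P[0][0],P[0][1]+.001,.055],np.pi)
E
```

```text
[[ 0.5885 -0.3136  0.079 ]
 [ 0.5406 -0.3125  0.079 ]]
to [ 0.5885 -0.3126  0.055 ] units [ 0.312 -0.388  3.627] turn [0.001 0.    0.014]
```

{"name": "servo_tool", "arguments": {"rows": [{"gripper": 1, "x": 0.31, "y": -0.39, "z": 0.4, "ax": 0, "ay": 0, "az": 0}, {"gripper": 1, "x": 0, "y": 0, "z": 0.7, "ax": 0, "ay": 0, "az": 0}, {"gripper": 1, "x": 0, "y": 0, "z": 0.7, "ax": 0, "ay": 0, "az": 0}, {"gripper": 1, "x": 0, "y": 0, "z": 0, "ax": 0, "ay": 0, "az": 0}, {"gripper": 1, "x": 0, "y": 0, "z": 0, "ax": 0, "ay": 0, "az": 0}]}}

```text
time: 31.82
tool_pos: [0.5892, -0.3134, 0.1289]
eef_rot: [-3.141, 0.001, -3.14]
wrist_force: [-0.8, -0.3, 0.9]
grip_width: 0.0856
```

```bash
python3 - <<'E'
from meas import *
s=st()
f=bot.grab_frame("wrist");cv2.imwrite("pics/w22.png",f["frame"]);print(proj(f,[[.5885,-.3136,.079]]))
togo([.5885,-.3126,.055],np.pi)
E
```

```text
t31.82 pos [ 0.5892 -0.3134  0.1289] rpy [-3.141e+00  1.000e-03 -3.140e+00] F [-0.8 -0.3  0.9] T [-0.04 -0.04  0.02] w 0.0856 q [-0.6   0.62  0.    0.96  0.   -0.6 ]
[[320.3276901  223.86320304]]
to [ 0.5885 -0.3126  0.055 ] units [0.028 0.032 1.859] turn [-0.012  0.018  0.009]
```

View pics/w22.png

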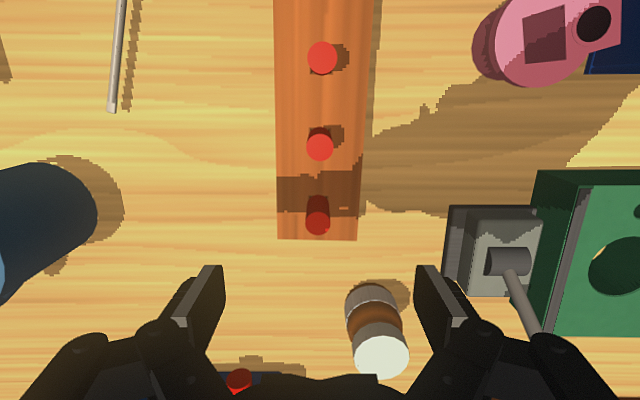

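{"name": "servo_tool", "arguments": {"rows": [{"gripper": 1, "x": 0.02, "y": 0, "z": 0.6, "ax": 0, "ay": 0, "az": 0}, {"gripper": 1, "x": 0, "y": 0, "z": 0.6, "ax": 0, "ay": 0, "az": 0}, {"gripper": 1, "x": 0, "y": 0, "z": 0.5, "ax": 0, "ay": 0, "az": 0}, {"gripper": 1, "x": 0, "y": 0, "z": 0.15, "ax": 0, "ay": 0, "az": 0}, {"gripper": 1, "x": 0, "y": 0, "z": 0, "ax": 0, "ay": 0, "az": 0}, {"gripper": 0, "x": 0, "y": 0, "z": 0, "ax": 0, "ay": 0, "az": 0}, {"gripper": 0, "x": 0, "y": 0, "z": 0, "ax": 0, "ay": 0, "az": 0}, {"gripper": 0, "x": 0, "y": 0, "z": 0, "ax": 0, "ay": 0, "az": 0}, {"gripper": 0, "x": 0, "y": 0, "z": 0, "ax": 0, "ay": 0, "az": 0}, {"gripper": 0, "x": 0, "y": 0, "z": 0, "ax": 0, "ay": 0, "az": 0}], "force": 50}}

```text
time: 33.12
tool_pos: [0.5878, -0.3137, 0.054]
eef_rot: [-3.141, 0.0, -3.141]
wrist_force: [-1.0, 0.6, 2.2]
grip_width: 0.0144
```

```bash
python3 - <<'E'
from meas import *
s=st()
f=bot.grab_frame("wrist");cv2.imwrite("pics/w23.png",f["frame"])
E
```

```text
t33.12 pos [ 0.5878 -0.3137  0.054 ] rpy [-3.141  0.    -3.141] F [-1.   0.6  2.2] T [0.15 0.14 0.02] w 0.0144 q [-0.6   0.69 -0.08  0.81  0.   -0.6 ]
```

View pics/w23.png

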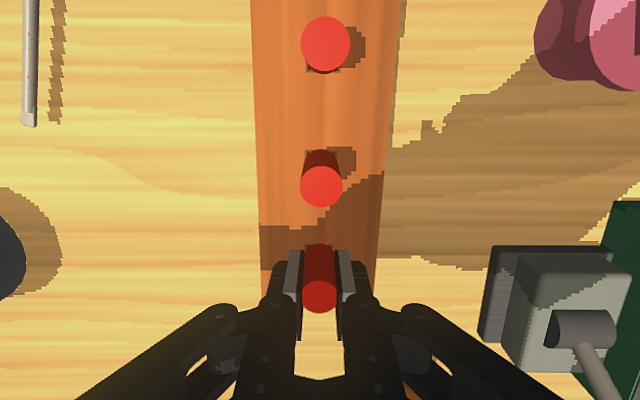

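{"name": "servo_tool", "arguments": {"rows": [{"gripper": 0, "x": 0, "y": 0, "z": -0.5, "ax": 0, "ay": 0, "az": 0}, {"gripper": 0, "x": 0, "y": 0, "z": -0.8, "ax": 0, "ay": 0, "az": 0}, {"gripper": 0, "x": 0, "y": 0, "z": -0.8, "ax": 0, "ay": 0, "az": 0}, {"gripper": 0, "x": 0, "y": 0.3, "z": -0.8, "ax": 0, "ay": 0, "az": 0}, {"gripper": 0, "x": 0, "y": 0.8, "z": -0.75, "ax": 0, "ay": 0, "az": 0}, {"gripper": 0, "x": 0, "y": 0.9, "z": 0, "ax": 0, "ay": 0, "az": 0}, {"gripper": 0, "x": 0, "y": 0.9, "z": 0, "ax": 0, "ay": 0, "az": 0}, {"gripper": 0, "x": 0, "y": 0.9, "z": 0, "ax": 0, "ay": 0, "az": 0}, {"gripper": 0, "x": 0, "y": 0.9, "z": 0, "ax": 0, "ay": 0, "az": 0}, {"gripper": 0, "x": 0, "y": 0.9, "z": 0, "ax": 0, "ay": 0, "az": 0}, {"gripper": 0, "x": 0, "y": 0.9, "z": 0.4, "ax": 0, "ay": 0, "az": 0}, {"gripper": 0, "x": -0.08, "y": 0.9, "z": 0.6, "ax": 0, "ay": 0, "az": 0}, {"gripper": 0, "x": 0, "y": 0.63, "z": 0.6, "ax": 0, "ay": 0, "az": 0}, {"gripper": 0, "x": 0, "y": 0, "z": 0, "ax": 0, "ay": 0, "az": 0}, {"gripper": 0, "x": 0, "y": 0, "z": 0, "ax": 0, "ay": 0, "az": 0}]}}

```text
time: 35.05
tool_pos: [0.5912, 0.007, 0.1361]
eef_rot: [-3.141, 0.0, 3.142]
wrist_force: [0.5, 0.1, 0.5]
grip_width: 0.0147
```

```bash
python3 - <<'E'
from meas import *
s=st()
f=bot.grab_frame("wrist");cv2.imwrite("pics/w24.png",f["frame"])
togo([.5912,.0076,.12],np.pi)
E
```

```text
t35.05 pos [0.5912 0.007  0.1361] rpy [-3.141  0.     3.142] F [0.5 0.1 0.5] T [-0.06 -0.03 -0.01] w 0.0147 q [-0.11  0.48 -0.22  0.87 -0.   -0.11]
to [0.5912 0.0076 0.12  ] units [0.01  0.025 0.413] turn [-0.005  0.013 -0.007]
```

View pics/w24.png

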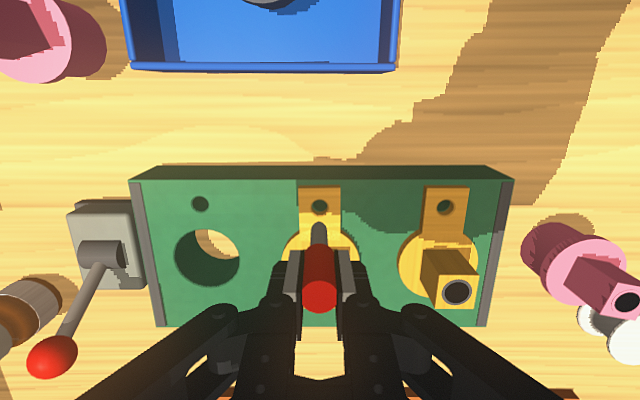

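```bash
python3 - <<'E'
from meas import *
f=bot.grab_frame("wrist");s=st()
p=proj(f,[[.5912,.0062,.054],[.5914,.097,.054]]).round().astype(int);print(p)
for q in p: print(darkhole(f,*q,.054,r=12,amin=20,thr=25))
crop(f,270,170,370,320,4,"pics/c24.png")
E
```

```text
t35.15 pos [0.5917 0.0065 0.1367] rpy [-3.141e+00  2.000e-03  3.141e+00] F [ 0.5 -0.2 -0.3] T [-0.01 -0.02 -0.03] w 0.0142 q [-0.11  0.48 -0.22  0.87 -0.   -0.11]
[[320 206]
 [446 207]]
(array([319.96759259, 205.65277778]), np.int32(216), array([0.59070384, 0.00628724, 0.054     ]))
(array([445.38392857, 205.89285714]), np.int32(224), array([0.59086339, 0.0965161 , 0.054     ]))
```

View pics/c24.png

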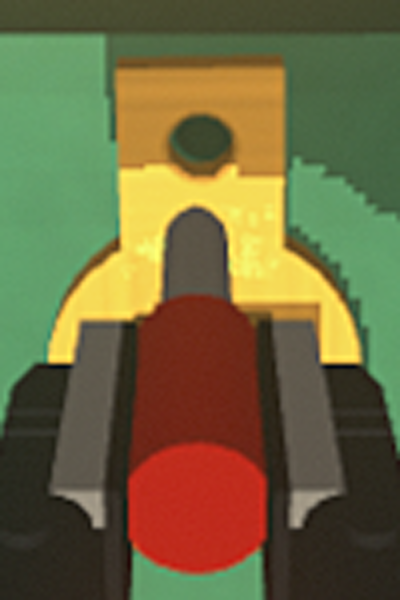

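```bash
python3 - <<'E'
from meas import *
f=bot.grab_frame("wrist");s=st()
z=s["tool_pos"][2]
print(onz(f,[(319.2,296.7)],z+.025),onz(f,[(319.0,224)],z-.051),onz(f,[(319,240)],z-.051+.012))
E
```

```text
t35.20 pos [0.5917 0.0064 0.1367] rpy [-3.141e+00  2.000e-03  3.140e+00] F [ 0.4 -0.4  0.6] T [0.03 0.02 0.  ] w 0.0142 q [-0.11  0.48 -0.22  0.87 -0.   -0.11]
[[0.59152874 0.00556422 0.16170642]] [[0.5916089  0.00543896 0.08570642]] [[0.59690522 0.00544292 0.09770642]]
```

{"name": "servo_tool", "arguments": {"rows": [{"gripper": 0, "x": 0.01, "y": 0.03, "z": 0.4, "ax": 0, "ay": 0, "az": 0}, {"gripper": 0, "x": 0, "y": 0, "z": 0.25, "ax": 0, "ay": 0, "az": 0}, {"gripper": 0, "x": 0, "y": 0, "z": 0, "ax": 0, "ay": 0, "az": 0}, {"gripper": 0, "x": 0, "y": 0, "z": 0, "ax": 0, "ay": 0, "az": 0}]}}

```text
time: 35.7
tool_pos: [0.5904, 0.0087, 0.1095]
eef_rot: [3.142, -0.0, -3.141]
wrist_force: [0.1, -0.0, -0.8]
grip_width: 0.0145
```

```bash
python3 - <<'E'
from meas import *
f=bot.grab_frame("wrist");s=st()
crop(f,270,170,370,320,4,"pics/c25.png")
E
```

```text
t35.75 pos [0.5906 0.0087 0.1098] rpy [-3.142  0.    -3.141] F [-0.1  0.3 -0.7] T [ 0.04 -0.06 -0.02] w 0.0144 q [-0.11  0.5  -0.25  0.82 -0.   -0.11]
```

View pics/c25.png

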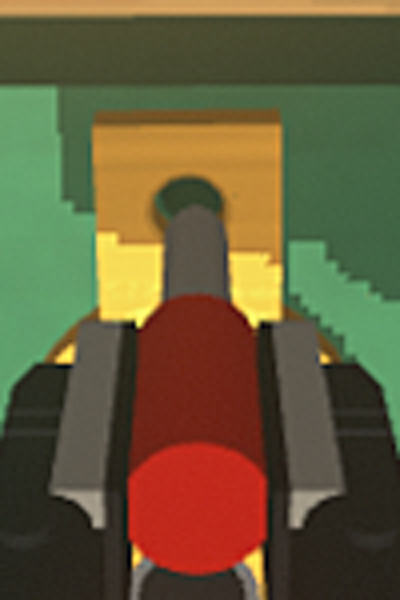

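{"name": "servo_tool", "arguments": {"rows": [{"gripper": 0, "x": 0, "y": -0.025, "z": 0.15, "ax": 0, "ay": 0, "az": 0}, {"gripper": 0, "x": 0, "y": 0, "z": 0, "ax": 0, "ay": 0, "az": 0}, {"gripper": 0, "x": 0, "y": 0, "z": 0, "ax": 0, "ay": 0, "az": 0}]}}

```text
time: 36.12
tool_pos: [0.5904, 0.0077, 0.1037]
eef_rot: [-3.142, -0.0, -3.141]
wrist_force: [0.5, 0.2, 0.5]
grip_width: 0.0146
```

```bash
python3 - <<'E'
from meas import *
f=bot.grab_frame("wrist");s=st()
crop(f,270,170,370,320,4,"pics/c26.png")
E
```

```text
t36.17 pos [0.5905 0.0077 0.1038] rpy [ 3.142  0.    -3.141] F [-0.4 -0.9  0.4] T [0.05 0.02 0.01] w 0.0145 q [-0.11  0.51 -0.26  0.8   0.   -0.11]
```

View pics/c26.png

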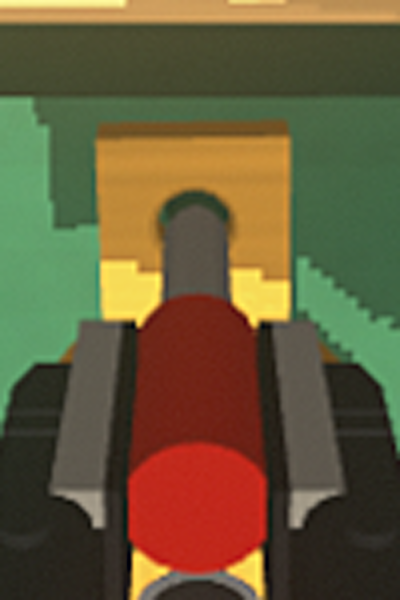

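{"name": "servo_tool", "arguments": {"rows": [{"gripper": 0, "x": 0, "y": 0, "z": 0.12, "ax": 0, "ay": 0, "az": 0}, {"gripper": 0, "x": 0, "y": 0, "z": 0.12, "ax": 0, "ay": 0, "az": 0}, {"gripper": 0, "x": 0, "y": 0, "z": 0, "ax": 0, "ay": 0, "az": 0}]}}

```text
time: 36.55
tool_pos: [0.5901, 0.0077, 0.0935]
eef_rot: [3.142, -0.001, -3.141]
wrist_force: [0.0, -0.3, -0.2]
grip_width: 0.0142
```

```bash
python3 - <<'E'
from meas import *
f=bot.grab_frame("wrist");s=st()
crop(f,270,170,370,320,4,"pics/c27.png")
E
```

```text
t36.60 pos [0.5902 0.0077 0.0937] rpy [ 3.142e+00 -1.000e-03 -3.141e+00] F [ 0.1  0.7 -0.1] T [-0.03 -0.02  0.01] w 0.0142 q [-0.11  0.52 -0.27  0.78  0.   -0.11]
```

View pics/c27.png

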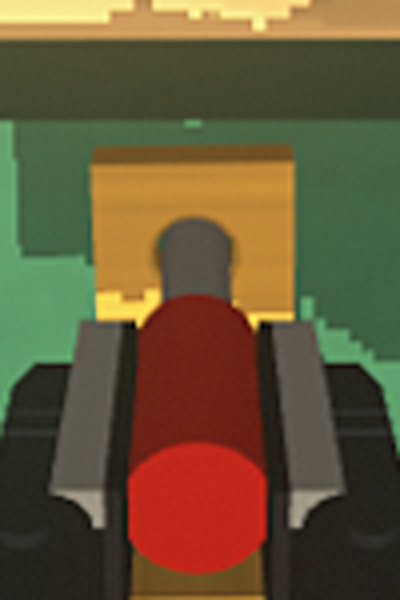

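{"name": "servo_tool", "arguments": {"rows": [{"gripper": 0, "x": 0, "y": 0, "z": 0.2, "ax": 0, "ay": 0, "az": 0}, {"gripper": 0, "x": 0, "y": 0, "z": 0.2, "ax": 0, "ay": 0, "az": 0}, {"gripper": 0, "x": 0, "y": 0, "z": 0.2, "ax": 0, "ay": 0, "az": 0}, {"gripper": 0, "x": 0, "y": 0, "z": 0.12, "ax": 0, "ay": 0, "az": 0}, {"gripper": 0, "x": 0, "y": 0, "z": 0, "ax": 0, "ay": 0, "az": 0}]}}

```text
time: 37.22
tool_pos: [0.5903, 0.0078, 0.0647]
eef_rot: [3.141, -0.001, -3.141]
wrist_force: [1.0, 0.3, -0.8]
grip_width: 0.0141
```

```bash
python3 - <<'E'
from meas import *
f=bot.grab_frame("wrist");s=st()
crop(f,270,170,370,320,4,"pics/c28.png")
E
```

```text
t37.27 pos [0.5903 0.0077 0.065 ] rpy [ 3.141 -0.    -3.141] F [ 0.5  0.7 -1.3] T [ 0.13 -0.15 -0.02] w 0.0138 q [-0.11  0.55 -0.3   0.72  0.   -0.11]
```

View pics/c28.png

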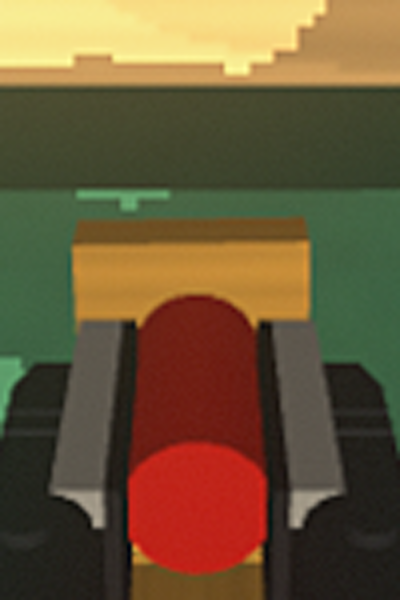

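{"name": "servo_tool", "arguments": {"rows": [{"gripper": 0, "x": 0, "y": 0, "z": 0.05, "ax": 0, "ay": 0, "az": 0}, {"gripper": 0, "x": 0, "y": 0, "z": 0.02, "ax": 0, "ay": 0, "az": 0}, {"gripper": 0.4, "x": 0, "y": 0, "z": 0, "ax": 0, "ay": 0, "az": 0}, {"gripper": 0.6, "x": 0, "y": 0, "z": 0, "ax": 0, "ay": 0, "az": 0}, {"gripper": 0.6, "x": 0, "y": 0, "z": 0, "ax": 0, "ay": 0, "az": 0}, {"gripper": 0.6, "x": 0, "y": 0, "z": -0.5, "ax": 0, "ay": 0, "az": 0}, {"gripper": 0.8, "x": 0, "y": 0, "z": -1, "ax": 0, "ay": 0, "az": 0}, {"gripper": 1, "x": 0, "y": 0, "z": -1, "ax": 0, "ay": 0, "az": 0}, {"gripper": 1, "x": 0, "y": 0, "z": -0.4, "ax": 0, "ay": 0, "az": 0}, {"gripper": 1, "x": 0, "y": 0, "z": 0, "ax": 0, "ay": 0, "az": 0}]}}

```text
time: 38.52
tool_pos: [0.591, 0.0076, 0.1792]
eef_rot: [-3.141, 0.002, -3.141]
wrist_force: [0.1, 0.1, 0.6]
grip_width: 0.0851
```

```bash
python3 - <<'E'
from meas import *
f=bot.grab_frame("wrist");s=st();cv2.imwrite("pics/w29.png",f["frame"])
r,im=redheads(f,(260,100,380,300),ztop=.088,k=4)
for q in r: print([np.round(v,4) for v in q])
E
```

```text
t38.58 pos [0.5901 0.0077 0.1778] rpy [ 3.142e+00 -1.000e-03 -3.141e+00] F [ 0.2 -0.6 -0.5] T [-0.    0.08 -0.01] w 0.0851 q [-0.11  0.44 -0.17  0.97 -0.   -0.11]
[array([319.0065, 197.2232]), array([49.5 , 80.5 , 20.25, 30.75]), np.float64(431.6875), array([0.5868, 0.0066, 0.088 ])]
```

View pics/w29.png

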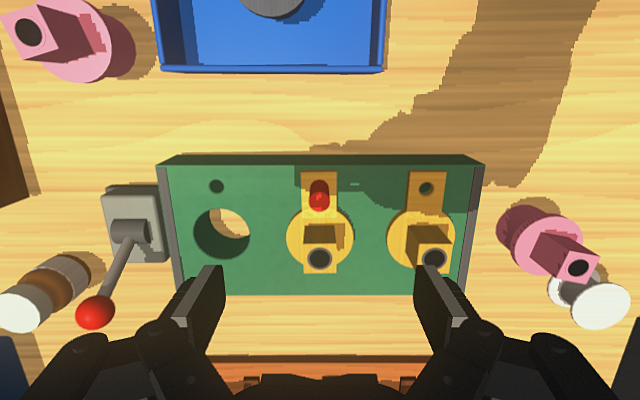

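{"name": "servo_tool", "arguments": {"rows": [{"gripper": 1, "x": 0.1, "y": -0.5, "z": -0.6, "ax": 0, "ay": 0, "az": 0}, {"gripper": 1, "x": 0.14, "y": -0.9, "z": 0, "ax": 0, "ay": 0, "az": 0}, {"gripper": 1, "x": 0.14, "y": -0.9, "z": 0, "ax": 0, "ay": 0, "az": 0}, {"gripper": 1, "x": 0.14, "y": -0.9, "z": 0, "ax": 0, "ay": 0, "az": 0}, {"gripper": 1, "x": 0.14, "y": -0.9, "z": 0, "ax": 0, "ay": 0, "az": 0}, {"gripper": 1, "x": 0.14, "y": -0.9, "z": 0, "ax": 0, "ay": 0, "az": 0}, {"gripper": 1, "x": 0.14, "y": -0.9, "z": 0, "ax": 0, "ay": 0, "az": 0}, {"gripper": 1, "x": 0.14, "y": -0.9, "z": 0.4, "ax": 0, "ay": 0, "az": 0}, {"gripper": 1, "x": 0.16, "y": -0.7, "z": 0.8, "ax": 0, "ay": 0, "az": 0}, {"gripper": 1, "x": 0, "y": -0.5, "z": 0.7, "ax": 0, "ay": 0, "az": 0}, {"gripper": 1, "x": 0, "y": 0, "z": 0, "ax": 0, "ay": 0, "az": 0}, {"gripper": 1, "x": 0, "y": 0, "z": 0, "ax": 0, "ay": 0, "az": 0}]}}

```text
time: 40.08
tool_pos: [0.5405, -0.3115, 0.1258]
eef_rot: [3.14, -0.001, -3.141]
wrist_force: [0.4, -0.2, 0.9]
grip_width: 0.0854
```

```bash
python3 - <<'E'
from meas import *
f=bot.grab_frame("wrist");s=st();cv2.imwrite("pics/w30.png",f["frame"])
print(proj(f,[[.5406,-.3125,.079]]))
togo([.5403,-.3126,.055],np.pi)
E
```

```text
t40.12 pos [ 0.5411 -0.3116  0.1267] rpy [ 3.141 -0.    -3.141] F [ 0.8 -0.7 -0. ] T [-0.03  0.01 -0.06] w 0.0855 q [-0.64  0.54 -0.13  0.9   0.   -0.64]
[[318.83833241 227.14925283]]
to [ 0.5403 -0.3126  0.055 ] units [ 0.019 -0.026  1.791] turn [ 0.004 -0.001  0.009]
```

View pics/w30.png

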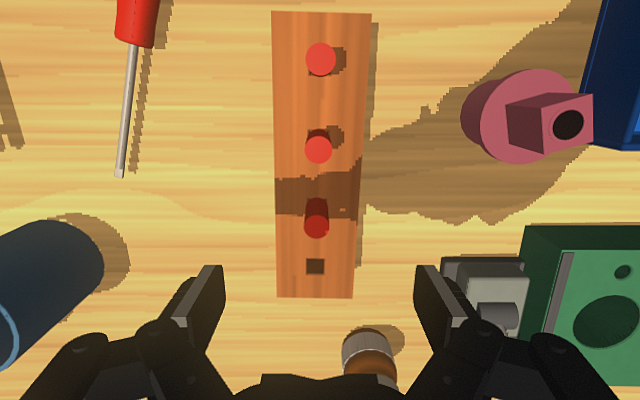

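{"name": "servo_tool", "arguments": {"rows": [{"gripper": 1, "x": 0.01, "y": -0.04, "z": 0.6, "ax": 0, "ay": 0, "az": 0}, {"gripper": 1, "x": 0, "y": 0, "z": 0.6, "ax": 0, "ay": 0, "az": 0}, {"gripper": 1, "x": 0, "y": 0, "z": 0.45, "ax": 0, "ay": 0, "az": 0}, {"gripper": 1, "x": 0, "y": 0, "z": 0.14, "ax": 0, "ay": 0, "az": 0}, {"gripper": 1, "x": 0, "y": 0, "z": 0, "ax": 0, "ay": 0, "az": 0}, {"gripper": 0, "x": 0, "y": 0, "z": 0, "ax": 0, "ay": 0, "az": 0}, {"gripper": 0, "x": 0, "y": 0, "z": 0, "ax": 0, "ay": 0, "az": 0}, {"gripper": 0, "x": 0, "y": 0, "z": 0, "ax": 0, "ay": 0, "az": 0}, {"gripper": 0, "x": 0, "y": 0, "z": 0, "ax": 0, "ay": 0, "az": 0}, {"gripper": 0, "x": 0, "y": 0, "z": 0, "ax": 0, "ay": 0, "az": 0}]}}

```text
time: 41.38
tool_pos: [0.5406, -0.3141, 0.0552]
eef_rot: [-3.141, 0.0, -3.142]
wrist_force: [-0.5, -0.9, 3.2]
grip_width: 0.0139
```

```bash
python3 - <<'E'
from meas import *
f=bot.grab_frame("wrist");s=st();cv2.imwrite("pics/w31.png",f["frame"])
togo([.5906,.0978,.2],np.pi)
E
```

```text
t41.42 pos [ 0.5406 -0.3141  0.0552] rpy [-3.141  0.    -3.141] F [-0.6  0.2  2.8] T [0.01 0.08 0.03] w 0.0143 q [-0.64  0.62 -0.2   0.75 -0.   -0.64]
to [0.5906 0.0978 0.2   ] units [-1.252 10.296 -3.624] turn [-0.004  0.003  0.001]
```

View pics/w31.png

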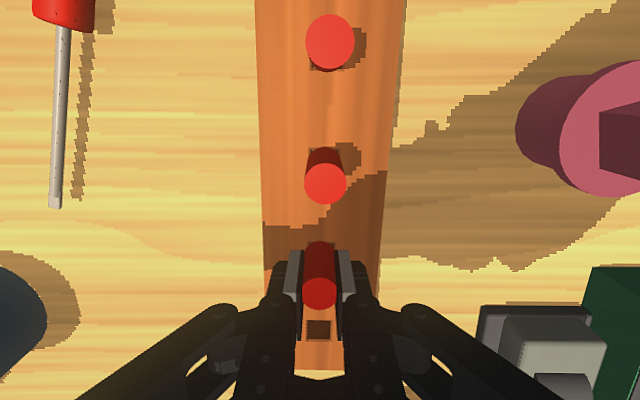

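{"name": "servo_tool", "arguments": {"rows": [{"gripper": 0, "x": 0, "y": 0, "z": -0.6, "ax": 0, "ay": 0, "az": 0}, {"gripper": 0, "x": 0, "y": 0, "z": -1, "ax": 0, "ay": 0, "az": 0}, {"gripper": 0, "x": 0, "y": 0, "z": -1, "ax": 0, "ay": 0, "az": 0}, {"gripper": 0, "x": -0.1, "y": 0.4, "z": -1, "ax": 0, "ay": 0, "az": 0}, {"gripper": 0, "x": -0.1, "y": 0.9, "z": 0, "ax": 0, "ay": 0, "az": 0}, {"gripper": 0, "x": -0.1, "y": 0.9, "z": 0, "ax": 0, "ay": 0, "az": 0}, {"gripper": 0, "x": -0.1, "y": 0.9, "z": 0, "ax": 0, "ay": 0, "az": 0}, {"gripper": 0, "x": -0.1, "y": 0.9, "z": 0, "ax": 0, "ay": 0, "az": 0}, {"gripper": 0, "x": -0.15, "y": 0.9, "z": 0, "ax": 0, "ay": 0, "az": 0}, {"gripper": 0, "x": -0.15, "y": 0.9, "z": 0, "ax": 0, "ay": 0, "az": 0}, {"gripper": 0, "x": -0.15, "y": 0.9, "z": 0, "ax": 0, "ay": 0, "az": 0}, {"gripper": 0, "x": -0.15, "y": 0.9, "z": 0, "ax": 0, "ay": 0, "az": 0}, {"gripper": 0, "x": -0.15, "y": 0.9, "z": 0, "ax": 0, "ay": 0, "az": 0}, {"gripper": 0, "x": 0, "y": 0.9, "z": 0, "ax": 0, "ay": 0, "az": 0}, {"gripper": 0, "x": 0, "y": 0.9, "z": 0.4, "ax": 0, "ay": 0, "az": 0}, {"gripper": 0, "x": 0, "y": 0, "z": 0.6, "ax": 0, "ay": 0, "az": 0}, {"gripper": 0, "x": 0, "y": 0, "z": 0.6, "ax": 0, "ay": 0, "az": 0}, {"gripper": 0, "x": 0, "y": 0, "z": 0, "ax": 0, "ay": 0, "az": 0}, {"gripper": 0, "x": 0, "y": 0, "z": 0, "ax": 0, "ay": 0, "az": 0}]}}

```text
time: 43.8
tool_pos: [0.5908, 0.098, 0.1356]
eef_rot: [3.142, 0.001, 3.142]
wrist_force: [0.1, 0.2, 0.2]
grip_width: 0.0141
```

```bash
python3 - <<'E'
from meas import *
f=bot.grab_frame("wrist");s=st();cv2.imwrite("pics/w32.png",f["frame"])
crop(f,270,170,370,320,4,"pics/c32.png")
p=proj(f,[[.5912,.097,.054]]).round().astype(int);print(p,darkhole(f,*p[0],.054,r=12,amin=20,thr=25))
E
```

```text
t43.85 pos [0.5911 0.098  0.1359] rpy [3.141e+00 2.000e-03 3.141e+00] F [-0.3  0.   0. ] T [-0.05 -0.01  0.02] w 0.0142 q [ 0.04  0.49 -0.2   0.88  0.    0.04]
[[319 208]] (array([318.94811321, 207.46698113]), np.int32(212), array([0.59092292, 0.09702217, 0.054     ]))
```

View pics/w32.png

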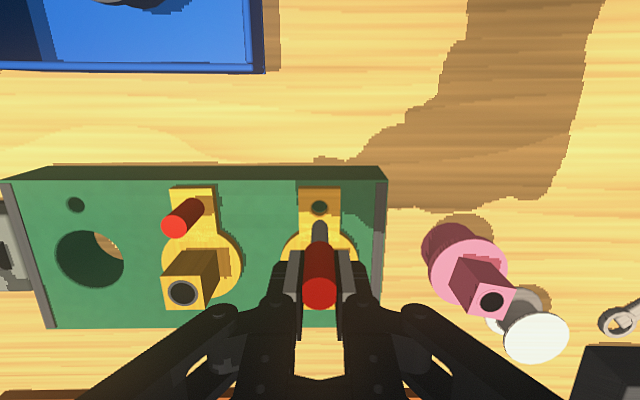

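View pics/c32.png

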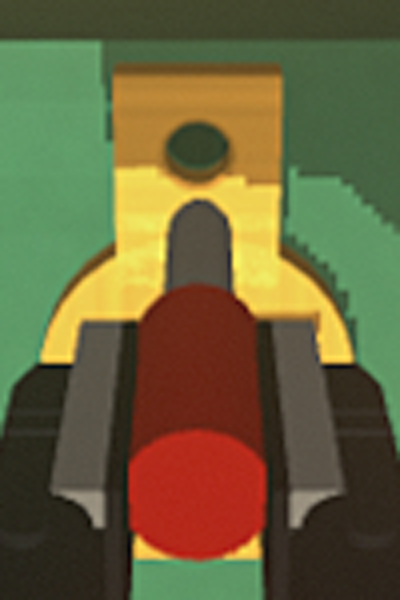

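```bash
python3 - <<'E'
from meas import *
f=bot.grab_frame("wrist");s=st();z=s["tool_pos"][2]
print(onz(f,[(319.2,293.5)],z+.0238),onz(f,[(319.5,222)],z-.0522))
p=proj(f,[[.5912,.097,.054]]).round().astype(int);print(p,darkhole(f,*p[0],.054,r=12,amin=20,thr=25))
E
```

```text
t43.90 pos [0.5913 0.098  0.1361] rpy [3.141e+00 2.000e-03 3.141e+00] F [-0.3  0.5 -0. ] T [ 0.04 -0.03  0.04] w 0.0142 q [ 0.04  0.49 -0.2   0.88  0.    0.04]
[[0.59023187 0.09710656 0.15990822]] [[0.59018106 0.09734495 0.08390822]]
[[319 207]] (array([319.03196347, 206.5890411 ]), np.int32(219), array([0.59085346, 0.0970528 , 0.054     ]))
```

{"name": "servo_tool", "arguments": {"rows": [{"gripper": 0, "x": -0.012, "y": 0, "z": 0.4, "ax": 0, "ay": 0, "az": 0}, {"gripper": 0, "x": 0, "y": 0, "z": 0.35, "ax": 0, "ay": 0, "az": 0}, {"gripper": 0, "x": 0, "y": 0, "z": 0, "ax": 0, "ay": 0, "az": 0}, {"gripper": 0, "x": 0, "y": 0, "z": 0, "ax": 0, "ay": 0, "az": 0}]}}

```text
time: 44.4
tool_pos: [0.5907, 0.0981, 0.1046]
eef_rot: [-3.142, -0.001, -3.142]
wrist_force: [0.1, 0.1, -0.1]
grip_width: 0.0143
```

```bash
python3 - <<'E'
from meas import *
f=bot.grab_frame("wrist");s=st()
crop(f,270,170,370,320,4,"pics/c33.png")
E
```

```text
t44.45 pos [0.591  0.0981 0.105 ] rpy [ 3.142  0.    -3.141] F [ 0.1  0.5 -1.1] T [ 0.02  0.01 -0.01] w 0.0145 q [ 0.04  0.52 -0.23  0.82  0.    0.04]
```

View pics/c33.png

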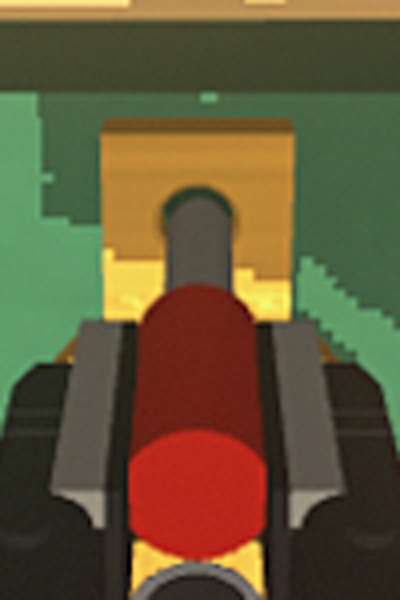

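Aligned. Going down.

{"name": "servo_tool", "arguments": {"rows": [{"gripper": 0, "x": 0, "y": 0, "z": 0.12, "ax": 0, "ay": 0, "az": 0}, {"gripper": 0, "x": 0, "y": 0, "z": 0.15, "ax": 0, "ay": 0, "az": 0}, {"gripper": 0, "x": 0, "y": 0, "z": 0.1, "ax": 0, "ay": 0, "az": 0}, {"gripper": 0, "x": 0, "y": 0, "z": 0, "ax": 0, "ay": 0, "az": 0}]}}

```text
time: 44.95
tool_pos: [0.5908, 0.098, 0.0897]
eef_rot: [-3.142, -0.0, -3.142]
wrist_force: [0.3, 0.4, -1.5]
grip_width: 0.0143
```

```bash
python3 - <<'E'
from meas import *
f=bot.grab_frame("wrist");s=st()
crop(f,270,170,370,320,4,"pics/c34.png")
E
```

```text
t45.00 pos [0.5909 0.0981 0.0899] rpy [-3.142 -0.    -3.141] F [ 0.2  0.2 -0.6] T [-0.07 -0.09 -0.02] w 0.0141 q [ 0.04  0.54 -0.25  0.78 -0.    0.04]
```

View pics/c34.png

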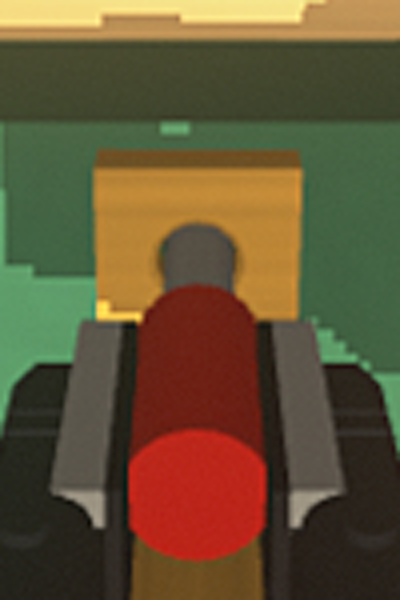

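{"name": "servo_tool", "arguments": {"rows": [{"gripper": 0, "x": 0, "y": 0, "z": 0.2, "ax": 0, "ay": 0, "az": 0}, {"gripper": 0, "x": 0, "y": 0, "z": 0.2, "ax": 0, "ay": 0, "az": 0}, {"gripper": 0, "x": 0, "y": 0, "z": 0.18, "ax": 0, "ay": 0, "az": 0}, {"gripper": 0, "x": 0, "y": 0, "z": 0.06, "ax": 0, "ay": 0, "az": 0}, {"gripper": 0, "x": 0, "y": 0, "z": 0, "ax": 0, "ay": 0, "az": 0}]}}

```text
time: 45.62
tool_pos: [0.5909, 0.0981, 0.0643]
eef_rot: [-3.142, -0.0, -3.141]
wrist_force: [0.4, -0.5, -2.5]
grip_width: 0.0141
```

```bash
python3 - <<'E'
from meas import *
s=st()
E
```

```text
t45.62 pos [0.5909 0.0981 0.0643] rpy [-3.142 -0.    -3.141] F [ 0.4 -0.5 -2.5] T [-0.03 -0.23 -0.03] w 0.0141 q [ 0.04  0.57 -0.27  0.73 -0.    0.04]
```

{"name": "servo_tool", "arguments": {"rows": [{"gripper": 0.4, "x": 0, "y": 0, "z": 0, "ax": 0, "ay": 0, "az": 0}, {"gripper": 0.6, "x": 0, "y": 0, "z": 0, "ax": 0, "ay": 0, "az": 0}, {"gripper": 0.6, "x": 0, "y": 0, "z": 0, "ax": 0, "ay": 0, "az": 0}, {"gripper": 0.6, "x": 0, "y": 0, "z": -0.5, "ax": 0, "ay": 0, "az": 0}, {"gripper": 0.8, "x": 0, "y": 0, "z": -1, "ax": 0, "ay": 0, "az": 0}, {"gripper": 1, "x": 0, "y": -0.4, "z": -1, "ax": 0, "ay": 0, "az": 0}, {"gripper": 1, "x": 0.5, "y": -0.7, "z": -0.6, "ax": 0, "ay": 0, "az": 0}, {"gripper": 1, "x": 0.5, "y": 0, "z": 0, "ax": 0, "ay": 0, "az": 0}, {"gripper": 1, "x": 0, "y": 0, "z": 0, "ax": 0, "ay": 0, "az": 0}, {"gripper": 1, "x": 0, "y": 0, "z": 0, "ax": 0, "ay": 0, "az": 0}]}}

```text
time: 46.88
tool_pos: [0.5514, 0.0542, 0.1884]
eef_rot: [3.142, 0.0, -3.141]
wrist_force: [0.3, -0.1, -0.3]
grip_width: 0.0855
```

```bash
python3 - <<'E'
from meas import *
f=bot.grab_frame("wrist");s=st();cv2.imwrite("pics/w35.png",f["frame"])
print(proj(f,[[.637,.0072,.09],[.637,.097,.09]]))
for y in (.0066,.097): print("expect head top",proj(f,[[.591,y,.088],[.591,y,.092]]).round(1).tolist())
crop(f,270,180,470,330,4,"pics/c35.png")
g=bot.grab_frame("scene");crop(g,260,110,400,290,4,"pics/s35.png")
g=bot.grab_frame("top");crop(g,140,140,450,300,2.5,"pics/t35.png")
E
```

```text
t46.92 pos [0.5515 0.0543 0.1882] rpy [ 3.142  0.    -3.141] F [-0.3  0.1  0.1] T [ 0.03 -0.07  0.01] w 0.0854 q [-0.04  0.37 -0.25  0.95  0.   -0.04]
[[264.72384198 294.78301063]
 [370.36767828 294.87950084]]
expect head top [[261.5, 244.9], [260.6, 247.2]]
expect head top [[372.9, 245.0], [373.6, 247.3]]
```

View pics/w35.png

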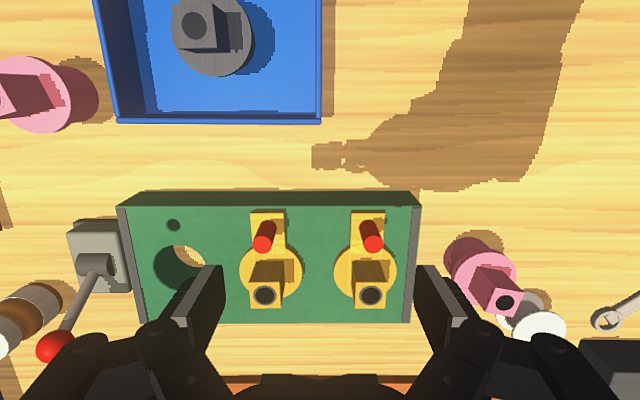

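View pics/s35.png

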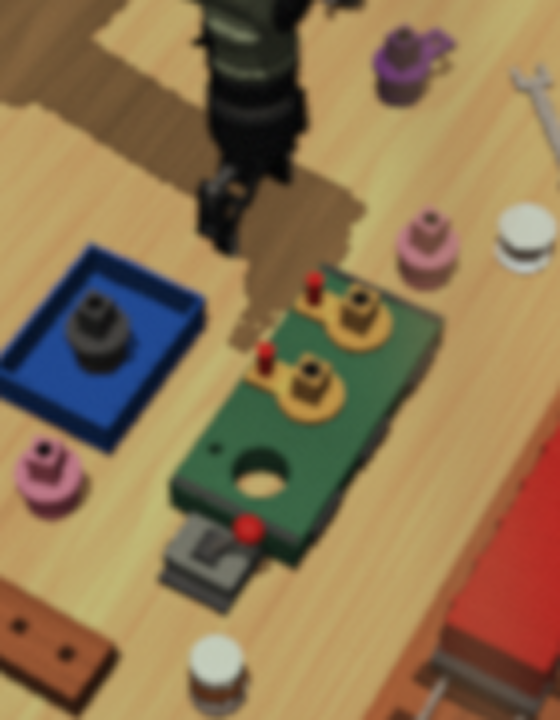

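View pics/t35.png

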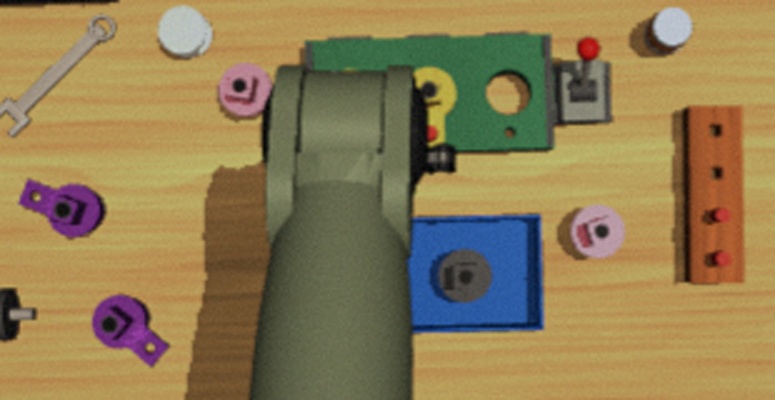

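View pics/c35.png

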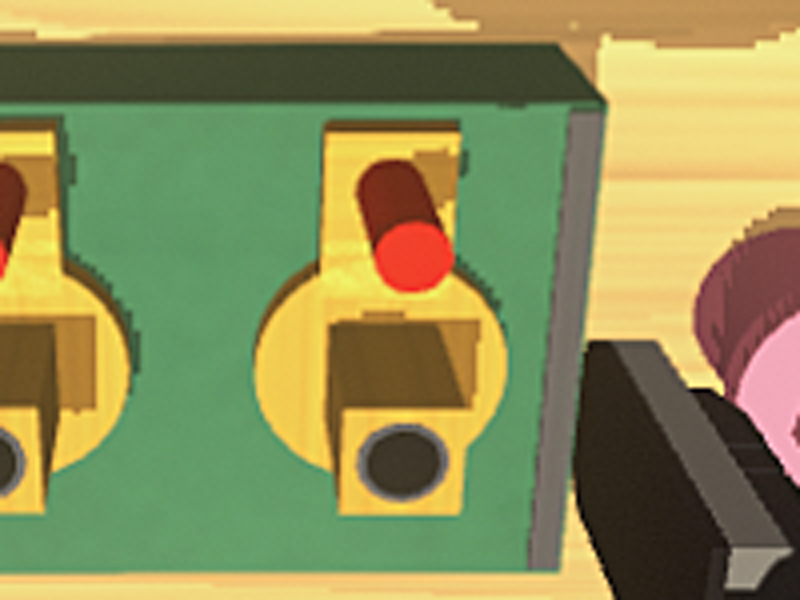

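{"name": "servo_tool", "arguments": {"rows": [{"gripper": 0, "x": -0.5, "y": 0.55, "z": 0.2, "ax": 0, "ay": 0, "az": 0}, {"gripper": 0, "x": -0.49, "y": 0.54, "z": 0.4, "ax": 0, "ay": 0, "az": 0}, {"gripper": 0, "x": 0, "y": 0, "z": 0.6, "ax": 0, "ay": 0, "az": 0}, {"gripper": 0, "x": 0, "y": 0, "z": 0.6, "ax": 0, "ay": 0, "az": 0}, {"gripper": 0, "x": 0, "y": 0, "z": 0.4, "ax": 0, "ay": 0, "az": 0}, {"gripper": 0, "x": 0, "y": 0, "z": 0.15, "ax": 0, "ay": 0, "az": 0}, {"gripper": 0, "x": 0, "y": 0, "z": 0, "ax": 0, "ay": 0, "az": 0}]}}

```text
time: 47.9
tool_pos: [0.5906, 0.0977, 0.0945]
eef_rot: [-3.142, -0.0, -3.141]
wrist_force: [-0.5, -0.3, 0.1]
grip_width: -0.0002
```

{"name": "servo_tool", "arguments": {"rows": [{"gripper": 0, "x": 0, "y": 0, "z": 0.05, "ax": 0, "ay": 0, "az": 0}, {"gripper": 0, "x": 0, "y": 0, "z": 0, "ax": 0, "ay": 0, "az": 0}]}}

```text
time: 48.15
tool_pos: [0.5909, 0.0977, 0.0931]
eef_rot: [3.142, 0.001, -3.141]
wrist_force: [0.4, -0.3, 0.3]
grip_width: 0.0001
```

{"name": "servo_tool", "arguments": {"rows": [{"gripper": 0, "x": 0, "y": 0, "z": 0.06, "ax": 0, "ay": 0, "az": 0}, {"gripper": 0, "x": 0, "y": 0, "z": 0.05, "ax": 0, "ay": 0, "az": 0}, {"gripper": 0, "x": 0, "y": 0, "z": 0, "ax": 0, "ay": 0, "az": 0}]}}

```text
time: 48.52
tool_pos: [0.5905, 0.0977, 0.0881]
eef_rot: [3.142, 0.0, -3.141]
wrist_force: [-0.1, -0.4, 0.1]
grip_width: -0.0002
```

{"name": "servo_tool", "arguments": {"rows": [{"gripper": 0, "x": 0, "y": 0, "z": 0.04, "ax": 0, "ay": 0, "az": 0}, {"gripper": 0, "x": 0, "y": 0, "z": 0, "ax": 0, "ay": 0, "az": 0}]}}

```text
time: 48.78
tool_pos: [0.5909, 0.0977, 0.0879]
eef_rot: [-3.142, 0.001, -3.141]
wrist_force: [-2.7, 0.2, 9.9]
grip_width: 0.0002
```

{"name": "servo_tool", "arguments": {"rows": [{"gripper": 0, "x": 0, "y": 0, "z": -0.6, "ax": 0, "ay": 0, "az": 0}, {"gripper": 0, "x": 0, "y": -0.6, "z": 0, "ax": 0, "ay": 0, "az": 0}, {"gripper": 0, "x": 0, "y": -0.8, "z": 0, "ax": 0, "ay": 0, "az": 0}, {"gripper": 0, "x": 0, "y": -0.85, "z": 0, "ax": 0, "ay": 0, "az": 0}, {"gripper": 0, "x": 0, "y": 0, "z": 0.4, "ax": 0, "ay": 0, "az": 0}, {"gripper": 0, "x": 0, "y": 0, "z": 0.1, "ax": 0, "ay": 0, "az": 0}, {"gripper": 0, "x": 0, "y": 0, "z": 0.05, "ax": 0, "ay": 0, "az": 0}, {"gripper": 0, "x": 0, "y": 0, "z": 0.03, "ax": 0, "ay": 0, "az": 0}, {"gripper": 0, "x": 0, "y": 0, "z": 0, "ax": 0, "ay": 0, "az": 0}]}}

```text
time: 49.9
tool_pos: [0.5902, 0.0086, 0.088]
eef_rot: [-3.141, -0.0, -3.14]
wrist_force: [-2.4, -1.4, 5.7]
grip_width: 0.0001
```

```bash
python3 - <<'E'
from meas import *
s=st()
E
```

```text
t49.90 pos [0.5902 0.0086 0.088 ] rpy [-3.141 -0.    -3.14 ] F [-2.4 -1.4  5.7] T [-0.05  0.61  0.03] w 0.0001 q [-0.11  0.53 -0.27  0.77 -0.   -0.11]
```

{"name": "servo_tool", "arguments": {"rows": [{"gripper": 0, "x": 0, "y": 0, "z": -1, "ax": 0, "ay": 0, "az": 0}, {"gripper": 0, "x": 0, "y": 0, "z": -1, "ax": 0, "ay": 0, "az": 0}, {"gripper": 0, "x": -0.2, "y": -0.5, "z": -0.8, "ax": 0, "ay": 0, "az": 0}, {"gripper": 0, "x": -0.6, "y": -0.8, "z": 0, "ax": 0, "ay": 0, "az": 0}, {"gripper": 0, "x": -0.6, "y": -0.8, "z": 0, "ax": 0, "ay": 0, "az": 0}, {"gripper": 0, "x": -0.6, "y": -0.8, "z": 0, "ax": 0, "ay": 0, "az": 0}, {"gripper": 0, "x": -0.6, "y": -0.8, "z": 0, "ax": 0, "ay": 0, "az": 0}, {"gripper": 0, "x": -0.6, "y": -0.7, "z": 0, "ax": 0, "ay": 0, "az": 0}, {"gripper": 0, "x": 0, "y": 0, "z": 0, "ax": 0, "ay": 0, "az": 0}, {"gripper": 0, "x": 0, "y": 0, "z": 0, "ax": 0, "ay": 0, "az": 0}]}}

```text
time: 51.15
tool_pos: [0.7182, -0.167, 0.1989]
eef_rot: [3.141, -0.001, -3.14]
wrist_force: [-0.5, 0.3, 0.3]
grip_width: -0.0006
```

```bash
python3 - <<'E'
from meas import *
s=st()
f=bot.grab_frame("wrist");cv2.imwrite("pics/w36.png",f["frame"])
H=hsv(f);m=cv2.inRange(H,(0,150,90),(7,255,255))|cv2.inRange(H,(173,150,90),(180,255,255))
for c,b,l in blobs(m,200): print(c,b[4],onz(f,[c],.104)[0].round(4))
E
```

```text
t51.15 pos [ 0.7182 -0.167   0.1989] rpy [ 3.141e+00 -1.000e-03 -3.140e+00] F [-0.5  0.3  0.3] T [ 0.04  0.02 -0.02] w -0.0006 q [-0.33  0.71  0.36  1.22  0.   -0.33]
[567.89194499  16.79764244] 1018 [ 0.5951 -0.0118  0.104 ]
[319.73454914 145.70719352] 987 [ 0.676  -0.1675  0.104 ]
[102.421875   231.41210938] 512 [ 0.7432 -0.3359  0.104 ]
[564.38500922 357.9818759 ] 9766 [0.8655 0.0506 0.104 ]
[320.16363636 362.47878788] 330 [ 0.8726 -0.1666  0.104 ]
```

View pics/w36.png

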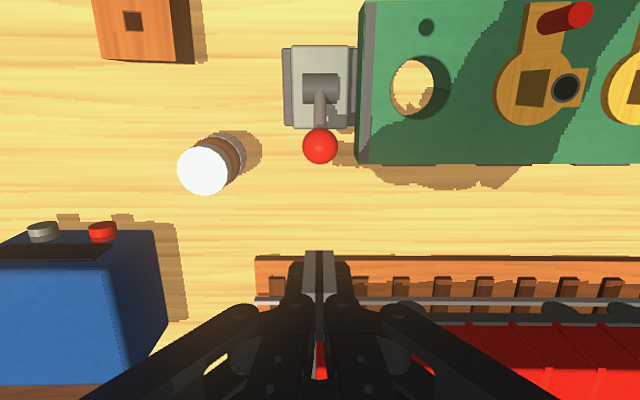

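{"name": "servo_tool", "arguments": {"rows": [{"gripper": 0, "x": 0, "y": 0, "z": 0.8, "ax": 0, "ay": 0, "az": 0}, {"gripper": 0, "x": 0, "y": 0, "z": 0.8, "ax": 0, "ay": 0, "az": 0}, {"gripper": 0, "x": 0, "y": 0, "z": 0.8, "ax": 0, "ay": 0, "az": 0}, {"gripper": 0, "x": 0, "y": 0, "z": 0.32, "ax": 0, "ay": 0, "az": 0}, {"gripper": 0, "x": 0.2, "y": 0, "z": 0, "ax": 0, "ay": 0, "az": 0}, {"gripper": 0, "x": 0.25, "y": 0, "z": 0, "ax": 0, "ay": 0, "az": 0}, {"gripper": 0, "x": 0.25, "y": 0, "z": 0, "ax": 0, "ay": 0, "az": 0}, {"gripper": 0, "x": 0.25, "y": 0, "z": 0, "ax": 0, "ay": 0, "az": 0}, {"gripper": 0, "x": 0.25, "y": 0, "z": 0, "ax": 0, "ay": 0, "az": 0}, {"gripper": 0, "x": 0.25, "y": 0, "z": 0, "ax": 0, "ay": 0, "az": 0}, {"gripper": 0, "x": 0.25, "y": 0, "z": 0, "ax": 0, "ay": 0, "az": 0}, {"gripper": 0, "x": 0, "y": 0, "z": 0, "ax": 0, "ay": 0, "az": 0}]}}

```text
time: 52.7
tool_pos: [0.6491, -0.1682, 0.0901]
eef_rot: [3.141, -0.002, 3.141]
wrist_force: [-0.2, 0.6, 0.6]
grip_width: 0.0003
```

```bash
python3 - <<'E'
from meas import *
s=st()
f=bot.grab_frame("scene");crop(f,260,170,400,290,5,"pics/s37.png")
E
```

```text
t52.70 pos [ 0.6491 -0.1682  0.0901] rpy [ 3.141e+00 -2.000e-03  3.141e+00] F [-0.2  0.6  0.6] T [-0.02 -0.04 -0.02] w 0.0003 q [-0.36  0.66 -0.03  0.89 -0.   -0.36]
```

View pics/s37.png

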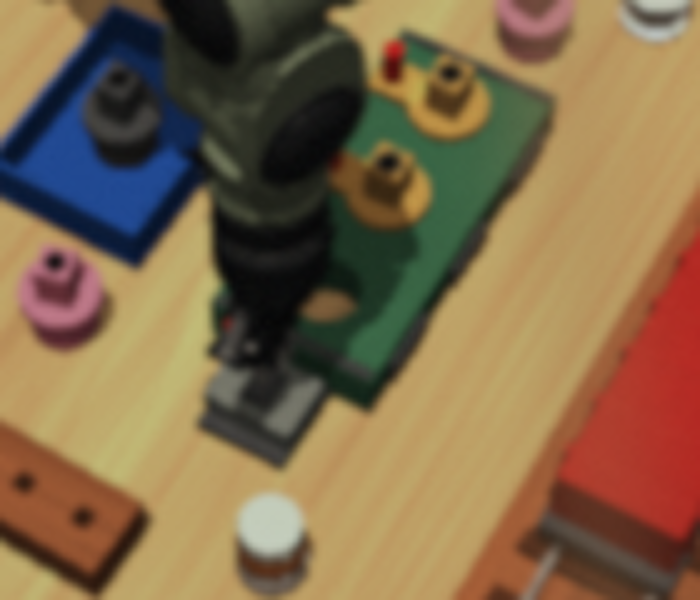

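Pushing on towards the open stop.

{"name": "servo_tool", "arguments": {"rows": [{"gripper": 0, "x": 0.2, "y": 0, "z": 0, "ax": 0, "ay": 0, "az": 0}, {"gripper": 0, "x": 0.2, "y": 0, "z": 0, "ax": 0, "ay": 0, "az": 0}, {"gripper": 0, "x": 0.15, "y": 0, "z": 0, "ax": 0, "ay": 0, "az": 0}, {"gripper": 0, "x": 0, "y": 0, "z": 0, "ax": 0, "ay": 0, "az": 0}]}}

```text
time: 53.25
tool_pos: [0.6278, -0.1683, 0.0905]
eef_rot: [3.141, -0.001, 3.141]
wrist_force: [-0.4, 0.3, 0.1]
grip_width: -0.0002
```

{"name": "servo_tool", "arguments": {"rows": [{"gripper": 0, "x": 0.06, "y": 0, "z": 0, "ax": 0, "ay": 0, "az": 0}, {"gripper": 0, "x": 0.06, "y": 0, "z": 0, "ax": 0, "ay": 0, "az": 0}, {"gripper": 0, "x": 0, "y": 0, "z": 0, "ax": 0, "ay": 0, "az": 0}]}}

```text
time: 53.62
tool_pos: [0.6236, -0.1683, 0.0905]
eef_rot: [-3.142, -0.0, -3.141]
wrist_force: [-0.6, -0.2, 0.0]
grip_width: -0.0003
```

Now I'll back off to +x, raise the arm and check.

{"name": "servo_tool", "arguments": {"rows": [{"gripper": 0, "x": -0.8, "y": 0, "z": 0, "ax": 0, "ay": 0, "az": 0}, {"gripper": 0, "x": -0.5, "y": 0, "z": -0.8, "ax": 0, "ay": 0, "az": 0}, {"gripper": 0, "x": 0, "y": 0, "z": -1, "ax": 0, "ay": 0, "az": 0}, {"gripper": 0, "x": 0, "y": 0, "z": -1, "ax": 0, "ay": 0, "az": 0}, {"gripper": 0, "x": 0, "y": -0.5, "z": -0.8, "ax": 0, "ay": 0, "az": 0}, {"gripper": 0, "x": 0, "y": -0.9, "z": 0, "ax": 0, "ay": 0, "az": 0}, {"gripper": 0, "x": 0.5, "y": -0.9, "z": 0, "ax": 0, "ay": 0, "az": 0}, {"gripper": 0, "x": 0.9, "y": -0.9, "z": 0, "ax": 0, "ay": 0, "az": 0}, {"gripper": 0, "x": 0.9, "y": -0.9, "z": 0, "ax": 0, "ay": 0, "az": 0}, {"gripper": 0, "x": 0.9, "y": -0.9, "z": 0, "ax": 0, "ay": 0, "az": 0}, {"gripper": 0, "x": 0.9, "y": -0.5, "z": 0, "ax": 0, "ay": 0, "az": 0}, {"gripper": 0, "x": 0, "y": 0, "z": 0, "ax": 0, "ay": 0, "az": 0}, {"gripper": 0, "x": 0, "y": 0, "z": 0, "ax": 0, "ay": 0, "az": 0}]}}

```text
time: 55.25
tool_pos: [0.512, -0.3882, 0.2346]
eef_rot: [3.141, 0.0, -3.142]
wrist_force: [-0.5, -1.5, 0.2]
grip_width: 0.0
```

```bash
python3 - <<'E'
from meas import *
s=st()
f=bot.grab_frame("scene");crop(f,240,100,400,290,4,"pics/s38.png")
H=hsv(f)
m=cv2.inRange(H,(0,170,80),(6,255,255))|cv2.inRange(H,(172,170,80),(180,255,255))
for c,b,l in blobs(m,8):
    if 285<c[0]<345 and 215<c[1]<260:
        o,d=ray(f,[c]); t=(-.167-o[1])/d[0][1]; P=o+d[0]*t; print(c,b[4],P.round(4), "clamp",np.arctan2(P[0]-.636,P[2]-.034)+.5)
t=bot.grab_frame("top");crop(t,140,140,450,300,2.5,"pics/t38.png")
E
```

```text
t55.25 pos [ 0.512  -0.3882  0.2346] rpy [ 3.141  0.    -3.142] F [-0.5 -1.5  0.2] T [-0.04 -0.03 -0.02] w 0.0 q [-0.76  0.5   0.08  1.15  0.   -0.76]
[302.57575758 231.93939394] 33 [ 0.6039 -0.167   0.1111] clamp 0.10580551862848464
```

View pics/s38.png

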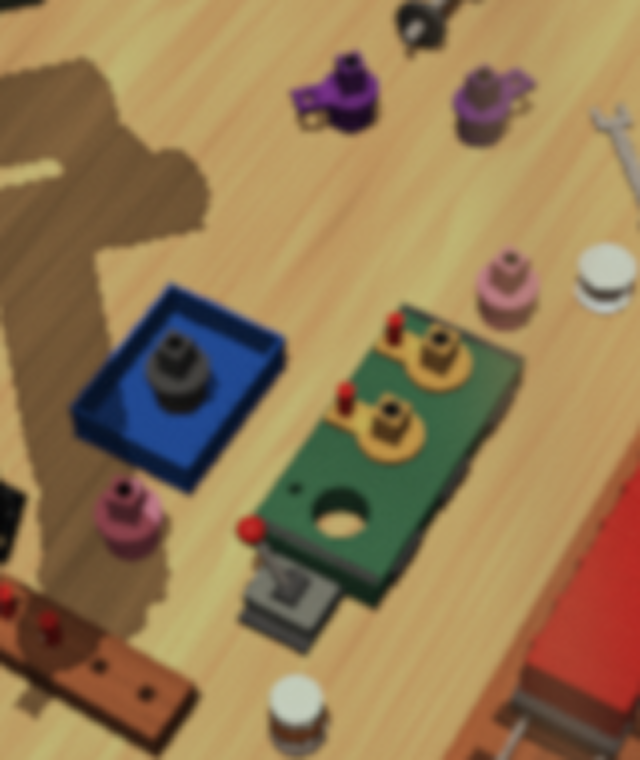

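View pics/t38.png

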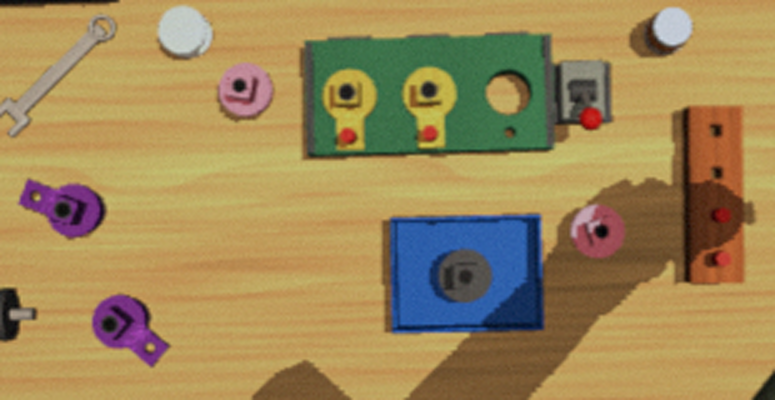

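```bash
python3 - <<'E'
from meas import *
t=bot.grab_frame("top");cv2.imwrite("pics/t39.png",t["frame"])
E
```

```text
(no output)
```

View pics/t39.png

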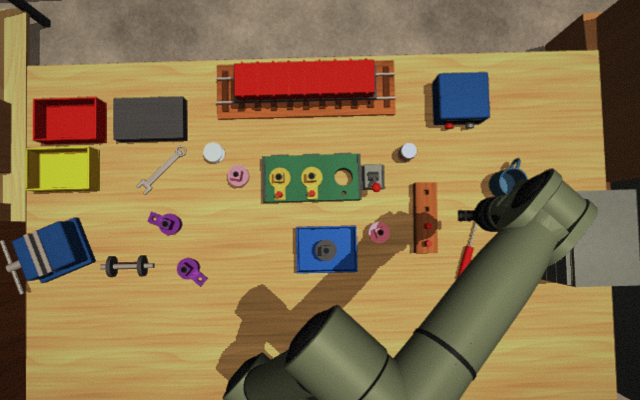

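No other brass sleeve can be seen, and the bystanders are where they started. Handing in.

```bash
python3 -c "
from plant import bot
print(bot.finish_job())"
```

```text
the job is handed in; nothing more can be done
None
```

The job is done and handed in after about 55 s of the 210 s; no verdict is reported.

**What I did:**
- I pushed the clamp lever over to its stop and put the worn sleeve in the blue bin.
- I slid the two brass sleeves on the bench into the middle and y = +90 mm bores and dropped a lock pin through each lug. One of the sleeves was knocked about 3 cm aside before I reached it, so I found it again in the pictures.
- I then swung the lever back to open.

**Last checks:**
- **Clamp:** the scene camera reads about 0.1 rad now, and read about 1.01 rad when locked. I stopped before feeling the open stop. The top view puts the knob at least as far towards the robot as at the start.
- **Sleeves:** both went down until they met firm resistance. Seen from the wrist camera, the necks are within about 1 mm of the bore axes. The lug holes are within about 1 mm of the pin holes, with the middle one turned a degree or so.
- **Pins:** I tapped each head with shut fingers and met contact at 88 mm, which is the fully home height.
- **Everything else:** the worn sleeve stands in the bin, the gripper is clear of everything, and the bystanders and look-alikes appear unmoved.

**Disagreement:** early on, the top and wrist cameras differed by about 2.5 mm on the frame's y position. I settled it by where the gripper centred itself on the worn sleeve's neck.

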